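Load the dry-block incubator drawer past its ratchet

TASK

Load the tube blocks into the bench incubator: lift the holding pawl clear of the ratchet wheel, turn the wheel backwards (clockwise from above) with its crank until the drawer is all the way out, and seat every aluminium block that is on the bench fully home and flat in a drawer pocket of its own, long side along the drawer's travel. Then slide the drawer fully shut and swing the pawl back down between the teeth so that it holds. Leave the bottles, tube rack and well plate where they stand.

Things in the scene. Friction and masses are not known exactly. Their poses are not given: they have to be found in the camera images.
- incubator: low white bench incubator, housing 240 mm deep (x) x 310 mm wide (y) x 100 mm high, fixed. Origin: centre of its underside on the bench; its own -x side is the front, where the drawer comes out towards the robot; its pose differs from start to start.
- drawer (a joint): travel of the drawer out of the incubator's front, m: 0 shut, 0.15 all the way out. It is geared to the wheel (wheel turn in rad = 17.33 x travel in m), so pushing the drawer in also winds the wheel forwards. Friction about 4 N; stays where left.
- drawer_front (a point): middle of the top edge of the outer face of the drawer's white front panel (panel 304 mm wide, 72 mm high, 12 mm thick, flat, no handle; this edge is 84 mm above the bench). It moves with the drawer; at shut it stands 135 mm in front of the incubator's origin. The panel is clear of the housing by 3 mm when shut, flush face to push on.
- wheel (a joint): turn of the steel ratchet wheel (flat, 140 mm across, upright axis, on the housing's top, ring of 14 upright teeth 12 mm high near the rim), rad: 0 when the drawer is shut, growing clockwise seen from above (backwards, the drawer opens), 2.6 with the drawer all the way out. With the pawl down it can turn backwards by only about 0.08 rad.
- wheel_axis (a point): point on the wheel's upright axis, at the face of the disc, 116 mm above the bench; the teeth's tops are 127 mm above the bench, all between 53 and 71 mm from the axis.
- crank_top (a point): centre of the top of the wheel's crank: an upright black round grip, 22 mm diameter, 44 mm tall, spinning freely on its pin, 45 mm from the wheel's axis; its top is 164 mm above the bench. It moves round with the wheel, from the front side (wheel 0) by way of the incubator's left (+y) side to the back (wheel 2.6), away from the pawl.
- pawl (a joint): lift of the pawl, rad: 0 down with its nose between two teeth, up to 1.2; above about 0.35 its nose is clear of the teeth. Stiff hinge: it stays wherever it is left, and must be pushed back down. Moving it takes about 2 N at its knob. It goes right down only where its nose meets a gap, such as with the drawer within about 4 mm of shut; if it is down while the drawer is pushed in, the teeth lift it and it stays lifted.
- pawl_hinge (a point): centre of the pawl's level hinge, whose axis is the incubator's x axis, 126 mm above the bench, on the incubator's right (-y); the 68 mm dark steel arm runs from here along the incubator's +y to the wheel's rim. The pawl lifts by turning about this line, its wheel end going up and back towards -y.
- pawl_knob (a point): centre of the pawl's black knob, a short round bar 22 mm in diameter and 20 mm long lying along the incubator's x axis, on a stem above the arm; with the pawl down it is 46 mm in +y and 36 mm up from the hinge, and it moves with the pawl. Pinched end to end (along x) it can pivot between the fingers.
- pocket0 (a point): centre of the floor of drawer pocket 0 (rightmost, -y), 20 mm above the bench: a rectangular pocket 102 mm long (drawer's travel, incubator x) x 50 mm wide, 14 mm deep, 12 mm wall between neighbours (pitch 62 mm), 3 mm lead-in chamfer round the mouth. Moves with the drawer, under the housing when shut, wholly in front of it when all the way out. The front panel, rising 50 mm above the mouth, begins 13 mm beyond its robot-side end wall.
- pocket1 (a point): centre of the floor of drawer pocket 1 (second from the right), 20 mm above the bench: a rectangular pocket 102 mm long (drawer's travel, incubator x) x 50 mm wide, 14 mm deep, 12 mm wall between neighbours (pitch 62 mm), 3 mm lead-in chamfer round the mouth. Moves with the drawer, under the housing when shut, wholly in front of it when all the way out. The front panel, rising 50 mm above the mouth, begins 13 mm beyond its robot-side end wall.
- pocket2 (a point): centre of the floor of drawer pocket 2 (third from the right), 20 mm above the bench: a rectangular pocket 102 mm long (drawer's travel, incubator x) x 50 mm wide, 14 mm deep, 12 mm wall between neighbours (pitch 62 mm), 3 mm lead-in chamfer round the mouth. Moves with the drawer, under the housing when shut, wholly in front of it when all the way out. The front panel, rising 50 mm above the mouth, begins 13 mm beyond its robot-side end wall.
- pocket3 (a point): centre of the floor of drawer pocket 3 (leftmost, +y), 20 mm above the bench: a rectangular pocket 102 mm long (drawer's travel, incubator x) x 50 mm wide, 14 mm deep, 12 mm wall between neighbours (pitch 62 mm), 3 mm lead-in chamfer round the mouth. Moves with the drawer, under the housing when shut, wholly in front of it when all the way out. The front panel, rising 50 mm above the mouth, begins 13 mm beyond its robot-side end wall.
- block0: one of up to four identical plain aluminium tube blocks (absent when None). A base 100 x 48 x 16 mm (long side along its x axis, 48 mm along y) with a narrower upper body 84 x 30 x 34 mm centred on it, two rows of five dark wells in the top; 50 mm tall in all, about 0.4 kg. Origin: centre of the underside, z up. Gripped across the 30 mm upper body from above. Either way round fits a pocket.
- block1: one of up to four identical plain aluminium tube blocks (absent when None). A base 100 x 48 x 16 mm (long side along its x axis, 48 mm along y) with a narrower upper body 84 x 30 x 34 mm centred on it, two rows of five dark wells in the top; 50 mm tall in all, about 0.4 kg. Origin: centre of the underside, z up. Gripped across the 30 mm upper body from above. Either way round fits a pocket.
- block2: one of up to four identical plain aluminium tube blocks (absent when None). A base 100 x 48 x 16 mm (long side along its x axis, 48 mm along y) with a narrower upper body 84 x 30 x 34 mm centred on it, two rows of five dark wells in the top; 50 mm tall in all, about 0.4 kg. Origin: centre of the underside, z up. Gripped across the 30 mm upper body from above. Either way round fits a pocket.
- block3: one of up to four identical plain aluminium tube blocks (absent when None). A base 100 x 48 x 16 mm (long side along its x axis, 48 mm along y) with a narrower upper body 84 x 30 x 34 mm centred on it, two rows of five dark wells in the top; 50 mm tall in all, about 0.4 kg. Origin: centre of the underside, z up. Gripped across the 30 mm upper body from above. Either way round fits a pocket.
- bottle_a: bystander, not to be moved or tipped: media bottle, 68 mm diameter, 146 mm tall, blue cap, 0.38 kg, origin at its underside
- bottle_b: bystander, not to be moved or tipped: a second such media bottle
- tube_rack: bystander, not to be moved or tipped: white tube rack 70 x 150 mm, 82 mm tall over the caps, origin at its underside
- well_plate: bystander, not to be moved or tipped: clear culture plate 128 x 86 x 18 mm, origin at its underside
Not all that is in view belongs to the job. What is shaped like the block1 but yellow is not meant.

How it is judged:
By the outcome, as a careful person would: the job done as asked, in the order asked, and still so for the second after the job is handed in, with the robot touching nothing.
Of block0, block1, block2, block3 only 3 to 4 are there at a start; the rules pass over those that are not, and their reading is None.
At some moment in a run one of block0, block1, block2, block3 may be knocked a few centimetres aside while the robot is not near it.
It also fails if it takes over 210 s, if anything falls off the work surface, if the arm or the gripper's body presses on something with over 40 N, if the wrist force passes 120 N, or if a joint passes its speed limit or range.

ROBOT

A 6-joint arm with a two-finger parallel gripper is mounted at the origin on the work surface. World frame = base frame: x ahead of the robot, y to its left, z up, the work surface at z = 0. Lengths are in m, angles in rad, forces in N, time in s.
With the tool pointing down it reaches from about 0.25 to 0.775 m from the base axis. Payload 8.9 kg.
Tool frame: the origin (TCP) lies midway between the tips of the shut fingers; the grasp point (between the pads) lies 19 mm behind it; z points along the fingers, y is the line along which they close (so a half turn about z gives the same grasp; the last joint's range is limited). The gripper opens to 85 mm and grips with 20 to 120 N. Pads are 22 mm wide; open, the fingers measure 114 mm over their backs; the gripper's body (76 mm by 85 mm) begins 54 mm behind the grasp point. The pads swing forward as they close: fully open they stand 13 mm farther back than shut.
Start: joints at [-0.139, 0.291, -0.153, 1.127, 0, 1.431], TCP at [0.525, 0, 0.231] pointing down, gripper open.
Joint ranges: [-2.52, 2.52], [-0.91, 1.74], [-1.3, 1.37], [-1.96, 2.02], [-1.52, 1.47], [-3.14, 3.14]. Speed limits (rad/s): [2.22, 2.22, 2.79, 3.14, 3.14, 3.14].

INTERFACE

Orientations are given as [roll, pitch, yaw] about the fixed x, y, z axes, in that order (R = Rz(yaw) Ry(pitch) Rx(roll)).
In Python, from cell import robot gives the robot as it stands. The module is installed in compiled form; this text tells all that it offers.
- The arm moves only by the tool jog_arm, never from a script. Its argument "plan" is a list of rows, each an object of numbers: "wx", "wy", "wz": the turn, a rotation vector about the tool's x, y, z in rad; "x", "y", "z": the shift along the tool's x, y, z in m; "fingers": the closure in counts, from 0 (fully open) to 255 (shut). A call has 1 to 8 rows; each row shifts and turns the commanded pose from where the row before left it, along the tool's axes as they then stand; what a row does not reach is not made up. A row lasts 1/12 s, in which the tool goes at most 41.7 mm and 7.16 degrees, less where a joint would pass 70% of its speed; a pose out of reach is approached as far as the arm can. A call with a gripper value outside its range is refused whole. The fingers move at their own pace and stop on an object; the grip force is fixed at half the most. Time passes only in rows, so rows that do not move let the fingers close. It gives the time, the measured TCP pose, the force, the opening and the grip force at its end, in the units of the state.
- robot.sense(): the state, without advancing time (a new reading comes with each control period).
- robot.grab_frame(name): name is "scene" or "side" or "wrist"; returns the picture (480x640x3 uint8, red, green, blue); there is no depth.
- robot.get_calibration(name): a dict with "intrinsics" (3x3 intrinsics, pixels), "extrinsics" (4x4, takes a point from camera to world coordinates); the wrist camera has in their place "T_tool_cam" (4x4, takes a point from camera to tool coordinates, whose origin is the TCP and whose axes are the flange's). Camera axes: x right, y down, z forward; pixel columns grow to the right and rows downward; lengths in m; the calibration is good to about 2 mm. The wrist camera is an equidistant fisheye: a pixel r from the principal point sees the ray r / f radians off the axis. A picture is of the moment at which its call begins: read the wrist's pose just before it. get_calibration takes no time and is no camera call.
- robot.finish_job(): hands the job in; it is judged then, once.
Trained networks look in the newest picture that a camera, given by its name, has taken for a name from the list of things; names that differ only in an ending like _2 or _b are one class to them, and where a whole thing is asked for, a point or a joint stands for the part that bears it (a point fixed in the world has none). Each returns a list of dicts, best first, with "confidence" (0 to 1); they miss things now and then, are a little off and sometimes report something else, mostly with a low value. They report only what shows in the picture. A call takes as long as a camera call. They do not tell look-alikes from the thing itself.
- robot.spot_in(camera, label): "bbox" ([left, top, width, height] in pixels, round what is visible of it).
- robot.tip_of(camera, label): "xy" ([column, row] in pixels: a listed point, or the origin of a listed thing).
The state is a dict: "time": time; "qpos": joint angles; "qvel": joint speeds; "effort": joint torques, N m; "ee_pos": TCP position; "tcp_rot": TCP orientation; "wrist_force": force on the tool from outside, world axes, zero at the start; "torque": the same for the moment, N m; "grip_width": finger opening in m; "grip_force": force on a finger pad.
Only numpy, scipy, OpenCV 4.12 (cv2) and the standard library are available. Lean on these libraries where they do the work, as an engineer would, in place of code of your own. Each camera call takes 0.05 s, during which the arm holds its last target. There are 200 camera calls.

## Working session

There is one attempt and no reset: what is moved stays moved. The work goes in short steps, Python scripts to look and compute and a tool call to move; the robot and the scene stay as the last step left them, time stands still between calls to the robot, and variables do not carry over. Pictures are saved under pics/ and viewed, at most 14 in all, crops included, and the job is handed in when it is done.

Besides the shell and the picture viewer there is one more tool, called after "Call:" by a JSON object that holds its "name" and its "arguments", one argument or row to a line. jog_arm: Moves the arm, as the interface text tells. Its arguments: {"type":"object","properties":{"plan":{"type":"array","items":{"type":"object","properties":{"wx":{"type":"number"},"wy":{"type":"number"},"wz":{"type":"number"},"x":{"type":"number"},"y":{"type":"number"},"z":{"type":"number"},"fingers":{"type":"number"}}}}},"required":["plan"]}

```bash
mkdir -p pics; cat > h.py <<'E'
from cell import robot
import numpy as np, cv2
from scipy.spatial.transform import Rotation as R
def snap(cam,fn=None):
    s=robot.sense(); im=robot.grab_frame(cam)
    if fn: cv2.imwrite('pics/'+fn,im[:,:,::-1])
    return s,im
def toolT(s):
    T=np.eye(4); T[:3,:3]=R.from_euler('xyz',s['tcp_rot']).as_matrix(); T[:3,3]=s['ee_pos']; return T
def ray(cam,px,s=None):
    c=robot.get_calibration(cam); K=np.array(c['intrinsics'])
    u=(px[0]-K[0,2])/K[0,0]; v=(px[1]-K[1,2])/K[1,1]
    if cam=='wrist':
        r=np.hypot(u,v); d=np.array([u/r*np.sin(r),v/r*np.sin(r),np.cos(r)]) if r>1e-9 else np.array([0,0,1.])
        T=toolT(s)@np.array(c['T_tool_cam'])
    else:
        d=np.array([u,v,1]); d/=np.linalg.norm(d); T=np.array(c['extrinsics'])
    return T[:3,3],T[:3,:3]@d
def atz(cam,px,z,s=None):
    o,d=ray(cam,px,s); return o+d*(z-o[2])/d[2]
def tri(rays):
    A=0;b=0
    for o,d in rays:
        P=np.eye(3)-np.outer(d,d); A=A+P; b=b+P@o
    x=np.linalg.solve(A,b)
    return x,[np.linalg.norm((np.eye(3)-np.outer(d,d))@(x-o)) for o,d in rays]
def proj(cam,p,s=None):
    c=robot.get_calibration(cam); K=np.array(c['intrinsics'])
    T=toolT(s)@np.array(c['T_tool_cam']) if cam=='wrist' else np.array(c['extrinsics'])
    q=np.linalg.inv(T)@np.append(p,1); q=q[:3]
    if cam=='wrist':
        t=np.arctan2(np.hypot(q[0],q[1]),q[2]); n=np.hypot(q[0],q[1]); u,v=q[0]/n*t,q[1]/n*t
    else: u,v=q[0]/q[2],q[1]/q[2]
    return np.array([K[0,0]*u+K[0,2],K[1,1]*v+K[1,2]])
E
python3 - <<'E'
from h import *
np.set_printoptions(precision=4,suppress=True)
ims=[]
for c in ['scene','side','wrist']:
    s,im=snap(c,c+'0.png')
    k=robot.get_calibration(c); print(c,{a:np.round(b,3).tolist() for a,b in k.items() if not isinstance(b,str)})
    for l in ['drawer_front','wheel_axis','crank_top','pawl_hinge','pawl_knob','block0','incubator']:
        print(l,[(round(d['confidence'],2),np.round(d['xy']).tolist()) for d in robot.tip_of(c,l)][:6])
print(robot.sense())
E
```

```text
scene {'intrinsics': [[459.499, 0.0, 321.944], [0.0, 459.499, 240.137], [0.0, 0.0, 1.0]], 'extrinsics': [[-0.42, 0.603, -0.678, 1.314], [0.907, 0.288, -0.306, 0.375], [0.011, -0.744, -0.668, 0.929], [0.0, 0.0, 0.0, 1.0]]}
drawer_front [(0.37, [196.0, 207.0])]
wheel_axis [(0.68, [290.0, 290.0])]
crank_top [(0.45, [303.0, 263.0])]
pawl_hinge [(0.59, [242.0, 270.0]), (0.52, [275.0, 334.0])]
pawl_knob [(0.8, [259.0, 264.0])]
block0 [(0.92, [449.0, 292.0]), (0.77, [247.0, 198.0]), (0.75, [188.0, 295.0]), (0.68, [220.0, 262.0])]
incubator []
side {'intrinsics': [[532.379, 0.0, 319.376], [0.0, 532.379, 235.201], [0.0, 0.0, 1.0]], 'extrinsics': [[-0.904, -0.243, 0.353, 0.034], [-0.428, 0.535, -0.728, 0.972], [-0.012, -0.809, -0.587, 0.873], [0.0, 0.0, 0.0, 1.0]]}
drawer_front [(0.64, [291.0, 226.0]), (0.63, [294.0, 369.0])]
wheel_axis [(0.82, [258.0, 213.0]), (0.25, [292.0, 228.0])]
crank_top [(0.46, [266.0, 200.0])]
pawl_hinge [(0.81, [280.0, 183.0])]
pawl_knob [(0.55, [270.0, 184.0]), (0.18, [282.0, 187.0])]
block0 [(0.98, [230.0, 338.0]), (0.93, [294.0, 368.0]), (0.93, [437.0, 211.0]), (0
[... 297 characters left out ...]
, 0.0, 0.0, 1.0]]}
drawer_front [(0.57, [399.0, 247.0])]
wheel_axis [(0.83, [516.0, 224.0])]
crank_top []
pawl_hinge []
pawl_knob [(0.69, [520.0, 350.0])]
block0 [(0.64, [159.0, 446.0])]
incubator [(0.89, [496.0, 222.0])]
{'time': 1.2, 'qpos': array([-0.1393,  0.2907, -0.1534,  1.1267,  0.    ,  1.4315]), 'qvel': array([-0.0019,  0.001 ,  0.0008, -0.0006,  0.0011, -0.0015]), 'effort': array([ -0.0027, -53.7026,  33.1642,   0.0017,  -0.0004,   0.    ]), 'ee_pos': array([ 0.525 , -0.    ,  0.2313]), 'tcp_rot': array([-3.1416, -0.    ,  1.5708]), 'wrist_force': array([-0.2333, -0.1341, -0.0182]), 'torque': array([-0.0014, -0.0494,  0.0066]), 'grip_force': 0.0, 'grip_width': 0.08558773654208739}
```

View pics/scene0.png

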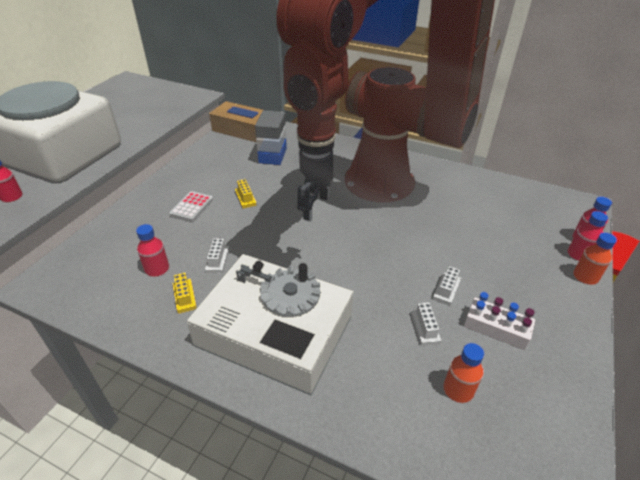

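View pics/side0.png

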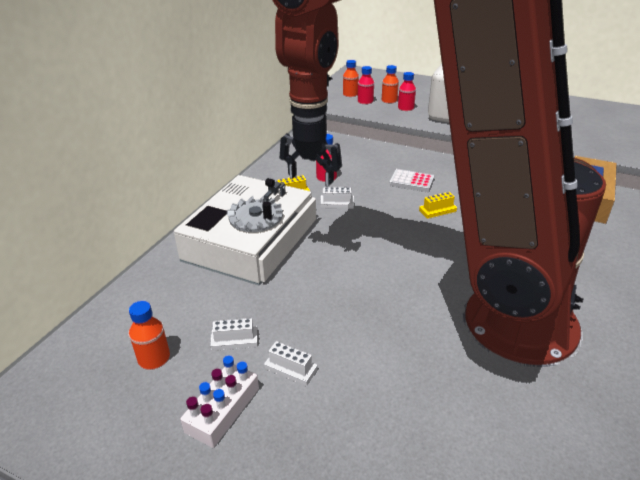

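View pics/wrist0.png

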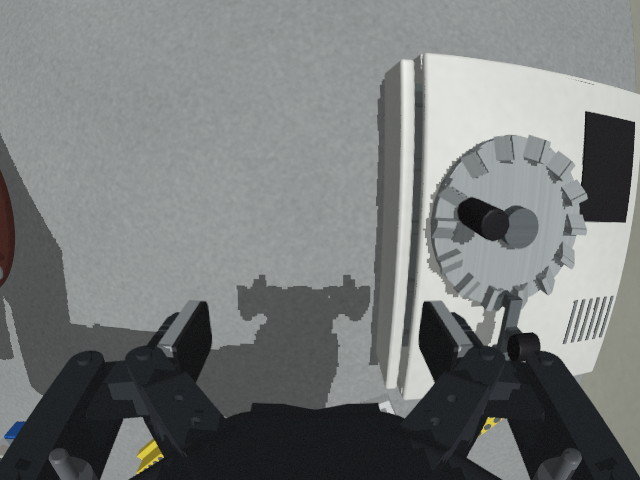

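Aluminium blocks (scene view) are at (217,253), (448,284) and (428,321). The look-alikes are yellow, at (246,193) and (183,290), and I'm leaving those out. The incubator's wheel is at (290,290) and its knob at (259,266).

```bash
python3 - <<'E'
from h import *
np.set_printoptions(precision=4,suppress=True)
s=robot.sense()
def t(**k):
    return tri([ray(c,p,s) for c,p in k.items()])
print('axis',t(scene=(290,290),side=(257,213),wrist=(518,226)))
print('crank',t(scene=(303,267),side=(267,199)))
print('knob',t(scene=(258,266),side=(270,185),wrist=(523,346)))
print('hinge',t(scene=(242,272),side=(280,183)))
print('front', atz('wrist',(386,75),.084,s),atz('wrist',(403,62),.084,s),atz('wrist',(386,384),.084,s),atz('wrist',(402,395),.084,s))
print('housing', atz('wrist',(426,54),.1,s),atz('wrist',(404,398),.1,s))
for a,b in [((217,243),(338,191)),((450,273),(233,325)),((429,308),(292,353))]:
    print('block',t(scene=a,side=b))
for a,b in [((428,308),(233,325)),((450,273),(292,353))]:
    print('block swapped',t(scene=a,side=b))
for n,p in [('redplate',(190,205)),('bottle',(153,265)),('bottle2',(461,392)),('rack',(500,325))]: print(n,atz('scene',p,.02))
E
python3 - <<'E'
import cv2
a=cv2.imread('pics/scene0.png'); b=cv2.imread('pics/side0.png')
import numpy as np
x=cv2.resize(a[220:340,160:360],None,fx=4,fy=4,interpolation=cv2.INTER_CUBIC)[:300*2,:400*2]
cv2.imwrite('pics/crop1.png',x[:480])
y=cv2.resize(a[240:360,380:540],None,fx=2.5,fy=2.5); z=cv2.resize(b[300:420,190:350],None,fx=2.5,fy=2.5)
cv2.imwrite('pics/crop2.png',np.hstack([y,z]))
E
```

```text
axis (array([0.6822, 0.0089, 0.1158]), [np.float64(0.0002500555884013745), np.float64(0.003904506084403001), np.float64(0.0040040059943794925)])
crank (array([0.6414, 0.0211, 0.168 ]), [np.float64(0.005469764659071267), np.float64(0.005469764659071269)])
knob (array([ 0.683 , -0.0733,  0.1579]), [np.float64(0.0024506822018061434), np.float64(0.004900365691593723), np.float64(0.0034020240210329285)])
hinge (array([ 0.6853, -0.1225,  0.1273]), [np.float64(0.00451116501107922), np.float64(0.004511165011079259)])
front [0.5799 0.1209 0.084 ] [0.5936 0.1324 0.084 ] [ 0.5953 -0.1608  0.084 ] [ 0.6136 -0.1767  0.084 ]
housing [0.6078 0.1371 0.1   ] [ 0.6113 -0.1671  0.1   ]
block (array([ 0.5722, -0.2788,  0.0543]), [np.float64(0.006875782736352447), np.float64(0.006875782736352538)])
block (array([0.5017, 0.3602, 0.1332]), [np.float64(0.024823547166656502), np.float64(0.024823547166656437)])
block (array([ 0.4476,  0.2957, -0.034 ]), [np.float64(0.01789040467162781), np.float64(0.017890404671627915)])
block swapped (array([0.5506, 0.3212, 0.0584]), [np.float64(0.007820963777952043), np.float64(0.00782096377795204)])
block swapped (array([0.4028, 0.3388, 0.0545]), [np.float64(0.003993998164775883), np.float64(0.003993998164775926)])
redplate [ 0.4221 -0.495   0.02  ]
bottle [ 0.6884 -0.4205  0.02  ]
bottle2 [0.7099 0.4388 0.02  ]
rack [0.4873 0.4871 0.02  ]
```

View pics/crop2.png

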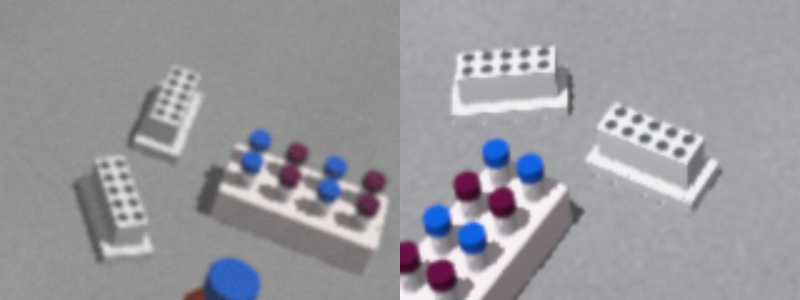

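The crop shows two silvery blocks with dark wells beside the tube rack, at scene pixels (448,284) and (428,321), and neither is yellow. Next I'll move over the incubator.

Call:
{"name": "jog_arm", "arguments": {
  "plan": [
    {"y": 0.025},
    {"y": 0.025},
    {"y": 0.025},
    {"y": 0.025},
    {"y": 0.025},
    {"y": 0.01},
    {},
    {}
  ]
}}

```text
schema error: expected keys wx, wy, wz, x, y, z, fingers
```

```bash
python3 - <<'E'
from h import *
np.set_printoptions(precision=4,suppress=True)
s,im=snap('wrist','wrist1.png'); print(s['ee_pos'],s['tcp_rot'])
for l in ['drawer_front','wheel_axis','crank_top','pawl_hinge','pawl_knob','block0']:
    print(l,[(round(d['confidence'],2),np.round(d['xy']).tolist()) for d in robot.tip_of('wrist',l)][:6])
E
```

```text
[ 0.525  -0.      0.2313] [-3.1416 -0.      1.5708]
drawer_front [(0.88, [401.0, 249.0])]
wheel_axis [(0.85, [515.0, 224.0])]
crank_top [(0.91, [498.0, 223.0])]
pawl_hinge [(0.47, [511.0, 225.0])]
pawl_knob [(0.58, [522.0, 349.0])]
block0 [(0.92, [160.0, 445.0])]
```

View pics/wrist1.png

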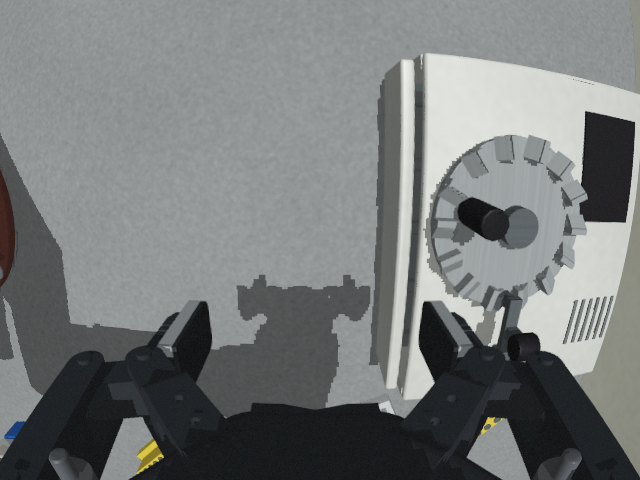

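The picture hasn't changed, because the plan was refused: every row needs all the keys.

Call:
{"name": "jog_arm", "arguments": {
  "plan": [
    {"x": 0, "y": 0.025, "z": 0, "wx": 0, "wy": 0, "wz": 0, "fingers": 0},
    {"x": 0, "y": 0.025, "z": 0, "wx": 0, "wy": 0, "wz": 0, "fingers": 0},
    {"x": 0, "y": 0.025, "z": 0, "wx": 0, "wy": 0, "wz": 0, "fingers": 0},
    {"x": 0, "y": 0.025, "z": 0, "wx": 0, "wy": 0, "wz": 0, "fingers": 0},
    {"x": 0, "y": 0.025, "z": 0, "wx": 0, "wy": 0, "wz": 0, "fingers": 0},
    {"x": 0, "y": 0.01, "z": 0, "wx": 0, "wy": 0, "wz": 0, "fingers": 0},
    {"x": 0, "y": 0, "z": 0, "wx": 0, "wy": 0, "wz": 0, "fingers": 0},
    {"x": 0, "y": 0, "z": 0, "wx": 0, "wy": 0, "wz": 0, "fingers": 0}
  ]
}}

```text
time: 2.22
ee_pos: [0.6598, 0.0, 0.2306]
tcp_rot: [-3.14, -0.0, 1.571]
wrist_force: [0.1, 0.3, 0.2]
grip_width: 0.0854
grip_force: 0.0
```

```bash
python3 - <<'E'
from h import *
np.set_printoptions(precision=4,suppress=True)
s,im=snap('wrist','wrist2.png'); print(s['ee_pos'],s['tcp_rot'])
for l in ['drawer_front','wheel_axis','crank_top','pawl_hinge','pawl_knob','block0']:
    print(l,[(round(d['confidence'],2),np.round(d['xy']).tolist()) for d in robot.tip_of('wrist',l)][:6])
E
```

```text
[0.6598 0.     0.2306] [-3.1405 -0.0001  1.5709]
drawer_front [(0.59, [239.0, 249.0])]
wheel_axis [(0.84, [350.0, 222.0])]
crank_top [(0.67, [283.0, 221.0])]
pawl_hinge [(0.8, [344.0, 379.0])]
pawl_knob [(0.9, [348.0, 363.0])]
block0 [(0.79, [257.0, 416.0]), (0.55, [370.0, 414.0])]
```

View pics/wrist2.png

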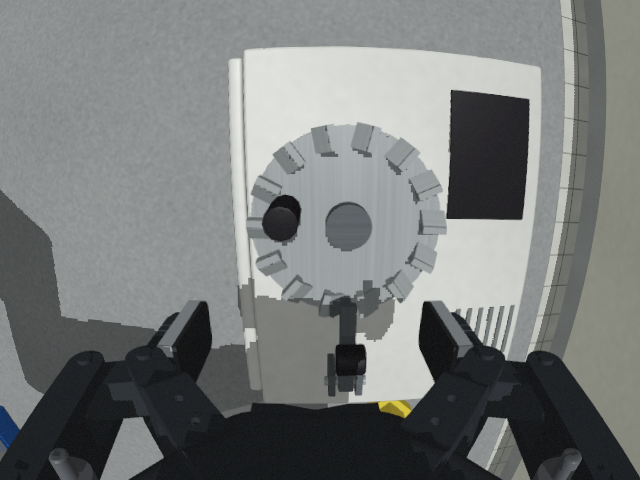

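The view shows the wheel hub at (349,226), crank top at (281,223), knob at (350,361) and housing front edge at about (245,50)–(262,402).

```bash
python3 - <<'E'
from h import *
np.set_printoptions(precision=4,suppress=True)
s=robot.sense()
s0=dict(s); s0['ee_pos']=np.array([.525,0,.2313]); s0['tcp_rot']=np.array([-np.pi,0,np.pi/2])
print('axis',tri([ray('wrist',(349,226),s),ray('wrist',(519,226),s0)]), atz('wrist',(349,226),.118,s))
print('knob',tri([ray('wrist',(350,361),s),ray('wrist',(523,347),s0),ray('scene',(258,266)),ray('side',(270,185))]),atz('wrist',(350,361),.162,s))
print('cranktop',tri([ray('wrist',(281,225),s),ray('scene',(303,267)),ray('side',(267,199))]),atz('wrist',(281,224),.164,s))
print('hinge',atz('wrist',(346,376),.126,s))
for e in [((245,52),(260,400)),((231,60),(253,388)),((541,68),(512,312))]:
  z=.084 if e[0][0]==231 else .1
  a,b=[atz('wrist',p,z,s) for p in e]; d=a-b; print('edge',a,b,np.degrees(np.arctan2(-d[0],d[1])))
a,b=[atz('wrist',p,.1,s) for p in [(245,50),(541,67)]]; d=b-a; print('left edge',a,b,np.degrees(np.arctan2(d[1],d[0])))
E
```

```text
axis (array([0.6834, 0.0099, 0.1231]), [np.float64(0.0006406665371059298), np.float64(0.0006406665371059306)]) [0.6839 0.0079 0.118 ]
knob (array([ 0.6834, -0.0748,  0.1584]), [np.float64(0.0035069224449638496), np.float64(0.002746836183970811), np.float64(0.002217559879228869), np.float64(0.006150814352607497)]) [ 0.6838 -0.0765  0.162 ]
cranktop (array([0.6409, 0.0212, 0.168 ]), [np.float64(0.000821659158111277), np.float64(0.005639478750533211), np.float64(0.0053403682171651295)]) [0.6397 0.0208 0.164 ]
hinge [ 0.6853 -0.1172  0.126 ]
edge [0.6083 0.1361 0.1   ] [ 0.6069 -0.1677  0.1   ] -0.24583887488252165
edge [0.5941 0.1339 0.084 ] [ 0.5981 -0.1658  0.084 ] 0.7508678138108958
edge [0.8463 0.1404 0.1   ] [ 0.8417 -0.077   0.1   ] -1.2108475265705618
left edge [0.6082 0.1377 0.1   ] [0.8463 0.1413 0.1   ] 0.8752517660986603
```

Call:
{"name": "jog_arm", "arguments": {
  "plan": [
    {"x": -0.025, "y": 0.008, "z": 0, "wx": 0, "wy": 0, "wz": 0, "fingers": 0},
    {"x": -0.025, "y": 0.008, "z": 0, "wx": 0, "wy": 0, "wz": 0, "fingers": 0},
    {"x": -0.0255, "y": 0.008, "z": 0, "wx": 0, "wy": 0, "wz": 0, "fingers": 0},
    {"x": 0, "y": 0, "z": 0.025, "wx": 0, "wy": 0, "wz": 0, "fingers": 0},
    {"x": 0, "y": 0, "z": 0.025, "wx": 0, "wy": 0, "wz": 0, "fingers": 0},
    {"x": 0, "y": 0, "z": 0.025, "wx": 0, "wy": 0, "wz": 0, "fingers": 0},
    {"x": 0, "y": 0, "z": 0.015, "wx": 0, "wy": 0, "wz": 0, "fingers": 0},
    {"x": 0, "y": 0, "z": 0, "wx": 0, "wy": 0, "wz": 0, "fingers": 0}
  ]
}}

```text
time: 3.23
ee_pos: [0.6816, -0.0752, 0.1377]
tcp_rot: [-3.136, -0.001, 1.571]
wrist_force: [0.5, -0.8, 0.1]
grip_width: 0.0853
grip_force: 0.0
```

```bash
python3 - <<'E'
from h import *
np.set_printoptions(precision=4,suppress=True)
s,im=snap('wrist','wrist3.png'); print(s['ee_pos'],s['tcp_rot'])
cv2.imwrite('pics/w3c.png',im[200:480,140:500,::-1])
for l in ['pawl_knob']:
    print(l,[(round(d['confidence'],2),np.round(d['xy']).tolist()) for d in robot.tip_of('wrist',l)][:6])
print(proj('wrist',[.6838,-.0755,.161],s))
E
```

```text
[ 0.6816 -0.0752  0.1377] [-3.1359 -0.0012  1.5705]
pawl_knob [(0.78, [317.0, 339.0])]
[320.8103 337.7767]
```

View pics/w3c.png

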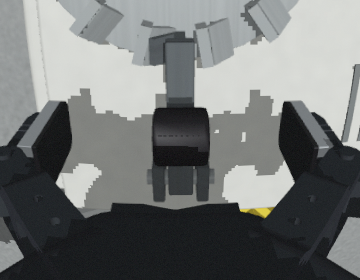

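The knob sits at full-image (320,337), centred between the pads. I'll close and lift it along its arc.

Call:
{"name": "jog_arm", "arguments": {
  "plan": [
    {"x": 0, "y": 0.002, "z": 0, "wx": 0, "wy": 0, "wz": 0, "fingers": 255},
    {"x": 0, "y": 0, "z": 0, "wx": 0, "wy": 0, "wz": 0, "fingers": 255},
    {"x": 0, "y": 0, "z": 0, "wx": 0, "wy": 0, "wz": 0, "fingers": 255},
    {"x": 0, "y": 0, "z": 0, "wx": 0, "wy": 0, "wz": 0, "fingers": 255},
    {"x": 0, "y": 0, "z": 0, "wx": 0, "wy": 0, "wz": 0, "fingers": 255},
    {"x": 0, "y": 0, "z": 0, "wx": 0, "wy": 0, "wz": 0, "fingers": 255},
    {"x": 0, "y": 0, "z": 0, "wx": 0, "wy": 0, "wz": 0, "fingers": 255},
    {"x": 0, "y": 0, "z": 0, "wx": 0, "wy": 0, "wz": 0, "fingers": 255}
  ]
}}

```text
time: 4.0
ee_pos: [0.6841, -0.0754, 0.1421]
tcp_rot: [-3.138, 0.0, 1.571]
wrist_force: [-9.6, 0.6, 10.2]
grip_width: 0.0193
grip_force: 59.1
```

Call:
{"name": "jog_arm", "arguments": {
  "plan": [
    {"x": -0.005, "y": 0, "z": -0.005, "wx": 0, "wy": 0, "wz": 0, "fingers": 255},
    {"x": -0.0053, "y": 0, "z": -0.005, "wx": 0, "wy": 0, "wz": 0, "fingers": 255},
    {"x": -0.006, "y": 0, "z": -0.0042, "wx": 0, "wy": 0, "wz": 0, "fingers": 255},
    {"x": -0.0065, "y": 0, "z": -0.0033, "wx": 0, "wy": 0, "wz": 0, "fingers": 255},
    {"x": -0.007, "y": 0, "z": -0.0025, "wx": 0, "wy": 0, "wz": 0, "fingers": 255},
    {"x": -0.007, "y": 0, "z": -0.0015, "wx": 0, "wy": 0, "wz": 0, "fingers": 255},
    {"x": -0.007, "y": 0, "z": -0.0005, "wx": 0, "wy": 0, "wz": 0, "fingers": 255},
    {"x": -0.0075, "y": 0, "z": 0, "wx": 0, "wy": 0, "wz": 0, "fingers": 255}
  ]
}}

```text
time: 4.67
ee_pos: [0.6844, -0.1238, 0.163]
tcp_rot: [-3.138, -0.005, 1.573]
wrist_force: [-4.9, 11.2, 2.2]
grip_width: 0.019
grip_force: 58.4
```

Call:
{"name": "jog_arm", "arguments": {
  "plan": [
    {"x": 0, "y": 0, "z": 0, "wx": 0, "wy": 0, "wz": 0, "fingers": 255},
    {"x": 0, "y": 0, "z": 0, "wx": 0, "wy": 0, "wz": 0, "fingers": 255},
    {"x": 0, "y": 0, "z": 0, "wx": 0, "wy": 0, "wz": 0, "fingers": 255}
  ]
}}

```text
time: 4.92
ee_pos: [0.6844, -0.1251, 0.1629]
tcp_rot: [-3.138, -0.003, 1.572]
wrist_force: [-6.2, 5.1, 2.0]
grip_width: 0.0187
grip_force: 58.4
```

Call:
{"name": "jog_arm", "arguments": {
  "plan": [
    {"x": 0, "y": 0, "z": 0, "wx": 0, "wy": 0, "wz": 0, "fingers": 0},
    {"x": 0, "y": 0, "z": 0, "wx": 0, "wy": 0, "wz": 0, "fingers": 0},
    {"x": 0, "y": 0, "z": 0, "wx": 0, "wy": 0, "wz": 0, "fingers": 0},
    {"x": 0, "y": 0, "z": 0, "wx": 0, "wy": 0, "wz": 0, "fingers": 0},
    {"x": 0, "y": 0, "z": 0, "wx": 0, "wy": 0, "wz": 0, "fingers": 0},
    {"x": 0, "y": 0, "z": -0.02, "wx": 0, "wy": 0, "wz": 0, "fingers": 0},
    {"x": 0, "y": 0, "z": -0.025, "wx": 0, "wy": 0, "wz": 0, "fingers": 0},
    {"x": 0, "y": 0, "z": -0.02, "wx": 0, "wy": 0, "wz": 0, "fingers": 0}
  ]
}}

```text
time: 5.58
ee_pos: [0.686, -0.1269, 0.2296]
tcp_rot: [3.141, 0.0, 1.571]
wrist_force: [0.3, 0.6, -0.4]
grip_width: 0.0856
grip_force: 0.0
```

Call:
{"name": "jog_arm", "arguments": {
  "plan": [
    {"x": 0.025, "y": -0.007, "z": 0, "wx": 0, "wy": 0, "wz": 0, "fingers": 0},
    {"x": 0.025, "y": -0.007, "z": 0, "wx": 0, "wy": 0, "wz": 0, "fingers": 0},
    {"x": 0.025, "y": -0.007, "z": 0, "wx": 0, "wy": 0, "wz": 0, "fingers": 0},
    {"x": 0.025, "y": -0.008, "z": 0, "wx": 0, "wy": 0, "wz": 0, "fingers": 0},
    {"x": 0.025, "y": -0.008, "z": 0, "wx": 0, "wy": 0, "wz": 0, "fingers": 0},
    {"x": 0.021, "y": -0.008, "z": 0, "wx": 0, "wy": 0, "wz": 0, "fingers": 0},
    {"x": 0, "y": 0, "z": 0, "wx": 0, "wy": 0, "wz": 0, "fingers": 0},
    {"x": 0, "y": 0, "z": 0, "wx": 0, "wy": 0, "wz": 0, "fingers": 0}
  ]
}}

```text
time: 6.25
ee_pos: [0.6409, 0.0202, 0.2287]
tcp_rot: [3.141, 0.0, 1.573]
wrist_force: [0.9, -0.6, -0.1]
grip_width: 0.0848
grip_force: 0.0
```

```bash
python3 - <<'E'
from h import *
np.set_printoptions(precision=4,suppress=True)
s,im=snap('wrist','wrist4.png'); print(s['ee_pos'],s['tcp_rot'])
for l in ['pawl_knob','crank_top','wheel_axis']:
    print(l,[(round(d['confidence'],2),np.round(d['xy']).tolist()) for d in robot.tip_of('wrist',l)][:6])
print(proj('wrist',[.640,.021,.164],s))
E
```

```text
[0.6409 0.0202 0.2287] [3.141  0.0002 1.5727]
pawl_knob []
crank_top [(0.74, [316.0, 259.0])]
wheel_axis [(0.93, [370.0, 253.0])]
[313.548  257.9222]
```

View pics/wrist4.png

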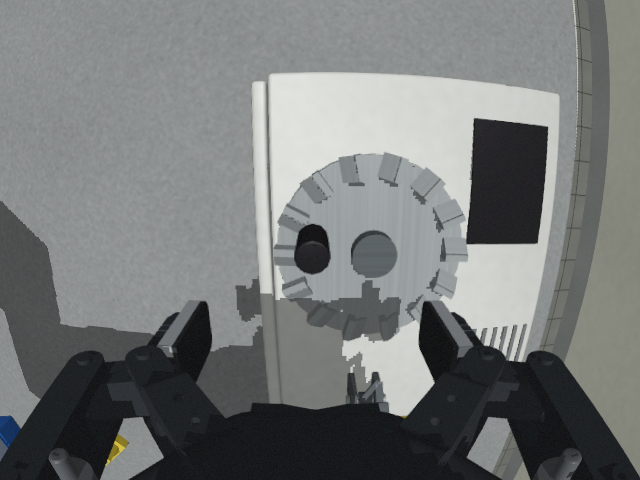

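The pawl is lifted (370,385), and the crank top at (312,257) is where I expected it. I'll go down, grip it and work out the arc.

Call:
{"name": "jog_arm", "arguments": {
  "plan": [
    {"x": 0, "y": 0, "z": 0.025, "wx": 0, "wy": 0, "wz": 0, "fingers": 0},
    {"x": 0, "y": 0, "z": 0.025, "wx": 0, "wy": 0, "wz": 0, "fingers": 0},
    {"x": 0, "y": 0, "z": 0.025, "wx": 0, "wy": 0, "wz": 0, "fingers": 0},
    {"x": 0, "y": 0, "z": 0.0155, "wx": 0, "wy": 0, "wz": 0, "fingers": 0},
    {"x": 0, "y": 0, "z": 0, "wx": 0, "wy": 0, "wz": 0, "fingers": 255},
    {"x": 0, "y": 0, "z": 0, "wx": 0, "wy": 0, "wz": 0, "fingers": 255},
    {"x": 0, "y": 0, "z": 0, "wx": 0, "wy": 0, "wz": 0, "fingers": 255},
    {"x": 0, "y": 0, "z": 0, "wx": 0, "wy": 0, "wz": 0, "fingers": 255}
  ]
}}

```text
time: 7.12
ee_pos: [0.6421, 0.0188, 0.1394]
tcp_rot: [3.139, 0.0, 1.57]
wrist_force: [-0.6, 0.7, 0.8]
grip_width: 0.0384
grip_force: 0.0
```

Call:
{"name": "jog_arm", "arguments": {
  "plan": [
    {"x": 0, "y": 0, "z": 0, "wx": 0, "wy": 0, "wz": 0, "fingers": 255},
    {"x": 0, "y": 0, "z": 0, "wx": 0, "wy": 0, "wz": 0, "fingers": 255},
    {"x": 0, "y": 0, "z": 0, "wx": 0, "wy": 0, "wz": 0, "fingers": 255},
    {"x": 0, "y": 0, "z": 0, "wx": 0, "wy": 0, "wz": 0, "fingers": 255}
  ]
}}

```text
time: 7.45
ee_pos: [0.6396, 0.0192, 0.1395]
tcp_rot: [-3.14, 0.0, 1.571]
wrist_force: [-10.8, -1.2, 12.5]
grip_width: 0.02
grip_force: 58.9
```

```bash
python3 - <<'E'
import numpy as np
a=np.radians(165.2-np.linspace(0,151,25)); p=.045*np.c_[np.sin(a),np.cos(a)]
print(np.round(np.diff(p,axis=0),4).tolist()); print(p[8],p[16],p[24])
E
```

```text
[[0.0047, 0.0015], [0.0045, 0.002], [0.0043, 0.0025], [0.004, 0.003], [0.0036, 0.0034], [0.0032, 0.0038], [0.0028, 0.0041], [0.0023, 0.0044], [0.0018, 0.0046], [0.0013, 0.0048], [0.0008, 0.0049], [0.0002, 0.0049], [-0.0003, 0.0049], [-0.0008, 0.0049], [-0.0014, 0.0047], [-0.0019, 0.0046], [-0.0024, 0.0043], [-0.0028, 0.0041], [-0.0033, 0.0037], [-0.0036, 0.0033], [-0.004, 0.0029], [-0.0043, 0.0025], [-0.0045, 0.002], [-0.0047, 0.0015]]
[ 0.040828   -0.01892286] [0.0406276  0.01934937] [0.01103883 0.04362504]
```

Call:
{"name": "jog_arm", "arguments": {
  "plan": [
    {"x": 0.0047, "y": 0.0015, "z": 0, "wx": 0, "wy": 0, "wz": 0, "fingers": 255},
    {"x": 0.0045, "y": 0.002, "z": 0, "wx": 0, "wy": 0, "wz": 0, "fingers": 255},
    {"x": 0.0043, "y": 0.0025, "z": 0, "wx": 0, "wy": 0, "wz": 0, "fingers": 255},
    {"x": 0.004, "y": 0.003, "z": 0, "wx": 0, "wy": 0, "wz": 0, "fingers": 255},
    {"x": 0.0036, "y": 0.0034, "z": 0, "wx": 0, "wy": 0, "wz": 0, "fingers": 255},
    {"x": 0.0032, "y": 0.0038, "z": 0, "wx": 0, "wy": 0, "wz": 0, "fingers": 255},
    {"x": 0.0028, "y": 0.0041, "z": 0, "wx": 0, "wy": 0, "wz": 0, "fingers": 255},
    {"x": 0.0023, "y": 0.0044, "z": 0, "wx": 0, "wy": 0, "wz": 0, "fingers": 255}
  ]
}}

```text
time: 8.12
ee_pos: [0.665, 0.049, 0.1395]
tcp_rot: [-3.141, -0.0, 1.571]
wrist_force: [-7.1, -0.1, 9.6]
grip_width: 0.0197
grip_force: 58.7
```

Call:
{"name": "jog_arm", "arguments": {
  "plan": [
    {"x": 0.0018, "y": 0.0046, "z": 0, "wx": 0, "wy": 0, "wz": 0, "fingers": 255},
    {"x": 0.0013, "y": 0.0048, "z": 0, "wx": 0, "wy": 0, "wz": 0, "fingers": 255},
    {"x": 0.0008, "y": 0.0049, "z": 0, "wx": 0, "wy": 0, "wz": 0, "fingers": 255},
    {"x": 0.0002, "y": 0.0049, "z": 0, "wx": 0, "wy": 0, "wz": 0, "fingers": 255},
    {"x": -0.0003, "y": 0.0049, "z": 0, "wx": 0, "wy": 0, "wz": 0, "fingers": 255},
    {"x": -0.0008, "y": 0.0049, "z": 0, "wx": 0, "wy": 0, "wz": 0, "fingers": 255},
    {"x": -0.0014, "y": 0.0047, "z": 0, "wx": 0, "wy": 0, "wz": 0, "fingers": 255},
    {"x": -0.0019, "y": 0.0046, "z": 0, "wx": 0, "wy": 0, "wz": 0, "fingers": 255}
  ]
}}

```text
time: 8.78
ee_pos: [0.7034, 0.048, 0.1395]
tcp_rot: [-3.141, 0.001, 1.571]
wrist_force: [-8.7, -2.3, 8.7]
grip_width: 0.0201
grip_force: 58.6
```

Call:
{"name": "jog_arm", "arguments": {
  "plan": [
    {"x": -0.0024, "y": 0.0043, "z": 0, "wx": 0, "wy": 0, "wz": 0, "fingers": 255},
    {"x": -0.0028, "y": 0.0041, "z": 0, "wx": 0, "wy": 0, "wz": 0, "fingers": 255},
    {"x": -0.0033, "y": 0.0037, "z": 0, "wx": 0, "wy": 0, "wz": 0, "fingers": 255},
    {"x": -0.0036, "y": 0.0033, "z": 0, "wx": 0, "wy": 0, "wz": 0, "fingers": 255},
    {"x": -0.004, "y": 0.0029, "z": 0, "wx": 0, "wy": 0, "wz": 0, "fingers": 255},
    {"x": -0.0043, "y": 0.0025, "z": 0, "wx": 0, "wy": 0, "wz": 0, "fingers": 255},
    {"x": -0.0045, "y": 0.002, "z": 0, "wx": 0, "wy": 0, "wz": 0, "fingers": 255},
    {"x": -0.0047, "y": 0.0015, "z": 0, "wx": 0, "wy": 0, "wz": 0, "fingers": 255}
  ]
}}

```text
time: 9.45
ee_pos: [0.7265, 0.0199, 0.1394]
tcp_rot: [-3.139, -0.002, 1.572]
wrist_force: [-19.0, 22.3, 14.0]
grip_width: 0.02
grip_force: 59.3
```

Call:
{"name": "jog_arm", "arguments": {
  "plan": [
    {"x": 0, "y": 0, "z": 0, "wx": 0, "wy": 0, "wz": 0, "fingers": 255},
    {"x": 0, "y": 0, "z": 0, "wx": 0, "wy": 0, "wz": 0, "fingers": 255},
    {"x": 0, "y": 0, "z": 0, "wx": 0, "wy": 0, "wz": 0, "fingers": 255}
  ]
}}

```text
time: 9.7
ee_pos: [0.7263, 0.0205, 0.1394]
tcp_rot: [-3.139, -0.003, 1.572]
wrist_force: [-12.3, 6.0, 10.9]
grip_width: 0.0199
grip_force: 59.0
```

```bash
python3 - <<'E'
from h import *
s,im=snap('scene','scene1.png'); s,im2=snap('side','side1.png')
a=np.hstack([im[180:420,100:400],im2[140:380,120:420]]); cv2.imwrite('pics/open1.png',cv2.resize(a,(800,320))[:,:,::-1])
for c in ['scene','side']:
  for l in ['drawer_front','pocket0','pocket1','pocket2','pocket3']: print(c,l,[(round(d['confidence'],2),np.round(d['xy']).tolist()) for d in robot.tip_of(c,l)][:4])
E
```

```text
scene drawer_front [(0.52, [456.0, 387.0])]
scene pocket0 [(0.75, [343.0, 282.0]), (0.74, [322.0, 272.0]), (0.6, [298.0, 269.0])]
scene pocket1 [(0.75, [343.0, 282.0]), (0.74, [322.0, 272.0]), (0.6, [298.0, 269.0])]
scene pocket2 [(0.75, [343.0, 282.0]), (0.74, [322.0, 272.0]), (0.6, [298.0, 269.0])]
scene pocket3 [(0.75, [343.0, 282.0]), (0.74, [322.0, 272.0]), (0.6, [298.0, 269.0])]
side drawer_front [(0.77, [348.0, 240.0])]
side pocket0 [(0.88, [326.0, 247.0]), (0.85, [301.0, 272.0]), (0.82, [330.0, 234.0]), (0.64, [309.0, 258.0])]
side pocket1 [(0.88, [326.0, 247.0]), (0.85, [301.0, 272.0]), (0.82, [330.0, 234.0]), (0.64, [309.0, 258.0])]
side pocket2 [(0.88, [326.0, 247.0]), (0.85, [301.0, 272.0]), (0.82, [330.0, 234.0]), (0.64, [309.0, 258.0])]
side pocket3 [(0.88, [326.0, 247.0]), (0.85, [301.0, 272.0]), (0.82, [330.0, 234.0]), (0.64, [309.0, 258.0])]
```

View pics/open1.png

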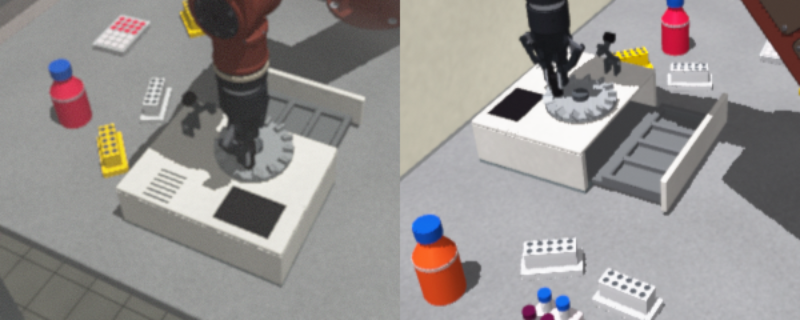

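Both views show the drawer well out, with the pawl up and the pockets empty. I'll let go and look at the pockets from above.

Call:
{"name": "jog_arm", "arguments": {
  "plan": [
    {"x": 0, "y": 0, "z": 0, "wx": 0, "wy": 0, "wz": 0, "fingers": 0},
    {"x": 0, "y": 0, "z": 0, "wx": 0, "wy": 0, "wz": 0, "fingers": 0},
    {"x": 0, "y": 0, "z": 0, "wx": 0, "wy": 0, "wz": 0, "fingers": 0},
    {"x": 0, "y": 0, "z": 0, "wx": 0, "wy": 0, "wz": 0, "fingers": 0},
    {"x": 0, "y": 0, "z": -0.025, "wx": 0, "wy": 0, "wz": 0, "fingers": 0},
    {"x": 0, "y": 0, "z": -0.03, "wx": 0, "wy": 0, "wz": 0, "fingers": 0},
    {"x": 0, "y": 0, "z": -0.03, "wx": 0, "wy": 0, "wz": 0, "fingers": 0},
    {"x": 0, "y": 0, "z": -0.03, "wx": 0, "wy": 0, "wz": 0, "fingers": 0}
  ]
}}

```text
time: 10.97
ee_pos: [0.7282, 0.0185, 0.2542]
tcp_rot: [3.141, 0.0, 1.571]
wrist_force: [-0.3, -0.5, 0.9]
grip_width: 0.0856
grip_force: 0.0
```

Call:
{"name": "jog_arm", "arguments": {
  "plan": [
    {"x": -0.012, "y": -0.03, "z": -0.01, "wx": 0, "wy": 0, "wz": 0, "fingers": 0},
    {"x": -0.012, "y": -0.03, "z": -0.01, "wx": 0, "wy": 0, "wz": 0, "fingers": 0},
    {"x": -0.012, "y": -0.03, "z": 0, "wx": 0, "wy": 0, "wz": 0, "fingers": 0},
    {"x": -0.012, "y": -0.03, "z": 0, "wx": 0, "wy": 0, "wz": 0, "fingers": 0},
    {"x": -0.012, "y": -0.03, "z": 0, "wx": 0, "wy": 0, "wz": 0, "fingers": 0},
    {"x": -0.012, "y": -0.03, "z": 0, "wx": 0, "wy": 0, "wz": 0, "fingers": 0},
    {"x": -0.008, "y": -0.026, "z": 0, "wx": 0, "wy": 0, "wz": 0, "fingers": 0},
    {"x": 0, "y": 0, "z": 0, "wx": 0, "wy": 0, "wz": 0, "fingers": 0}
  ]
}}

```text
time: 11.63
ee_pos: [0.5183, -0.0623, 0.2734]
tcp_rot: [-3.14, 0.001, 1.569]
wrist_force: [1.7, -0.4, 0.6]
grip_width: 0.0856
grip_force: 0.0
```

```bash
python3 - <<'E'
from h import *
np.set_printoptions(precision=4,suppress=True)
s,im=snap('wrist','wrist5.png'); print(s['ee_pos'],s['tcp_rot'],s['qpos'])
for l in ['drawer_front','pocket0','block0']:
    for d in robot.tip_of('wrist',l): print(l,round(d['confidence'],2),np.round(d['xy']),atz('wrist',d['xy'],{'drawer_front':.084,'pocket0':.02,'block0':0}[l],s))
E
```

```text
[ 0.5183 -0.0623  0.2734] [-3.1401  0.0005  1.5691] [-0.2592  0.2666 -0.0753  1.2302 -0.0009  1.3133]
drawer_front 0.93 [236. 169.] [ 0.4465 -0.0202  0.084 ]
pocket0 0.87 [317. 242.] [ 0.5199 -0.1087  0.02  ]
pocket0 0.85 [314.  75.] [0.5175 0.0735 0.02  ]
pocket0 0.8 [319. 186.] [ 0.5218 -0.0452  0.02  ]
pocket0 0.62 [313. 128.] [0.5162 0.0167 0.02  ]
block0 0.62 [362. 362.] [ 0.5809 -0.2835  0.    ]
```

View pics/wrist5.png

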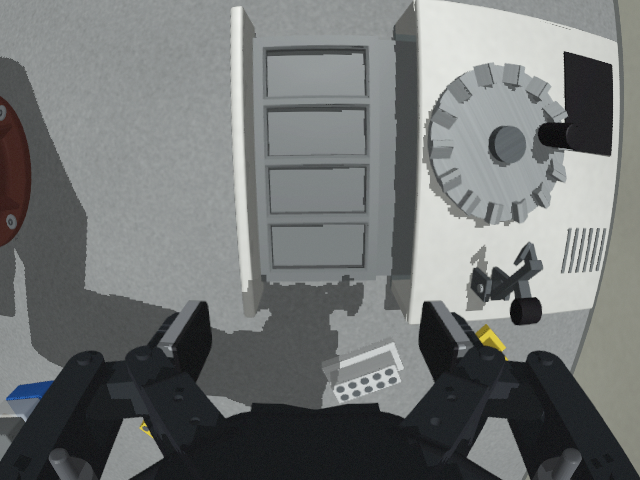

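The pockets are at columns 265–369, with floor centres near (317,242), (319,186), (313,128) and (314,75). The aluminium block is at (362,375), between the fingers and the yellow one. I'll measure the pocket mouths and move to view block A.

```bash
python3 - <<'E'
from h import *
np.set_printoptions(precision=4,suppress=True)
s=robot.sense()
for n,c in {'p0':[(272,223),(363,222),(367,268),(271,268)],'p3':[(266,47),(366,47),(369,96),(265,98)]}.items():
    q=np.array([atz('wrist',p,.034,s) for p in c]); print(n,q[:,:2].tolist(),q.mean(0))
for e in [((413,317),(416,5))]: print([atz('wrist',p,.1,s) for p in e])
print([atz('wrist',p,.05,s)for p in [(335,387),(396,368)]])
E
```

```text
p0 [[0.4778970741452508, -0.08185124583121738], [0.5746446899150256, -0.08075852321047679], [0.5811094721212772, -0.13298235966938576], [0.4750603822083309, -0.13287380898735912]] [ 0.5272 -0.1071  0.034 ]
p3 [[0.47383272830265993, 0.10363494834458215], [0.5754055860467939, 0.10378535475765496], [0.5783777812368881, 0.05163519374857855], [0.472906111924273, 0.04936563803702179]] [0.5251 0.0771 0.034 ]
[array([ 0.62  , -0.1603,  0.1   ]), array([0.611 , 0.1311, 0.1   ])]
[array([ 0.5484, -0.2855,  0.05  ]), array([ 0.6224, -0.2586,  0.05  ])]
```

Call:
{"name": "jog_arm", "arguments": {
  "plan": [
    {"x": -0.03, "y": -0.005, "z": 0.006, "wx": 0, "wy": 0, "wz": 0, "fingers": 0},
    {"x": -0.03, "y": -0.005, "z": 0.006, "wx": 0, "wy": 0, "wz": 0, "fingers": 0},
    {"x": -0.03, "y": -0.005, "z": 0.006, "wx": 0, "wy": 0, "wz": 0, "fingers": 0},
    {"x": -0.03, "y": -0.005, "z": 0.006, "wx": 0, "wy": 0, "wz": 0, "fingers": 0},
    {"x": -0.03, "y": -0.005, "z": 0.006, "wx": 0, "wy": 0, "wz": 0, "fingers": 0},
    {"x": -0.03, "y": -0.005, "z": 0.006, "wx": 0, "wy": 0, "wz": 0, "fingers": 0},
    {"x": -0.03, "y": -0.005, "z": 0.006, "wx": 0, "wy": 0, "wz": 0, "fingers": 0},
    {"x": -0.03, "y": -0.005, "z": 0.006, "wx": 0, "wy": 0, "wz": 0, "fingers": 0}
  ]
}}

```text
time: 12.5
ee_pos: [0.483, -0.3029, 0.2241]
tcp_rot: [3.141, 0.0, 1.572]
wrist_force: [1.3, -0.6, -0.2]
grip_width: 0.0858
grip_force: 0.0
```

Call:
{"name": "jog_arm", "arguments": {
  "plan": [
    {"x": 0, "y": 0, "z": 0, "wx": 0, "wy": 0, "wz": 0.12, "fingers": 0},
    {"x": 0, "y": 0, "z": 0, "wx": 0, "wy": 0, "wz": 0.12, "fingers": 0},
    {"x": 0, "y": 0, "z": 0, "wx": 0, "wy": 0, "wz": 0.12, "fingers": 0},
    {"x": 0, "y": 0, "z": 0, "wx": 0, "wy": 0, "wz": 0.12, "fingers": 0},
    {"x": 0, "y": 0, "z": 0, "wx": 0, "wy": 0, "wz": 0.12, "fingers": 0},
    {"x": 0, "y": 0, "z": 0, "wx": 0, "wy": 0, "wz": 0.12, "fingers": 0},
    {"x": 0, "y": 0, "z": 0, "wx": 0, "wy": 0, "wz": 0.12, "fingers": 0},
    {"x": 0, "y": 0, "z": 0, "wx": 0, "wy": 0, "wz": 0.12, "fingers": 0}
  ]
}}

```text
time: 13.17
ee_pos: [0.4835, -0.3015, 0.2243]
tcp_rot: [-3.142, -0.0, 0.606]
wrist_force: [0.1, -0.5, 0.1]
grip_width: 0.0852
grip_force: 0.0
```

Call:
{"name": "jog_arm", "arguments": {
  "plan": [
    {"x": 0, "y": 0, "z": 0, "wx": 0, "wy": 0, "wz": 0.12, "fingers": 0},
    {"x": 0, "y": 0, "z": 0, "wx": 0, "wy": 0, "wz": 0.12, "fingers": 0},
    {"x": 0, "y": 0, "z": 0, "wx": 0, "wy": 0, "wz": 0.05, "fingers": 0},
    {"x": 0, "y": 0, "z": 0, "wx": 0, "wy": 0, "wz": 0, "fingers": 0},
    {"x": 0, "y": 0, "z": 0, "wx": 0, "wy": 0, "wz": 0, "fingers": 0}
  ]
}}

```text
time: 13.58
ee_pos: [0.4831, -0.3014, 0.2244]
tcp_rot: [-3.141, 0.0, 0.323]
wrist_force: [-1.0, 0.2, 0.1]
grip_width: 0.0852
grip_force: 0.0
```

```bash
cat > blk.py <<'E'
from h import *
import sys
np.set_printoptions(precision=4,suppress=True)
def topfit(im,s,near,ztop=.05):
    # dark wells inside bright top: collect well centroids, refine pose on plane z=ztop
    g=cv2.cvtColor(im,cv2.COLOR_RGB2GRAY); x,y=int(near[0]),int(near[1]); r=85
    x0,y0=max(x-r,0),max(y-r,0); c=g[y0:y+r,x0:x+r]
    bh=cv2.morphologyEx(c,cv2.MORPH_BLACKHAT,cv2.getStructuringElement(cv2.MORPH_ELLIPSE,(15,15)))
    m=(bh>55).astype(np.uint8); n,lab,st,ce=cv2.connectedComponentsWithStats(m)
    pts=[ce[i]+[x0,y0] for i in range(1,n) if 20<st[i,4]<220 and .5<st[i,2]/st[i,3]<2]
    return np.array([atz('wrist',p,ztop,s)[:2] for p in pts]),np.array(pts)
E
python3 - <<'E'
from blk import *
s,im=snap('wrist','wrist6.png'); print(s['ee_pos'],s['tcp_rot'],s['qpos'])
d=robot.tip_of('wrist','block0')
for k in d: print(round(k['confidence'],2),np.round(k['xy']),atz('wrist',k['xy'],0,s))
W,P=topfit(im,s,d[0]['xy']); print(P.round(0).tolist()); print(W.round(4).tolist())
E
```

```text
[ 0.4831 -0.3014  0.2244] [-3.1414  0.0001  0.3235] [-0.6862  0.3792 -0.0438  1.148   0.      2.132 ]
0.61 [329. 110.] [ 0.5779 -0.2838  0.    ]
0.59 [315. 373.] [ 0.2907 -0.3651  0.    ]
[[321.0, 67.0], [339.0, 66.0], [322.0, 86.0], [340.0, 84.0], [324.0, 104.0], [342.0, 103.0], [343.0, 122.0], [325.0, 123.0], [344.0, 140.0], [327.0, 141.0]]
[[0.6076, -0.2643], [0.6133, -0.2781], [0.5929, -0.2706], [0.5987, -0.2844], [0.5781, -0.2769], [0.5839, -0.2907], [0.5692, -0.2969], [0.5633, -0.2831], [0.5545, -0.3032], [0.5486, -0.2893]]
```

View pics/wrist6.png

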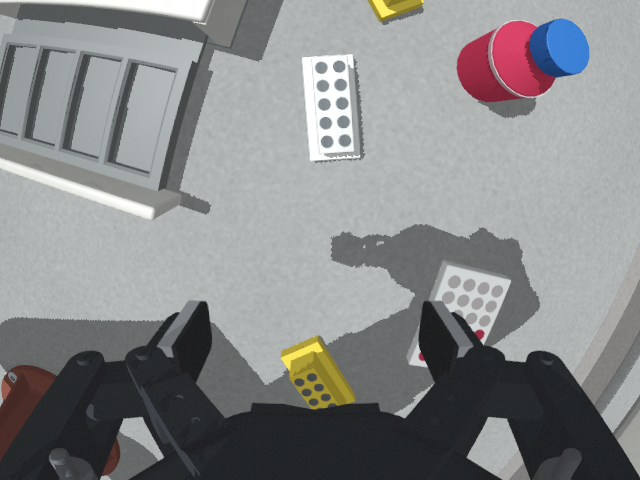

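Block A's ten wells run from (321,67) to (344,140); the yellow look-alikes are at (320,375) and (395,5). That puts the block at (0.581, -0.284) with yaw 0.40, so I'll go over it, down, and grip.

Call:
{"name": "jog_arm", "arguments": {
  "plan": [
    {"x": 0, "y": 0, "z": 0, "wx": 0, "wy": 0, "wz": -0.0775, "fingers": 0},
    {"x": 0.024, "y": 0.0055, "z": 0.01, "wx": 0, "wy": 0, "wz": 0, "fingers": 0},
    {"x": 0.024, "y": 0.0055, "z": 0.01, "wx": 0, "wy": 0, "wz": 0, "fingers": 0},
    {"x": 0.024, "y": 0.0055, "z": 0.01, "wx": 0, "wy": 0, "wz": 0, "fingers": 0},
    {"x": 0.025, "y": 0.0055, "z": 0.01, "wx": 0, "wy": 0, "wz": 0, "fingers": 0},
    {"x": 0, "y": 0, "z": 0.025, "wx": 0, "wy": 0, "wz": 0, "fingers": 0},
    {"x": 0, "y": 0, "z": 0.025, "wx": 0, "wy": 0, "wz": 0, "fingers": 0},
    {"x": 0, "y": 0, "z": 0.025, "wx": 0, "wy": 0, "wz": 0, "fingers": 0}
  ]
}}

```text
time: 14.35
ee_pos: [0.581, -0.2837, 0.1086]
tcp_rot: [3.141, -0.0, 0.401]
wrist_force: [-0.1, -0.5, -0.1]
grip_width: 0.0854
grip_force: 0.0
```

```bash
python3 - <<'E'
from blk import *
s,im=snap('wrist','wrist7.png'); print(s['ee_pos'],s['tcp_rot'],s['qpos'])
q=proj('wrist',[.581,-.2838,.05],s); print(q)
W,P=topfit(im,s,q); print(P.round(0).tolist()); print(W.round(4).tolist())
if len(W): print(W.mean(0))
E
```

```text
[ 0.581  -0.2837  0.1086] [ 3.1412 -0.0003  0.4007] [-0.5672  0.6029  0.0099  0.9773  0.      2.1736]
[316.1541 261.8954]
[[288.0, 263.0]]
[[0.5738, -0.2693]]
[ 0.5738 -0.2693]
```

```bash
python3 - <<'E'
from blk import *
s=robot.sense(); im=cv2.imread('pics/wrist7.png')[:,:,::-1]
g=cv2.cvtColor(np.ascontiguousarray(im),cv2.COLOR_RGB2GRAY)
c=g[150:400,225:410]
for ks in (35,):
    bh=cv2.morphologyEx(c,cv2.MORPH_BLACKHAT,cv2.getStructuringElement(cv2.MORPH_ELLIPSE,(ks,ks)))
    n,lab,st,ce=cv2.connectedComponentsWithStats((bh>55).astype(np.uint8))
    P=[(ce[i]+[225,150]).round().tolist()+[int(st[i,4])] for i in range(1,n) if st[i,4]>60]
    for p in P: print(p, atz('wrist',p[:2],.05,s)[:2])
E
```

```text
[355.0, 228.0, 532] [ 0.6061 -0.2933]
[319.0, 187.0, 435] [ 0.6191 -0.2663]
[302.0, 207.0, 303] [ 0.6055 -0.2621]
[329.0, 207.0, 299] [ 0.6112 -0.2755]
[302.0, 235.0, 285] [ 0.591  -0.2681]
[329.0, 235.0, 285] [ 0.5968 -0.2817]
[303.0, 262.0, 265] [ 0.5767 -0.2746]
[314.0, 287.0, 1557] [ 0.565  -0.2863]
[328.0, 312.0, 227] [ 0.5533 -0.3002]
[404.0, 355.0, 204] [ 0.5426 -0.3584]
[356.0, 395.0, 112] [ 0.5013 -0.344 ]
```

Call:
{"name": "jog_arm", "arguments": {
  "plan": [
    {"x": 0, "y": 0, "z": 0.025, "wx": 0, "wy": 0, "wz": 0, "fingers": 0},
    {"x": 0, "y": 0, "z": 0.025, "wx": 0, "wy": 0, "wz": 0, "fingers": 0},
    {"x": 0, "y": 0, "z": 0.02, "wx": 0, "wy": 0, "wz": 0, "fingers": 0},
    {"x": 0, "y": 0, "z": 0.013, "wx": 0, "wy": 0, "wz": 0, "fingers": 0},
    {"x": 0, "y": 0, "z": 0, "wx": 0, "wy": 0, "wz": 0, "fingers": 0},
    {"x": 0, "y": 0, "z": 0, "wx": 0, "wy": 0, "wz": 0, "fingers": 0},
    {"x": 0, "y": 0, "z": 0, "wx": 0, "wy": 0, "wz": 0, "fingers": 255},
    {"x": 0, "y": 0, "z": 0, "wx": 0, "wy": 0, "wz": 0, "fingers": 255}
  ]
}}

```text
time: 15.07
ee_pos: [0.5812, -0.2846, 0.0284]
tcp_rot: [3.14, -0.001, 0.399]
wrist_force: [-0.1, -0.5, -0.3]
grip_width: 0.0635
grip_force: 0.0
```

Call:
{"name": "jog_arm", "arguments": {
  "plan": [
    {"x": 0, "y": 0, "z": 0, "wx": 0, "wy": 0, "wz": 0, "fingers": 255},
    {"x": 0, "y": 0, "z": 0, "wx": 0, "wy": 0, "wz": 0, "fingers": 255},
    {"x": 0, "y": 0, "z": 0, "wx": 0, "wy": 0, "wz": 0, "fingers": 255},
    {"x": 0, "y": 0, "z": 0, "wx": 0, "wy": 0, "wz": 0, "fingers": 255},
    {"x": 0, "y": 0, "z": 0, "wx": 0, "wy": 0, "wz": 0, "fingers": 255},
    {"x": 0, "y": 0, "z": 0, "wx": 0, "wy": 0, "wz": 0, "fingers": 255},
    {"x": 0, "y": 0, "z": 0, "wx": 0, "wy": 0, "wz": 0, "fingers": 255},
    {"x": 0, "y": 0, "z": 0, "wx": 0, "wy": 0, "wz": 0, "fingers": 255}
  ]
}}

```text
time: 15.73
ee_pos: [0.5807, -0.2843, 0.0277]
tcp_rot: [3.14, -0.001, 0.398]
wrist_force: [-0.6, -0.1, 6.3]
grip_width: 0.0287
grip_force: 60.0
```

Call:
{"name": "jog_arm", "arguments": {
  "plan": [
    {"x": 0, "y": 0, "z": -0.015, "wx": 0, "wy": 0, "wz": 0, "fingers": 255},
    {"x": 0, "y": 0, "z": -0.025, "wx": 0, "wy": 0, "wz": 0, "fingers": 255},
    {"x": 0, "y": 0, "z": -0.025, "wx": 0, "wy": 0, "wz": 0, "fingers": 255},
    {"x": 0, "y": 0, "z": -0.025, "wx": 0, "wy": 0, "wz": 0, "fingers": 255},
    {"x": 0, "y": 0, "z": -0.025, "wx": 0, "wy": 0, "wz": 0.095, "fingers": 255},
    {"x": 0, "y": 0, "z": -0.025, "wx": 0, "wy": 0, "wz": 0.096, "fingers": 255},
    {"x": 0, "y": 0, "z": -0.01, "wx": 0, "wy": 0, "wz": 0.096, "fingers": 255},
    {"x": 0, "y": 0, "z": 0, "wx": 0, "wy": 0, "wz": 0.096, "fingers": 255}
  ]
}}

```text
time: 16.4
ee_pos: [0.5813, -0.2846, 0.1797]
tcp_rot: [3.139, -0.003, 0.011]
wrist_force: [0.9, 0.4, -4.1]
grip_width: 0.0286
grip_force: 60.7
```

Call:
{"name": "jog_arm", "arguments": {
  "plan": [
    {"x": -0.02, "y": -0.028, "z": 0, "wx": 0, "wy": 0, "wz": 0, "fingers": 255},
    {"x": -0.02, "y": -0.028, "z": 0, "wx": 0, "wy": 0, "wz": 0, "fingers": 255},
    {"x": -0.02, "y": -0.028, "z": 0, "wx": 0, "wy": 0, "wz": 0, "fingers": 255},
    {"x": -0.02, "y": -0.028, "z": 0, "wx": 0, "wy": 0, "wz": 0, "fingers": 255},
    {"x": -0.02, "y": -0.028, "z": 0, "wx": 0, "wy": 0, "wz": 0, "fingers": 255},
    {"x": -0.02, "y": -0.028, "z": 0, "wx": 0, "wy": 0, "wz": 0, "fingers": 255},
    {"x": -0.02, "y": -0.028, "z": 0, "wx": 0, "wy": 0, "wz": 0, "fingers": 255},
    {"x": -0.016, "y": -0.028, "z": 0, "wx": 0, "wy": 0, "wz": 0, "fingers": 255}
  ]
}}

```text
time: 17.07
ee_pos: [0.4185, -0.061, 0.1764]
tcp_rot: [-3.141, 0.001, 0.015]
wrist_force: [1.0, 0.6, -3.6]
grip_width: 0.0285
grip_force: 60.9
```

Call:
{"name": "jog_arm", "arguments": {
  "plan": [
    {"x": 0, "y": 0, "z": 0, "wx": 0, "wy": 0, "wz": 0, "fingers": 255},
    {"x": 0, "y": 0, "z": 0, "wx": 0, "wy": 0, "wz": 0, "fingers": 255},
    {"x": 0, "y": 0, "z": 0, "wx": 0, "wy": 0, "wz": 0, "fingers": 255},
    {"x": 0, "y": 0, "z": 0, "wx": 0, "wy": 0, "wz": 0, "fingers": 255}
  ]
}}

```text
time: 17.4
ee_pos: [0.4214, -0.063, 0.1768]
tcp_rot: [3.141, -0.0, 0.015]
wrist_force: [-0.6, -0.7, -3.7]
grip_width: 0.0288
grip_force: 61.3
```

```bash
python3 - <<'E'
from blk import *
s,im=snap('wrist','wrist8.png'); print(s['ee_pos'],s['tcp_rot'],s['qpos'],s['grip_width'])
cv2.imwrite('pics/w8c.png',cv2.resize(im[0:300,120:520,::-1],None,fx=2,fy=2,interpolation=cv2.INTER_CUBIC))
for l in ['drawer_front','pocket0']:
    for d in robot.tip_of('wrist',l): print(l,round(d['confidence'],2),np.round(d['xy']),atz('wrist',d['xy'],{'drawer_front':.084,'pocket0':.02}[l],s))
E
```

```text
[ 0.4214 -0.063   0.1768] [ 3.1413 -0.0004  0.0148] [-0.3201  0.1467 -0.4926  0.931  -0.0002  2.8067] 0.028804822965118975
pocket0 0.71 [376. 103.] [ 0.5204 -0.1102  0.02  ]
pocket0 0.65 [222. 102.] [0.5204 0.014  0.02  ]
pocket0 0.59 [296. 104.] [ 0.518  -0.0463  0.02  ]
pocket0 0.58 [150. 109.] [0.5191 0.0779 0.02  ]
```

View pics/w8c.png

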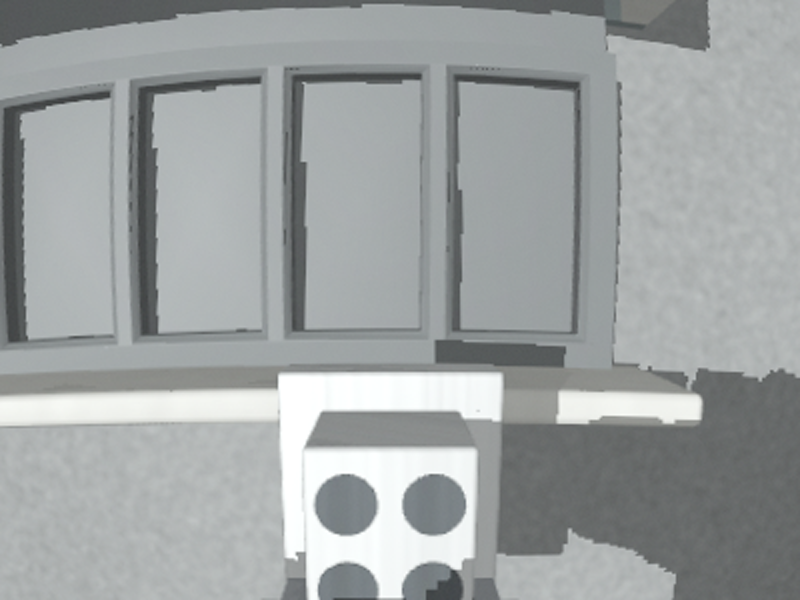

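The held block's front edge is at crop row 373, columns 280–503, so it's centred in the grip. Pockets 0 and 1 are clear ahead.

```bash
python3 - <<'E'
from blk import *
s=robot.sense(); print(s['ee_pos'])
f=lambda p,z: atz('wrist',(p[0]/2+120,p[1]/2),z,s)
for n,c in {'p0':[(447,66),(588,78),(585,338),(445,334)],'p1':[(283,66),(430,66),(430,336),(284,336)]}.items():
    q=np.array([f(p,.034) for p in c]); print(n,q[:,:2].tolist(),q.mean(0))
z0=s['ee_pos'][2]-.0277
T=np.linalg.inv(toolT(s))
for p,z in [((280,373),z0+.016),((503,373),z0+.016),((304,448),z0+.05),((476,448),z0+.05),((346,504),z0+.05),((435,504),z0+.05)]:
    print('tool',(T@np.append(f(p,z),1))[:3])
E
```

```text
[ 0.4212 -0.063   0.1766]
p0 [[0.573354138016101, -0.08197349094745301], [0.5727168818854402, -0.13704105857690874], [0.4685331301100985, -0.1384175897636721], [0.46807998836236003, -0.08300016664214684]] [ 0.5207 -0.1101  0.034 ]
p1 [[0.5732279756607216, -0.019573693081049177], [0.5730956909092091, -0.07551253420827155], [0.4671718743378771, -0.0772453530860401], [0.46668705010231587, -0.020983975301447057]] [ 0.52   -0.0483  0.034 ]
tool [ 0.0501 -0.0238  0.0117]
tool [0.0501 0.0232 0.0117]
tool [ 0.0421 -0.0151 -0.0223]
tool [ 0.0421  0.0138 -0.0223]
tool [ 0.0322 -0.0082 -0.0223]
tool [ 0.0322  0.007  -0.0223]
```

Call:
{"name": "jog_arm", "arguments": {
  "plan": [
    {"x": 0.025, "y": 0.0122, "z": 0, "wx": 0, "wy": 0, "wz": 0.0025, "fingers": 255},
    {"x": 0.025, "y": 0.0122, "z": 0, "wx": 0, "wy": 0, "wz": 0, "fingers": 255},
    {"x": 0.025, "y": 0.0122, "z": 0, "wx": 0, "wy": 0, "wz": 0, "fingers": 255},
    {"x": 0.0237, "y": 0.0123, "z": 0, "wx": 0, "wy": 0, "wz": 0, "fingers": 255},
    {"x": 0, "y": 0, "z": 0.025, "wx": 0, "wy": 0, "wz": 0, "fingers": 255},
    {"x": 0, "y": 0, "z": 0.025, "wx": 0, "wy": 0, "wz": 0, "fingers": 255},
    {"x": 0, "y": 0, "z": 0.025, "wx": 0, "wy": 0, "wz": 0, "fingers": 255},
    {"x": 0, "y": 0, "z": 0.025, "wx": 0, "wy": 0, "wz": 0, "fingers": 255}
  ]
}}

```text
time: 18.22
ee_pos: [0.5203, -0.1105, 0.0753]
tcp_rot: [-3.141, 0.0, 0.012]
wrist_force: [0.7, 0.2, -3.8]
grip_width: 0.0287
grip_force: 61.4
```

Call:
{"name": "jog_arm", "arguments": {
  "plan": [
    {"x": 0, "y": 0, "z": 0, "wx": 0, "wy": 0, "wz": 0, "fingers": 255},
    {"x": 0, "y": 0, "z": 0, "wx": 0, "wy": 0, "wz": 0, "fingers": 255},
    {"x": 0, "y": 0, "z": 0, "wx": 0, "wy": 0, "wz": 0, "fingers": 255}
  ]
}}

```text
time: 18.47
ee_pos: [0.5209, -0.1104, 0.0778]
tcp_rot: [3.141, -0.001, 0.012]
wrist_force: [0.5, -0.7, -3.8]
grip_width: 0.0288
grip_force: 61.2
```

Call:
{"name": "jog_arm", "arguments": {
  "plan": [
    {"x": 0, "y": 0, "z": 0.008, "wx": 0, "wy": 0, "wz": 0, "fingers": 255},
    {"x": 0, "y": 0, "z": 0.006, "wx": 0, "wy": 0, "wz": 0, "fingers": 255},
    {"x": 0, "y": 0, "z": 0.005, "wx": 0, "wy": 0, "wz": 0, "fingers": 255},
    {"x": 0, "y": 0, "z": 0.004, "wx": 0, "wy": 0, "wz": 0, "fingers": 255},
    {"x": 0, "y": 0, "z": 0.003, "wx": 0, "wy": 0, "wz": 0, "fingers": 255},
    {"x": 0, "y": 0, "z": 0.003, "wx": 0, "wy": 0, "wz": 0, "fingers": 255},
    {"x": 0, "y": 0, "z": 0, "wx": 0, "wy": 0, "wz": 0, "fingers": 255},
    {"x": 0, "y": 0, "z": 0, "wx": 0, "wy": 0, "wz": 0, "fingers": 255}
  ]
}}

```text
time: 19.13
ee_pos: [0.5203, -0.11, 0.0478]
tcp_rot: [3.142, -0.0, 0.013]
wrist_force: [-0.5, 0.0, -3.7]
grip_width: 0.029
grip_force: 61.3
```

Call:
{"name": "jog_arm", "arguments": {
  "plan": [
    {"x": 0, "y": 0, "z": 0.002, "wx": 0, "wy": 0, "wz": 0, "fingers": 255},
    {"x": 0, "y": 0, "z": 0, "wx": 0, "wy": 0, "wz": 0, "fingers": 255},
    {"x": 0, "y": 0, "z": 0, "wx": 0, "wy": 0, "wz": 0, "fingers": 125},
    {"x": 0, "y": 0, "z": 0, "wx": 0, "wy": 0, "wz": 0, "fingers": 125},
    {"x": 0, "y": 0, "z": 0, "wx": 0, "wy": 0, "wz": 0, "fingers": 125},
    {"x": 0, "y": 0, "z": 0, "wx": 0, "wy": 0, "wz": 0, "fingers": 125},
    {"x": 0, "y": 0, "z": 0, "wx": 0, "wy": 0, "wz": 0, "fingers": 125},
    {"x": 0, "y": 0, "z": -0.015, "wx": 0, "wy": 0, "wz": 0, "fingers": 125}
  ]
}}

```text
time: 19.8
ee_pos: [0.5184, -0.1094, 0.0588]
tcp_rot: [-3.14, 0.004, 0.013]
wrist_force: [0.1, 0.9, 0.1]
grip_width: 0.0435
grip_force: 0.0
```

Call:
{"name": "jog_arm", "arguments": {
  "plan": [
    {"x": 0, "y": 0, "z": -0.02, "wx": 0, "wy": 0, "wz": 0, "fingers": 125},
    {"x": 0, "y": 0, "z": -0.025, "wx": 0, "wy": 0, "wz": 0, "fingers": 125},
    {"x": 0, "y": 0, "z": -0.03, "wx": 0, "wy": 0, "wz": 0, "fingers": 0},
    {"x": 0, "y": 0, "z": -0.03, "wx": 0, "wy": 0, "wz": 0, "fingers": 0},
    {"x": 0, "y": 0, "z": -0.03, "wx": 0, "wy": 0, "wz": 0, "fingers": 0},
    {"x": 0, "y": 0, "z": -0.025, "wx": 0, "wy": 0, "wz": -0.12, "fingers": 0},
    {"x": 0, "y": 0, "z": 0, "wx": 0, "wy": 0, "wz": -0.12, "fingers": 0},
    {"x": 0, "y": 0, "z": 0, "wx": 0, "wy": 0, "wz": -0.12, "fingers": 0}
  ]
}}

```text
time: 20.47
ee_pos: [0.5212, -0.1103, 0.2226]
tcp_rot: [3.139, -0.003, 0.379]
wrist_force: [-0.4, 0.8, -0.1]
grip_width: 0.0852
grip_force: 0.0
```

Call:
{"name": "jog_arm", "arguments": {
  "plan": [
    {"x": 0, "y": 0, "z": 0, "wx": 0, "wy": 0, "wz": -0.12, "fingers": 0},
    {"x": 0, "y": 0, "z": 0, "wx": 0, "wy": 0, "wz": -0.12, "fingers": 0},
    {"x": 0, "y": 0, "z": 0, "wx": 0, "wy": 0, "wz": -0.12, "fingers": 0},
    {"x": 0, "y": 0, "z": 0, "wx": 0, "wy": 0, "wz": -0.12, "fingers": 0},
    {"x": 0, "y": 0, "z": 0, "wx": 0, "wy": 0, "wz": -0.12, "fingers": 0},
    {"x": 0, "y": 0, "z": 0, "wx": 0, "wy": 0, "wz": -0.12, "fingers": 0},
    {"x": 0, "y": 0, "z": 0, "wx": 0, "wy": 0, "wz": -0.12, "fingers": 0},
    {"x": 0, "y": 0, "z": 0, "wx": 0, "wy": 0, "wz": -0.12, "fingers": 0}
  ]
}}

```text
time: 21.13
ee_pos: [0.5201, -0.1099, 0.2206]
tcp_rot: [-3.141, 0.0, 1.339]
wrist_force: [-1.1, -0.5, 0.3]
grip_width: 0.0851
grip_force: 0.0
```

Call:
{"name": "jog_arm", "arguments": {
  "plan": [
    {"x": 0, "y": 0, "z": 0, "wx": 0, "wy": 0, "wz": -0.12, "fingers": 0},
    {"x": 0, "y": 0, "z": 0, "wx": 0, "wy": 0, "wz": -0.118, "fingers": 0},
    {"x": 0.03, "y": -0.004, "z": 0, "wx": 0, "wy": 0, "wz": 0, "fingers": 0},
    {"x": 0.03, "y": -0.004, "z": 0, "wx": 0, "wy": 0, "wz": 0, "fingers": 0},
    {"x": 0.03, "y": -0.004, "z": 0, "wx": 0, "wy": 0, "wz": 0, "fingers": 0},
    {"x": 0.03, "y": -0.004, "z": 0, "wx": 0, "wy": 0, "wz": 0, "fingers": 0},
    {"x": 0.03, "y": -0.004, "z": 0, "wx": 0, "wy": 0, "wz": 0, "fingers": 0},
    {"x": 0.03, "y": -0.004, "z": 0, "wx": 0, "wy": 0, "wz": 0, "fingers": 0}
  ]
}}

```text
time: 21.8
ee_pos: [0.4957, 0.0714, 0.2208]
tcp_rot: [-3.142, 0.0, 1.571]
wrist_force: [0.8, 0.1, 0.0]
grip_width: 0.0853
grip_force: 0.0
```

Call:
{"name": "jog_arm", "arguments": {
  "plan": [
    {"x": 0.03, "y": -0.004, "z": 0, "wx": 0, "wy": 0, "wz": 0, "fingers": 0},
    {"x": 0.03, "y": -0.004, "z": 0, "wx": 0, "wy": 0, "wz": 0, "fingers": 0},
    {"x": 0.03, "y": -0.004, "z": 0, "wx": 0, "wy": 0, "wz": 0, "fingers": 0},
    {"x": 0.03, "y": -0.004, "z": 0, "wx": 0, "wy": 0, "wz": 0, "fingers": 0},
    {"x": 0, "y": 0, "z": 0, "wx": 0, "wy": 0, "wz": 0, "fingers": 0},
    {"x": 0, "y": 0, "z": 0, "wx": 0, "wy": 0, "wz": 0, "fingers": 0},
    {"x": 0, "y": 0, "z": 0, "wx": 0, "wy": 0, "wz": 0, "fingers": 0},
    {"x": 0, "y": 0, "z": 0, "wx": 0, "wy": 0, "wz": 0, "fingers": 0}
  ]
}}

```text
time: 22.47
ee_pos: [0.4803, 0.1892, 0.2207]
tcp_rot: [-3.141, 0.0, 1.57]
wrist_force: [0.6, -0.3, -0.0]
grip_width: 0.0856
grip_force: 0.0
```

```bash
cat > look.py <<'E'
from blk import *
import time
def look(fn):
    s,im=snap('wrist',fn); print(s['time'],s['ee_pos'],s['tcp_rot'],'q',s['qpos'])
    for k in robot.tip_of('wrist','block0'):
        W,P=topfit(im,s,k['xy']); col=im[int(k['xy'][1]),int(k['xy'][0])]
        print(round(k['confidence'],2),np.round(k['xy']),atz('wrist',k['xy'],0,s)[:2],len(W),col)
        if len(W)>=4:
            c=W.mean(0); u=np.linalg.svd(W-c)[2][0]; print('  ctr',c,'yaw',np.arctan2(u[1],u[0]),'ext',np.ptp((W-c)@u)); print(P.round(0).tolist())
E
python3 -c "from look import *; look('wrist9.png')"
```

```text
22.4667 [0.4803 0.1892 0.2207] [-3.1414  0.0004  1.5699] q [ 0.2338  0.2806 -0.1959  1.0946 -0.0003  1.8055]
0.77 [399.  78.] [0.5625 0.3193] 12 [236 240 239]
  ctr [0.5565 0.3243] yaw -0.3322230487617124 ext 0.12102628581738092
[[315.0, 4.0], [436.0, 47.0], [421.0, 54.0], [406.0, 62.0], [445.0, 62.0], [390.0, 70.0], [430.0, 69.0], [374.0, 79.0], [415.0, 77.0], [440.0, 76.0], [399.0, 86.0], [383.0, 94.0]]
0.74 [247.  59.] [0.4145 0.3386] 13 [121 128 132]
  ctr [0.4153 0.3366] yaw -2.9697636474837266 ext 0.08499796519998382
[[281.0, 3.0], [252.0, 39.0], [271.0, 39.0], [215.0, 40.0], [233.0, 40.0], [197.0, 42.0], [232.0, 56.0], [251.0, 56.0], [270.0, 55.0], [196.0, 58.0], [214.0, 57.0], [288.0, 85.0], [195.0, 86.0]]
```

```bash
cat >> look.py <<'E'
def pose(P,s,ztop=.05):
    W=np.array([atz('wrist',p,ztop,s)[:2] for p in P]); c=W.mean(0); u=np.linalg.svd(W-c)[2][0]; u=u*np.sign(u[0])
    return c,np.arctan2(u[1],u[0]),np.ptp((W-c)@u)
def tomove(target,s,psi):
    d=np.array(target)-s['ee_pos'][:2]; return 'x',d@[np.cos(psi),np.sin(psi)],'y',d@[np.sin(psi),-np.cos(psi)]
E
python3 - <<'E'
from look import *
s=robot.sense()
B=pose([(436,47),(421,54),(406,62),(390,70),(374,79),(445,62),(430,69),(415,77),(399,86),(383,94)],s)
C=pose([(252,39),(271,39),(215,40),(233,40),(197,42),(232,56),(251,56),(270,55),(196,58),(214,57)],s)
print(B,C)
E
```

```text
(array([0.5611, 0.3199]), np.float64(0.538551204540581), np.float64(0.06426775934165518)) (array([0.4113, 0.3387]), np.float64(-0.03754539290008765), np.float64(0.06473572075398834))
```

Call:
{"name": "jog_arm", "arguments": {
  "plan": [
    {"x": 0.03, "y": 0.006, "z": 0, "wx": 0, "wy": 0, "wz": -0.118, "fingers": 0},
    {"x": 0.03, "y": 0.006, "z": 0, "wx": 0, "wy": 0, "wz": 0, "fingers": 0},
    {"x": 0.03, "y": 0.006, "z": 0, "wx": 0, "wy": 0, "wz": 0, "fingers": 0},
    {"x": 0.03, "y": 0.006, "z": 0, "wx": 0, "wy": 0, "wz": 0, "fingers": 0},
    {"x": 0.03, "y": 0.006, "z": 0, "wx": 0, "wy": 0, "wz": 0, "fingers": 0},
    {"x": 0, "y": 0, "z": 0, "wx": 0, "wy": 0, "wz": -0.118, "fingers": 0},
    {"x": 0, "y": 0, "z": 0, "wx": 0, "wy": 0, "wz": -0.118, "fingers": 0},
    {"x": 0, "y": 0, "z": 0, "wx": 0, "wy": 0, "wz": -0.118, "fingers": 0}
  ]
}}

```text
time: 23.23
ee_pos: [0.4961, 0.3418, 0.2205]
tcp_rot: [-3.141, 0.0, 2.048]
wrist_force: [1.0, -0.7, -1.2]
grip_width: 0.0854
grip_force: 0.0
```

Call:
{"name": "jog_arm", "arguments": {
  "plan": [
    {"x": 0, "y": 0, "z": 0, "wx": 0, "wy": 0, "wz": -0.118, "fingers": 0},
    {"x": 0, "y": 0, "z": 0, "wx": 0, "wy": 0, "wz": -0.118, "fingers": 0},
    {"x": 0, "y": 0, "z": 0, "wx": 0, "wy": 0, "wz": -0.118, "fingers": 0},
    {"x": 0, "y": 0, "z": 0, "wx": 0, "wy": 0, "wz": -0.118, "fingers": 0},
    {"x": 0, "y": 0, "z": 0, "wx": 0, "wy": 0, "wz": -0.118, "fingers": 0},
    {"x": 0, "y": 0, "z": 0, "wx": 0, "wy": 0, "wz": -0.118, "fingers": 0},
    {"x": 0, "y": 0, "z": 0, "wx": 0, "wy": 0, "wz": -0.118, "fingers": 0},
    {"x": 0, "y": 0, "z": 0, "wx": 0, "wy": 0, "wz": -0.118, "fingers": 0}
  ]
}}

```text
time: 23.9
ee_pos: [0.4964, 0.3411, 0.2208]
tcp_rot: [-3.141, -0.0, 2.991]
wrist_force: [0.3, 0.6, -0.1]
grip_width: 0.0852
grip_force: 0.0
```

Call:
{"name": "jog_arm", "arguments": {
  "plan": [
    {"x": 0, "y": 0, "z": 0, "wx": 0, "wy": 0, "wz": -0.118, "fingers": 0},
    {"x": 0, "y": 0, "z": 0, "wx": 0, "wy": 0, "wz": 0, "fingers": 0},
    {"x": 0, "y": 0, "z": 0, "wx": 0, "wy": 0, "wz": 0, "fingers": 0},
    {"x": 0, "y": 0, "z": 0, "wx": 0, "wy": 0, "wz": 0, "fingers": 0}
  ]
}}

```text
time: 24.23
ee_pos: [0.4962, 0.3416, 0.2208]
tcp_rot: [-3.142, 0.0, 3.1]
wrist_force: [-0.0, -0.4, 0.5]
grip_width: 0.0851
grip_force: 0.0
```

```bash
python3 -c "from look import *; look('wrist10.png')"
```

```text
24.2333 [0.4962 0.3416 0.2208] [-3.1416  0.      3.1001] q [ 0.4817  0.4448  0.0477  1.1738 -0.      0.5231]
0.85 [306. 119.] [0.4088 0.3377] 10 [247 251 250]
  ctr [0.4112 0.3385] yaw -0.037764456661403656 ext 0.06428788817538039
[[297.0, 82.0], [315.0, 82.0], [297.0, 101.0], [315.0, 100.0], [297.0, 120.0], [315.0, 119.0], [297.0, 138.0], [315.0, 139.0], [297.0, 157.0], [315.0, 157.0]]
0.77 [299. 268.] [0.5596 0.3231] 11 [155 159 159]
  ctr [0.5561 0.3179] yaw 0.4635555353434261 ext 0.09159435309879166
[[266.0, 231.0], [280.0, 257.0], [267.0, 265.0], [290.0, 271.0], [277.0, 279.0], [300.0, 284.0], [287.0, 292.0], [310.0, 298.0], [296.0, 305.0], [319.0, 310.0], [306.0, 318.0]]
```

Call:
{"name": "jog_arm", "arguments": {
  "plan": [
    {"x": 0.028, "y": -0.002, "z": 0.01, "wx": 0, "wy": 0, "wz": -0.0037, "fingers": 0},
    {"x": 0.028, "y": -0.002, "z": 0.01, "wx": 0, "wy": 0, "wz": 0, "fingers": 0},
    {"x": 0.0289, "y": -0.0023, "z": 0.01, "wx": 0, "wy": 0, "wz": 0, "fingers": 0},
    {"x": 0, "y": 0, "z": 0.025, "wx": 0, "wy": 0, "wz": 0, "fingers": 0},
    {"x": 0, "y": 0, "z": 0.025, "wx": 0, "wy": 0, "wz": 0, "fingers": 0},
    {"x": 0, "y": 0, "z": 0.025, "wx": 0, "wy": 0, "wz": 0, "fingers": 0},
    {"x": 0, "y": 0, "z": 0, "wx": 0, "wy": 0, "wz": 0, "fingers": 0},
    {"x": 0, "y": 0, "z": 0, "wx": 0, "wy": 0, "wz": 0, "fingers": 0}
  ]
}}

```text
time: 25.0
ee_pos: [0.4101, 0.3382, 0.1154]
tcp_rot: [-3.14, -0.002, 3.107]
wrist_force: [-0.2, 0.0, 0.7]
grip_width: 0.0852
grip_force: 0.0
```

Call:
{"name": "jog_arm", "arguments": {
  "plan": [
    {"x": 0, "y": 0, "z": 0.025, "wx": 0, "wy": 0, "wz": 0, "fingers": 0},
    {"x": 0, "y": 0, "z": 0.025, "wx": 0, "wy": 0, "wz": 0, "fingers": 0},
    {"x": 0, "y": 0, "z": 0.02, "wx": 0, "wy": 0, "wz": 0, "fingers": 0},
    {"x": 0, "y": 0, "z": 0.017, "wx": 0, "wy": 0, "wz": 0, "fingers": 0},
    {"x": 0, "y": 0, "z": 0, "wx": 0, "wy": 0, "wz": 0, "fingers": 0},
    {"x": 0, "y": 0, "z": 0, "wx": 0, "wy": 0, "wz": 0, "fingers": 0},
    {"x": 0, "y": 0, "z": 0, "wx": 0, "wy": 0, "wz": 0, "fingers": 255},
    {"x": 0, "y": 0, "z": 0, "wx": 0, "wy": 0, "wz": 0, "fingers": 255}
  ]
}}

```text
time: 25.67
ee_pos: [0.4121, 0.3394, 0.0306]
tcp_rot: [3.14, 0.002, 3.108]
wrist_force: [-0.6, 0.4, -0.1]
grip_width: 0.0639
grip_force: 0.0
```

Call:
{"name": "jog_arm", "arguments": {
  "plan": [
    {"x": 0, "y": 0, "z": 0, "wx": 0, "wy": 0, "wz": 0, "fingers": 255},
    {"x": 0, "y": 0, "z": 0, "wx": 0, "wy": 0, "wz": 0, "fingers": 255},
    {"x": 0, "y": 0, "z": 0, "wx": 0, "wy": 0, "wz": 0, "fingers": 255},
    {"x": 0, "y": 0, "z": 0, "wx": 0, "wy": 0, "wz": 0, "fingers": 255},
    {"x": 0, "y": 0, "z": 0, "wx": 0, "wy": 0, "wz": 0, "fingers": 255},
    {"x": 0, "y": 0, "z": 0, "wx": 0, "wy": 0, "wz": 0, "fingers": 255},
    {"x": 0, "y": 0, "z": 0, "wx": 0, "wy": 0, "wz": 0, "fingers": 255},
    {"x": 0, "y": 0, "z": 0, "wx": 0, "wy": 0, "wz": 0, "fingers": 255}
  ]
}}

```text
time: 26.33
ee_pos: [0.4113, 0.3389, 0.0297]
tcp_rot: [3.141, 0.001, 3.108]
wrist_force: [-1.2, -1.4, 7.9]
grip_width: 0.0287
grip_force: 60.0
```

Call:
{"name": "jog_arm", "arguments": {
  "plan": [
    {"x": 0, "y": 0, "z": -0.015, "wx": 0, "wy": 0, "wz": 0, "fingers": 255},
    {"x": 0, "y": 0, "z": -0.025, "wx": 0, "wy": 0, "wz": 0, "fingers": 255},
    {"x": 0, "y": 0, "z": -0.025, "wx": 0, "wy": 0, "wz": 0, "fingers": 255},
    {"x": 0, "y": 0, "z": -0.025, "wx": 0, "wy": 0, "wz": 0, "fingers": 255},
    {"x": 0, "y": 0, "z": -0.025, "wx": 0, "wy": 0, "wz": 0, "fingers": 255},
    {"x": 0, "y": 0, "z": -0.025, "wx": 0, "wy": 0, "wz": 0, "fingers": 255},
    {"x": 0, "y": 0, "z": -0.01, "wx": 0, "wy": 0, "wz": -0.0456, "fingers": 255},
    {"x": 0, "y": 0, "z": 0, "wx": 0, "wy": 0, "wz": 0, "fingers": 255}
  ]
}}

```text
time: 27.0
ee_pos: [0.4119, 0.3394, 0.1813]
tcp_rot: [3.14, 0.003, -3.127]
wrist_force: [0.4, -0.1, -3.2]
grip_width: 0.0288
grip_force: 60.6
```

Call:
{"name": "jog_arm", "arguments": {
  "plan": [
    {"x": -0.012, "y": -0.03, "z": 0, "wx": 0, "wy": 0, "wz": 0, "fingers": 255},
    {"x": -0.012, "y": -0.03, "z": 0, "wx": 0, "wy": 0, "wz": 0, "fingers": 255},
    {"x": -0.012, "y": -0.03, "z": 0, "wx": 0, "wy": 0, "wz": 0, "fingers": 255},
    {"x": -0.012, "y": -0.03, "z": 0, "wx": 0, "wy": 0, "wz": 0, "fingers": 255},
    {"x": -0.012, "y": -0.03, "z": 0, "wx": 0, "wy": 0, "wz": 0, "fingers": 255},
    {"x": -0.012, "y": -0.03, "z": 0, "wx": 0, "wy": 0, "wz": 0, "fingers": 255},
    {"x": -0.012, "y": -0.03, "z": 0, "wx": 0, "wy": 0, "wz": 0, "fingers": 255},
    {"x": -0.012, "y": -0.03, "z": 0, "wx": 0, "wy": 0, "wz": 0, "fingers": 255}
  ]
}}

```text
time: 27.67
ee_pos: [0.5093, 0.0983, 0.1775]
tcp_rot: [-3.142, -0.002, -3.13]
wrist_force: [1.6, 1.6, -2.7]
grip_width: 0.0286
grip_force: 60.8
```

Call:
{"name": "jog_arm", "arguments": {
  "plan": [
    {"x": -0.008, "y": -0.0243, "z": 0, "wx": 0, "wy": 0, "wz": 0, "fingers": 255},
    {"x": 0, "y": 0, "z": 0, "wx": 0, "wy": 0, "wz": 0, "fingers": 255},
    {"x": 0, "y": 0, "z": 0, "wx": 0, "wy": 0, "wz": 0, "fingers": 255},
    {"x": 0, "y": 0, "z": 0, "wx": 0, "wy": 0, "wz": 0, "fingers": 255},
    {"x": 0, "y": 0, "z": 0, "wx": 0, "wy": 0, "wz": 0, "fingers": 255}
  ]
}}

```text
time: 28.08
ee_pos: [0.5173, 0.0764, 0.1781]
tcp_rot: [3.141, -0.001, -3.129]
wrist_force: [0.3, 0.9, -4.0]
grip_width: 0.0289
grip_force: 60.9
```

```bash
python3 - <<'E'
from look import *
s,im=snap('wrist','wrist11.png'); print(s['ee_pos'],s['tcp_rot'],s['qpos'][5])
for d in robot.tip_of('wrist','pocket0'): print(round(d['confidence'],2),np.round(d['xy']),atz('wrist',d['xy'],.02,s))
psi=np.pi+.012; print(tomove((.5185,.0759),s,psi))
s2,im2=snap('side'); 
for d in robot.tip_of('side','block0'): print(round(d['confidence'],2),atz('side',d['xy'],0))
E
```

```text
[0.5173 0.0764 0.1781] [ 3.1413 -0.0014 -3.1287] -0.006232010708716851
0.87 [174. 226.] [ 0.5213 -0.0468  0.02  ]
0.62 [239. 226.] [0.5216 0.0133 0.02  ]
('x', np.float64(-0.0011678132843096012), 'y', np.float64(-0.0005452260933022099))
0.9 [ 0.5263 -0.137   0.    ]
0.85 [ 0.5691  0.3243 -0.    ]
0.64 [ 0.6203 -0.112   0.    ]
0.61 [ 0.2909 -0.3799  0.    ]
0.52 [ 0.7227 -0.2695  0.    ]
```

Call:
{"name": "jog_arm", "arguments": {
  "plan": [
    {"x": -0.0016, "y": -0.0005, "z": 0, "wx": 0, "wy": 0, "wz": 0, "fingers": 255},
    {"x": 0, "y": 0, "z": 0.025, "wx": 0, "wy": 0, "wz": 0, "fingers": 255},
    {"x": 0, "y": 0, "z": 0.025, "wx": 0, "wy": 0, "wz": 0, "fingers": 255},
    {"x": 0, "y": 0, "z": 0.025, "wx": 0, "wy": 0, "wz": 0, "fingers": 255},
    {"x": 0, "y": 0, "z": 0.022, "wx": 0, "wy": 0, "wz": 0, "fingers": 255},
    {"x": 0, "y": 0, "z": 0, "wx": 0, "wy": 0, "wz": 0, "fingers": 255},
    {"x": 0, "y": 0, "z": 0, "wx": 0, "wy": 0, "wz": 0, "fingers": 255},
    {"x": 0, "y": 0, "z": 0, "wx": 0, "wy": 0, "wz": 0, "fingers": 255}
  ]
}}

```text
time: 28.95
ee_pos: [0.5206, 0.0753, 0.083]
tcp_rot: [3.142, 0.001, -3.129]
wrist_force: [1.6, -0.1, -3.6]
grip_width: 0.0289
grip_force: 60.8
```

Call:
{"name": "jog_arm", "arguments": {
  "plan": [
    {"x": 0, "y": 0, "z": 0.008, "wx": 0, "wy": 0, "wz": 0, "fingers": 255},
    {"x": 0, "y": 0, "z": 0.006, "wx": 0, "wy": 0, "wz": 0, "fingers": 255},
    {"x": 0, "y": 0, "z": 0.005, "wx": 0, "wy": 0, "wz": 0, "fingers": 255},
    {"x": 0, "y": 0, "z": 0.004, "wx": 0, "wy": 0, "wz": 0, "fingers": 255},
    {"x": 0, "y": 0, "z": 0.004, "wx": 0, "wy": 0, "wz": 0, "fingers": 255},
    {"x": 0, "y": 0, "z": 0.002, "wx": 0, "wy": 0, "wz": 0, "fingers": 255},
    {"x": 0, "y": 0, "z": 0, "wx": 0, "wy": 0, "wz": 0, "fingers": 255},
    {"x": 0, "y": 0, "z": 0, "wx": 0, "wy": 0, "wz": 0, "fingers": 255}
  ]
}}

```text
time: 29.62
ee_pos: [0.5197, 0.0752, 0.0527]
tcp_rot: [-3.142, -0.0, -3.129]
wrist_force: [0.2, 0.5, -2.8]
grip_width: 0.0288
grip_force: 61.0
```

Call:
{"name": "jog_arm", "arguments": {
  "plan": [
    {"x": 0, "y": 0, "z": 0.002, "wx": 0, "wy": 0, "wz": 0, "fingers": 255},
    {"x": 0, "y": 0, "z": 0.002, "wx": 0, "wy": 0, "wz": 0, "fingers": 255},
    {"x": 0, "y": 0, "z": 0.001, "wx": 0, "wy": 0, "wz": 0, "fingers": 255},
    {"x": 0, "y": 0, "z": 0, "wx": 0, "wy": 0, "wz": 0, "fingers": 255}
  ]
}}

```text
time: 29.95
ee_pos: [0.5215, 0.0752, 0.0497]
tcp_rot: [-3.142, 0.004, -3.129]
wrist_force: [-2.4, -0.1, 15.6]
grip_width: 0.0285
grip_force: 63.4
```

Call:
{"name": "jog_arm", "arguments": {
  "plan": [
    {"x": 0, "y": 0, "z": 0, "wx": 0, "wy": 0, "wz": 0, "fingers": 125},
    {"x": 0, "y": 0, "z": 0, "wx": 0, "wy": 0, "wz": 0, "fingers": 125},
    {"x": 0, "y": 0, "z": 0, "wx": 0, "wy": 0, "wz": 0, "fingers": 125},
    {"x": 0, "y": 0, "z": 0, "wx": 0, "wy": 0, "wz": 0, "fingers": 125},
    {"x": 0, "y": 0, "z": 0, "wx": 0, "wy": 0, "wz": 0, "fingers": 125},
    {"x": 0, "y": 0, "z": -0.015, "wx": 0, "wy": 0, "wz": 0, "fingers": 125},
    {"x": 0, "y": 0, "z": -0.02, "wx": 0, "wy": 0, "wz": 0, "fingers": 125},
    {"x": 0, "y": 0, "z": -0.025, "wx": 0, "wy": 0, "wz": 0, "fingers": 125}
  ]
}}

```text
time: 30.62
ee_pos: [0.5185, 0.0752, 0.1073]
tcp_rot: [3.142, -0.003, -3.129]
wrist_force: [-0.4, -0.2, -0.2]
grip_width: 0.0433
grip_force: 0.0
```

Call:
{"name": "jog_arm", "arguments": {
  "plan": [
    {"x": 0, "y": 0, "z": -0.03, "wx": 0, "wy": 0, "wz": 0, "fingers": 0},
    {"x": 0, "y": 0, "z": -0.03, "wx": 0, "wy": 0, "wz": 0, "fingers": 0},
    {"x": 0, "y": 0, "z": -0.03, "wx": 0, "wy": 0, "wz": 0, "fingers": 0},
    {"x": 0, "y": 0, "z": -0.02, "wx": 0, "wy": 0, "wz": -0.105, "fingers": 0},
    {"x": 0, "y": 0, "z": 0, "wx": 0, "wy": 0, "wz": -0.105, "fingers": 0},
    {"x": 0, "y": 0, "z": 0, "wx": 0, "wy": 0, "wz": -0.105, "fingers": 0},
    {"x": 0, "y": 0, "z": 0, "wx": 0, "wy": 0, "wz": -0.105, "fingers": 0},
    {"x": 0, "y": 0, "z": 0, "wx": 0, "wy": 0, "wz": -0.105, "fingers": 0}
  ]
}}

```text
time: 31.28
ee_pos: [0.5197, 0.0752, 0.2178]
tcp_rot: [-3.142, 0.0, -2.599]
wrist_force: [1.1, 0.3, -0.0]
grip_width: 0.0854
grip_force: 0.0
```

Call:
{"name": "jog_arm", "arguments": {
  "plan": [
    {"x": -0.024, "y": 0.019, "z": 0, "wx": 0, "wy": 0, "wz": 0, "fingers": 0},
    {"x": -0.024, "y": 0.019, "z": 0, "wx": 0, "wy": 0, "wz": 0, "fingers": 0},
    {"x": -0.024, "y": 0.019, "z": 0, "wx": 0, "wy": 0, "wz": 0, "fingers": 0},
    {"x": -0.024, "y": 0.019, "z": 0, "wx": 0, "wy": 0, "wz": 0, "fingers": 0},
    {"x": -0.024, "y": 0.019, "z": 0, "wx": 0, "wy": 0, "wz": 0, "fingers": 0},
    {"x": -0.024, "y": 0.019, "z": 0, "wx": 0, "wy": 0, "wz": 0, "fingers": 0},
    {"x": -0.024, "y": 0.019, "z": 0, "wx": 0, "wy": 0, "wz": 0, "fingers": 0},
    {"x": -0.024, "y": 0.019, "z": 0, "wx": 0, "wy": 0, "wz": 0, "fingers": 0}
  ]
}}

```text
time: 31.95
ee_pos: [0.607, 0.3055, 0.2175]
tcp_rot: [3.142, -0.0, -2.604]
wrist_force: [0.7, -0.5, 1.2]
grip_width: 0.0854
grip_force: 0.0
```

Call:
{"name": "jog_arm", "arguments": {
  "plan": [
    {"x": -0.024, "y": 0.019, "z": 0, "wx": 0, "wy": 0, "wz": 0, "fingers": 0},
    {"x": -0.024, "y": 0.019, "z": 0, "wx": 0, "wy": 0, "wz": 0, "fingers": 0},
    {"x": 0, "y": 0, "z": 0, "wx": 0, "wy": 0, "wz": 0, "fingers": 0},
    {"x": 0, "y": 0, "z": 0, "wx": 0, "wy": 0, "wz": 0, "fingers": 0},
    {"x": 0, "y": 0, "z": 0, "wx": 0, "wy": 0, "wz": 0, "fingers": 0}
  ]
}}

```text
time: 32.37
ee_pos: [0.6283, 0.361, 0.2171]
tcp_rot: [-3.141, -0.001, -2.604]
wrist_force: [1.2, -1.1, -1.1]
grip_width: 0.0854
grip_force: 0.0
```

```bash
python3 -c "from look import *; look('wrist12.png')"
```

```text
32.3667 [0.6283 0.361  0.2171] [-3.1415 -0.0012 -2.6038] q [ 0.4209  0.7097  0.4939  1.3563 -0.0003 -0.1169]
0.84 [314. 127.] [0.5601 0.3201] 12 [231 236 235]
  ctr [0.5677 0.3165] yaw 0.1479364982318383 ext 0.07386295516799275
[[304.0, 88.0], [322.0, 88.0], [304.0, 107.0], [322.0, 107.0], [304.0, 126.0], [322.0, 126.0], [304.0, 145.0], [321.0, 146.0], [277.0, 155.0], [259.0, 158.0], [304.0, 164.0], [322.0, 164.0]]
```

```bash
python3 - <<'E'
from look import *
s=robot.sense()
c=pose([(304,88),(322,88),(304,107),(322,107),(304,126),(322,126),(304,145),(321,146),(304,164),(322,164)],s); print(c)
print(tomove(c[0],s,np.pi+c[1]), np.pi+c[1]-2*np.pi-s['tcp_rot'][2])
E
```

```text
(array([0.5612, 0.3192]), np.float64(0.5348556173999368), np.float64(0.0638993392080843))
('x', np.float64(0.07885642252104036), 'y', np.float64(-0.0011140053026665788)) -0.0018495597910459516
```

Call:
{"name": "jog_arm", "arguments": {
  "plan": [
    {"x": 0.026, "y": -0.0011, "z": 0.01, "wx": 0, "wy": 0, "wz": 0.0018, "fingers": 0},
    {"x": 0.026, "y": 0, "z": 0.01, "wx": 0, "wy": 0, "wz": 0, "fingers": 0},
    {"x": 0.027, "y": 0, "z": 0.01, "wx": 0, "wy": 0, "wz": 0, "fingers": 0},
    {"x": 0, "y": 0, "z": 0.025, "wx": 0, "wy": 0, "wz": 0, "fingers": 0},
    {"x": 0, "y": 0, "z": 0.025, "wx": 0, "wy": 0, "wz": 0, "fingers": 0},
    {"x": 0, "y": 0, "z": 0.025, "wx": 0, "wy": 0, "wz": 0, "fingers": 0},
    {"x": 0, "y": 0, "z": 0, "wx": 0, "wy": 0, "wz": 0, "fingers": 0},
    {"x": 0, "y": 0, "z": 0, "wx": 0, "wy": 0, "wz": 0, "fingers": 0}
  ]
}}

```text
time: 33.13
ee_pos: [0.5604, 0.3188, 0.1127]
tcp_rot: [3.141, -0.002, -2.607]
wrist_force: [0.8, 0.3, 1.1]
grip_width: 0.0853
grip_force: 0.0
```

Call:
{"name": "jog_arm", "arguments": {
  "plan": [
    {"x": 0, "y": 0, "z": 0.025, "wx": 0, "wy": 0, "wz": 0, "fingers": 0},
    {"x": 0, "y": 0, "z": 0.025, "wx": 0, "wy": 0, "wz": 0, "fingers": 0},
    {"x": 0, "y": 0, "z": 0.02, "wx": 0, "wy": 0, "wz": 0, "fingers": 0},
    {"x": 0, "y": 0, "z": 0.015, "wx": 0, "wy": 0, "wz": 0, "fingers": 0},
    {"x": 0, "y": 0, "z": 0, "wx": 0, "wy": 0, "wz": 0, "fingers": 0},
    {"x": 0, "y": 0, "z": 0, "wx": 0, "wy": 0, "wz": 0, "fingers": 0},
    {"x": 0, "y": 0, "z": 0, "wx": 0, "wy": 0, "wz": 0, "fingers": 255},
    {"x": 0, "y": 0, "z": 0, "wx": 0, "wy": 0, "wz": 0, "fingers": 255}
  ]
}}

```text
time: 33.8
ee_pos: [0.5627, 0.3205, 0.03]
tcp_rot: [-3.141, 0.003, -2.606]
wrist_force: [-0.0, -0.0, -0.4]
grip_width: 0.0638
grip_force: 0.0
```

Call:
{"name": "jog_arm", "arguments": {
  "plan": [
    {"x": 0, "y": 0, "z": 0, "wx": 0, "wy": 0, "wz": 0, "fingers": 255},
    {"x": 0, "y": 0, "z": 0, "wx": 0, "wy": 0, "wz": 0, "fingers": 255},
    {"x": 0, "y": 0, "z": 0, "wx": 0, "wy": 0, "wz": 0, "fingers": 255},
    {"x": 0, "y": 0, "z": 0, "wx": 0, "wy": 0, "wz": 0, "fingers": 255},
    {"x": 0, "y": 0, "z": 0, "wx": 0, "wy": 0, "wz": 0, "fingers": 255},
    {"x": 0, "y": 0, "z": 0, "wx": 0, "wy": 0, "wz": 0, "fingers": 255},
    {"x": 0, "y": 0, "z": 0, "wx": 0, "wy": 0, "wz": 0, "fingers": 255},
    {"x": 0, "y": 0, "z": 0, "wx": 0, "wy": 0, "wz": 0, "fingers": 255}
  ]
}}

```text
time: 34.47
ee_pos: [0.5618, 0.3201, 0.0288]
tcp_rot: [-3.141, 0.001, -2.606]
wrist_force: [-0.3, -1.9, 6.6]
grip_width: 0.0289
grip_force: 60.2
```

Call:
{"name": "jog_arm", "arguments": {
  "plan": [
    {"x": 0, "y": 0, "z": -0.015, "wx": 0, "wy": 0, "wz": 0, "fingers": 255},
    {"x": 0, "y": 0, "z": -0.025, "wx": 0, "wy": 0, "wz": 0, "fingers": 255},
    {"x": 0, "y": 0, "z": -0.025, "wx": 0, "wy": 0, "wz": 0, "fingers": 255},
    {"x": 0, "y": 0, "z": -0.025, "wx": 0, "wy": 0, "wz": 0.105, "fingers": 255},
    {"x": 0, "y": 0, "z": -0.025, "wx": 0, "wy": 0, "wz": 0.105, "fingers": 255},
    {"x": 0, "y": 0, "z": -0.025, "wx": 0, "wy": 0, "wz": 0.105, "fingers": 255},
    {"x": 0, "y": 0, "z": -0.01, "wx": 0, "wy": 0, "wz": 0.105, "fingers": 255},
    {"x": 0, "y": 0, "z": 0, "wx": 0, "wy": 0, "wz": 0.1036, "fingers": 255}
  ]
}}

```text
time: 35.13
ee_pos: [0.5625, 0.3206, 0.1809]
tcp_rot: [3.14, 0.004, -3.135]
wrist_force: [1.1, 0.2, -3.6]
grip_width: 0.0285
grip_force: 60.4
```

Call:
{"name": "jog_arm", "arguments": {
  "plan": [
    {"x": 0.004, "y": -0.03, "z": 0, "wx": 0, "wy": 0, "wz": 0, "fingers": 255},
    {"x": 0.004, "y": -0.03, "z": 0, "wx": 0, "wy": 0, "wz": 0, "fingers": 255},
    {"x": 0.004, "y": -0.03, "z": 0, "wx": 0, "wy": 0, "wz": 0, "fingers": 255},
    {"x": 0.004, "y": -0.03, "z": 0, "wx": 0, "wy": 0, "wz": 0, "fingers": 255},
    {"x": 0.004, "y": -0.03, "z": 0, "wx": 0, "wy": 0, "wz": 0, "fingers": 255},
    {"x": 0.004, "y": -0.03, "z": 0, "wx": 0, "wy": 0, "wz": 0, "fingers": 255},
    {"x": 0.004, "y": -0.03, "z": 0, "wx": 0, "wy": 0, "wz": 0, "fingers": 255},
    {"x": 0.004, "y": -0.03, "z": 0, "wx": 0, "wy": 0, "wz": 0, "fingers": 255}
  ]
}}

```text
time: 35.8
ee_pos: [0.5313, 0.0783, 0.1775]
tcp_rot: [-3.142, -0.001, -3.129]
wrist_force: [0.6, -0.5, -3.1]
grip_width: 0.0287
grip_force: 60.6
```

Call:
{"name": "jog_arm", "arguments": {
  "plan": [
    {"x": 0.004, "y": -0.03, "z": 0, "wx": 0, "wy": 0, "wz": 0, "fingers": 255},
    {"x": 0.004, "y": -0.03, "z": 0, "wx": 0, "wy": 0, "wz": 0, "fingers": 255},
    {"x": 0.004, "y": -0.03, "z": 0, "wx": 0, "wy": 0, "wz": 0, "fingers": 255},
    {"x": 0.0014, "y": -0.03, "z": 0, "wx": 0, "wy": 0, "wz": 0, "fingers": 255},
    {"x": 0, "y": -0.0075, "z": 0, "wx": 0, "wy": 0, "wz": 0, "fingers": 255},
    {"x": 0, "y": 0, "z": 0, "wx": 0, "wy": 0, "wz": 0, "fingers": 255},
    {"x": 0, "y": 0, "z": 0, "wx": 0, "wy": 0, "wz": 0, "fingers": 255},
    {"x": 0, "y": 0, "z": 0, "wx": 0, "wy": 0, "wz": 0, "fingers": 255}
  ]
}}

```text
time: 36.47
ee_pos: [0.5201, -0.0472, 0.1776]
tcp_rot: [3.141, -0.001, -3.129]
wrist_force: [-0.0, 0.1, -4.8]
grip_width: 0.0286
grip_force: 60.8
```

Call:
{"name": "jog_arm", "arguments": {
  "plan": [
    {"x": 0, "y": 0, "z": 0, "wx": 0, "wy": 0, "wz": 0, "fingers": 255},
    {"x": 0, "y": 0, "z": 0, "wx": 0, "wy": 0, "wz": 0, "fingers": 255}
  ]
}}

```text
time: 36.63
ee_pos: [0.5203, -0.047, 0.1778]
tcp_rot: [3.141, -0.0, -3.128]
wrist_force: [-0.1, -0.0, -3.3]
grip_width: 0.0283
grip_force: 60.8
```

Call:
{"name": "jog_arm", "arguments": {
  "plan": [
    {"x": -0.0007, "y": -0.0013, "z": 0, "wx": 0, "wy": 0, "wz": 0, "fingers": 255},
    {"x": 0, "y": 0, "z": 0.025, "wx": 0, "wy": 0, "wz": 0, "fingers": 255},
    {"x": 0, "y": 0, "z": 0.025, "wx": 0, "wy": 0, "wz": 0, "fingers": 255},
    {"x": 0, "y": 0, "z": 0.025, "wx": 0, "wy": 0, "wz": 0, "fingers": 255},
    {"x": 0, "y": 0, "z": 0.022, "wx": 0, "wy": 0, "wz": 0, "fingers": 255},
    {"x": 0, "y": 0, "z": 0, "wx": 0, "wy": 0, "wz": 0, "fingers": 255},
    {"x": 0, "y": 0, "z": 0, "wx": 0, "wy": 0, "wz": 0, "fingers": 255},
    {"x": 0, "y": 0, "z": 0, "wx": 0, "wy": 0, "wz": 0, "fingers": 255}
  ]
}}

```text
time: 37.3
ee_pos: [0.5219, -0.0493, 0.082]
tcp_rot: [-3.141, 0.001, -3.129]
wrist_force: [1.5, -0.6, -3.4]
grip_width: 0.0288
grip_force: 60.7
```

Call:
{"name": "jog_arm", "arguments": {
  "plan": [
    {"x": 0, "y": 0, "z": 0.008, "wx": 0, "wy": 0, "wz": 0, "fingers": 255},
    {"x": 0, "y": 0, "z": 0.006, "wx": 0, "wy": 0, "wz": 0, "fingers": 255},
    {"x": 0, "y": 0, "z": 0.005, "wx": 0, "wy": 0, "wz": 0, "fingers": 255},
    {"x": 0, "y": 0, "z": 0.004, "wx": 0, "wy": 0, "wz": 0, "fingers": 255},
    {"x": 0, "y": 0, "z": 0.004, "wx": 0, "wy": 0, "wz": 0, "fingers": 255},
    {"x": 0, "y": 0, "z": 0.002, "wx": 0, "wy": 0, "wz": 0, "fingers": 255},
    {"x": 0, "y": 0, "z": 0, "wx": 0, "wy": 0, "wz": 0, "fingers": 255},
    {"x": 0, "y": 0, "z": 0, "wx": 0, "wy": 0, "wz": 0, "fingers": 255}
  ]
}}

```text
time: 37.97
ee_pos: [0.5244, -0.0496, 0.0544]
tcp_rot: [-3.141, 0.007, -3.129]
wrist_force: [2.9, 1.4, 20.2]
grip_width: 0.029
grip_force: 65.5
```

Call:
{"name": "jog_arm", "arguments": {
  "plan": [
    {"x": 0, "y": 0, "z": 0.002, "wx": 0, "wy": 0, "wz": 0, "fingers": 255},
    {"x": 0, "y": 0, "z": 0.002, "wx": 0, "wy": 0, "wz": 0, "fingers": 255},
    {"x": 0, "y": 0, "z": 0, "wx": 0, "wy": 0, "wz": 0, "fingers": 255},
    {"x": 0, "y": 0, "z": 0, "wx": 0, "wy": 0, "wz": 0, "fingers": 255}
  ]
}}

```text
time: 38.3
ee_pos: [0.5278, -0.0496, 0.0539]
tcp_rot: [-3.141, 0.014, -3.129]
wrist_force: [-2.0, 6.6, 54.5]
grip_width: 0.0289
grip_force: 70.4
```

Call:
{"name": "jog_arm", "arguments": {
  "plan": [
    {"x": 0, "y": 0, "z": -0.005, "wx": 0, "wy": 0, "wz": 0, "fingers": 255},
    {"x": 0, "y": 0, "z": -0.01, "wx": 0, "wy": 0, "wz": 0, "fingers": 255},
    {"x": 0, "y": 0, "z": -0.015, "wx": 0, "wy": 0, "wz": 0, "fingers": 255},
    {"x": 0, "y": 0, "z": -0.01, "wx": 0, "wy": 0, "wz": 0, "fingers": 255},
    {"x": 0, "y": 0, "z": 0, "wx": 0, "wy": 0, "wz": 0, "fingers": 255},
    {"x": 0, "y": 0, "z": 0, "wx": 0, "wy": 0, "wz": 0, "fingers": 255},
    {"x": 0, "y": 0, "z": 0, "wx": 0, "wy": 0, "wz": 0, "fingers": 255}
  ]
}}

```text
time: 38.88
ee_pos: [0.5205, -0.0493, 0.0871]
tcp_rot: [3.141, -0.001, -3.13]
wrist_force: [0.0, -0.4, -2.3]
grip_width: 0.0289
grip_force: 62.8
```

```bash
python3 - <<'E'
from look import *
s,im=snap('wrist','wrist13.png'); print(s['ee_pos'],s['tcp_rot'])
cv2.imwrite('pics/w13c.png',im[90:480,80:560,::-1])
for d in robot.tip_of('wrist','pocket0'): print(round(d['confidence'],2),np.round(d['xy']),atz('wrist',d['xy'],.02,s))
E
```

```text
[ 0.5205 -0.0493  0.0871] [ 3.1414 -0.0011 -3.1296]
0.64 [417. 261.] [0.5224 0.0146 0.02  ]
```

View pics/w13c.png

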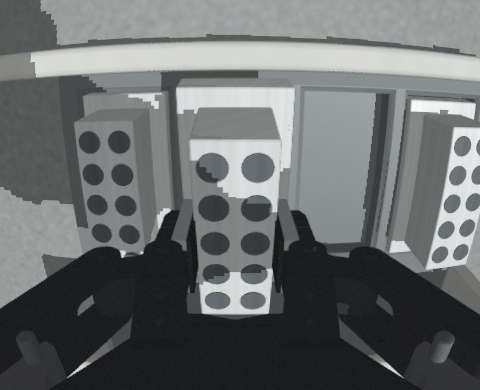

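The held block is central at full-image (315,280), with A on the left and C on the right, both sitting low in their pockets. I'll measure the held block's position in the grip.

```bash
python3 - <<'E'
from look import *
s=robot.sense(); im=cv2.imread('pics/wrist13.png')[:,:,::-1]; print(s['ee_pos'])
T=np.linalg.inv(toolT(s)); z0=s['ee_pos'][2]-.0288
f=lambda p,z:(T@np.append(atz('wrist',(p[0]+80,p[1]+90),z,s),1))[:2]
for dz in (0,.005):
  print('base',f((177,87),z0+dz+.016),f((295,87),z0+dz+.016),'top',f((190,139),z0+dz+.05),f((280,139),z0+dz+.05),'wells1',f((212,167),z0+dz+.05),f((257,167),z0+dz+.05),'wells5',f((217,300),z0+dz+.05),f((253,300),z0+dz+.05))
w=lambda p,z: atz('wrist',(p[0]+80,p[1]+90),z,s)[:2]
# seated A and C wells at z=.07
for n,P in {'A':[(89,142),(119,142),(92,174),(122,174),(95,204),(125,204),(101,233),(129,234)],'C':[(462,146),(458,175),(452,202),(445,229),(438,254)]}.items():
  for z in (.07,.075): print(n,z,np.array([w(p,z) for p in P]).round(4).tolist())
# pocket2 mouth
print('p2',[w(p,.034) for p in [(301,91),(378,95),(369,245)]])
E
```

```text
[ 0.5204 -0.0492  0.087 ]
base [ 0.0544 -0.0237] [0.0544 0.0263] top [ 0.0404 -0.0145] [0.0405 0.0162] wells1 [ 0.0304 -0.0071] [0.0304 0.0085] wells5 [-0.028  -0.0066] [-0.028   0.0083]
base [ 0.055 -0.023] [0.055  0.0254] top [ 0.0417 -0.0139] [0.0418 0.0155] wells1 [ 0.0321 -0.0068] [0.0321 0.0082] wells5 [-0.0239 -0.0063] [-0.0239  0.008 ]
A 0.07 [[0.4919, -0.1174], [0.4918, -0.1022], [0.5078, -0.1175], [0.5074, -0.102], [0.5237, -0.1179], [0.523, -0.1019], [0.5401, -0.1169], [0.5397, -0.1016]]
A 0.075 [[0.4905, -0.1153], [0.4904, -0.1005], [0.506, -0.1154], [0.5056, -0.1003], [0.5214, -0.1158], [0.5207, -0.1003], [0.5373, -0.1148], [0.5369, -0.1]]
C 0.07 [[0.4913, 0.0676], [0.5071, 0.0684], [0.5225, 0.0681], [0.5388, 0.0677], [0.555, 0.0674]]
C 0.075 [[0.49, 0.064], [0.5053, 0.0647], [0.5202, 0.0645], [0.536, 0.0641], [0.5517, 0.0638]]
p2 [array([ 0.4721, -0.0136]), array([0.4725, 0.0308]), array([0.5676, 0.0379])]
```

```bash
python3 - <<'E'
from look import *
from scipy.optimize import least_squares
s=robot.sense(); Tt=toolT(s)
obs=[((177,87),(.05,-.024,.016)),((295,87),(.05,.024,.016)),((190,139),(.042,-.015,.05)),((280,139),(.042,.015,.05)),
((212,167),(.032,-.0078,.05)),((257,167),(.032,.0078,.05)),((214,208),(.016,-.0078,.05)),((256,208),(.016,.0078,.05)),((215,243),(0,-.0078,.05)),((255,243),(0,.0078,.05)),((217,300),(-.032,-.0078,.05)),((253,300),(-.032,.0078,.05))]
def pr(v,b):
    th,x,y,h,yw=v; p=np.array(b)-[0,0,.0288+.019]   # about grasp point
    q=np.array([p[0],p[1],-p[2]])   # tool axes z down
    q=R.from_rotvec([0,th,0]).apply(R.from_rotvec([0,0,yw]).apply(q))+[x,y,-.019+h]
    return proj('wrist',(Tt@np.append(q,1))[:3],s)
r=least_squares(lambda v:np.concatenate([pr(v,b)-np.array(p)-[80,90] for p,b in obs]),[0,0,0,0,0])
print(r.x,np.abs(r.fun).max()); print(r.fun.reshape(-1,2).round(1).tolist())
E
```

```text
[ 0.1434  0.0008  0.0008 -0.0006  0.0011] 1.7011364186615197
[[-1.5, 1.1], [-0.1, 1.3], [-1.4, 0.2], [1.7, 0.3], [-0.4, -0.0], [1.6, 0.0], [-1.1, -0.7], [1.2, -0.7], [-0.8, -0.5], [0.7, -0.4], [-0.4, -0.3], [0.1, -0.3]]
```

The held block has pitched 0.14 rad nose-up in the grip: it sat about 3 mm too far towards the robot and caught the end wall. I'll tilt the tool to level it and shift it by 3 mm.

Call:
{"name": "jog_arm", "arguments": {
  "plan": [
    {"x": -0.0057, "y": 0.0004, "z": 0, "wx": 0, "wy": 0, "wz": 0, "fingers": 255},
    {"x": 0, "y": 0, "z": 0, "wx": 0, "wy": -0.0715, "wz": 0, "fingers": 255},
    {"x": 0, "y": 0, "z": 0, "wx": 0, "wy": -0.0715, "wz": 0, "fingers": 255},
    {"x": 0, "y": 0, "z": 0, "wx": 0, "wy": 0, "wz": 0, "fingers": 255},
    {"x": 0, "y": 0, "z": 0, "wx": 0, "wy": 0, "wz": 0, "fingers": 255},
    {"x": 0, "y": 0, "z": 0, "wx": 0, "wy": 0, "wz": 0, "fingers": 255}
  ]
}}

```text
time: 39.48
ee_pos: [0.5275, -0.0491, 0.0882]
tcp_rot: [-3.141, 0.142, -3.13]
wrist_force: [0.7, -0.1, -2.7]
grip_width: 0.0287
grip_force: 62.7
```

```bash
cat > fit.py <<'E'
from look import *
from scipy.optimize import least_squares
def wells(im,r0=120,kmin=60):
    g=cv2.cvtColor(np.ascontiguousarray(im),cv2.COLOR_RGB2GRAY)
    bh=cv2.morphologyEx(g,cv2.MORPH_BLACKHAT,cv2.getStructuringElement(cv2.MORPH_ELLIPSE,(41,41)))
    n,lab,st,ce=cv2.connectedComponentsWithStats((bh>40).astype(np.uint8))
    return [(ce[i].round(1).tolist(),int(st[i,4])) for i in range(1,n) if 100<st[i,4]<1500 and .5<st[i,2]/st[i,3]<2]
E
python3 - <<'E'
from fit import *
s,im=snap('wrist','wrist14.png'); print(s['ee_pos'],s['tcp_rot'],s['wrist_force'])
T=toolT(s)
for p,a in wells(im):
    print(p,a,'h',atz('wrist',p,s['ee_pos'][2]+.021,s)[:2],'seat',atz('wrist',p,.07,s)[:2])
E
```

```text
[ 0.5275 -0.0491  0.0882] [-3.1413  0.1421 -3.1297] [ 0.7149 -0.1396 -2.6691]
[39.5, 172.2] 168 h [ 0.4596 -0.1512] seat [ 0.4681 -0.1874]
[145.7, 225.2] 441 h [ 0.4812 -0.1072] seat [ 0.4972 -0.1277]
[194.0, 214.0] 417 h [ 0.4772 -0.0886] seat [ 0.4918 -0.1025]
[163.5, 214.8] 388 h [ 0.4774 -0.0997] seat [ 0.4921 -0.1176]
[549.0, 220.1] 289 h [0.4769 0.0371] seat [0.4914 0.0678]
[570.9, 220.7] 257 h [0.4767 0.0483] seat [0.4912 0.0829]
[169.0, 246.7] 354 h [ 0.4892 -0.0994] seat [ 0.5082 -0.1172]
[198.5, 246.6] 383 h [ 0.489  -0.0884] seat [ 0.5079 -0.1023]
[542.1, 249.2] 265 h [0.4888 0.0373] seat [0.5075 0.0681]
[563.7, 249.0] 232 h [0.4886 0.0485] seat [0.5074 0.0831]
[292.1, 257.1] 795 h [ 0.4924 -0.0563] seat [ 0.5125 -0.0588]
[337.5, 257.3] 795 h [ 0.4923 -0.0412] seat [ 0.5123 -0.0383]
[174.7, 276.4] 323 h [ 0.5011 -0.0992] seat [ 0.5243 -0.117 ]
[555.9, 275.4] 225 h [0.5004 0.0485] seat [0.5234 0.0832]
[203.3, 277.2] 342 h [ 0.501  -0.0882] seat [ 0.5241 -0.102 ]
[534.6, 276.5] 246 h [0.5006 0.0375] seat [0.5236 0.0682]
[293.2, 297.8] 648 h [ 0.5087 -0.0562] seat [ 0.5345 -0
[... 521 characters left out ...]
8] seat [0.5557 0.0686]
[186.1, 328.9] 261 h [ 0.525  -0.0989] seat [ 0.5566 -0.1165]
[212.6, 329.8] 268 h [ 0.5247 -0.0879] seat [ 0.5561 -0.1015]
[294.7, 333.2] 529 h [ 0.5248 -0.0559] seat [ 0.5564 -0.0583]
[334.8, 333.2] 533 h [ 0.5246 -0.0408] seat [ 0.5561 -0.0378]
[295.9, 363.6] 448 h [ 0.5408 -0.0558] seat [ 0.578  -0.0581]
[333.6, 363.7] 449 h [ 0.5407 -0.0406] seat [ 0.5778 -0.0375]
[56.0, 393.8] 459 h [ 0.5825 -0.1928] seat [ 0.6345 -0.2437]
[297.2, 390.2] 365 h [ 0.557  -0.0555] seat [ 0.5999 -0.0577]
[332.5, 390.2] 365 h [ 0.5568 -0.0404] seat [ 0.5996 -0.0372]
[180.9, 414.8] 307 h [ 0.581  -0.1133] seat [ 0.6324 -0.1361]
[582.6, 400.5] 134 h [0.5872 0.1092] seat [0.6408 0.1654]
```

The held block is now level and within 0.7 mm of pocket 1 in the same view. I'll lower it.

Call:
{"name": "jog_arm", "arguments": {
  "plan": [
    {"x": 0.0019, "y": 0.0004, "z": 0.0099, "wx": 0, "wy": 0, "wz": 0, "fingers": 255},
    {"x": 0.0011, "y": 0, "z": 0.0079, "wx": 0, "wy": 0, "wz": 0, "fingers": 255},
    {"x": 0.0007, "y": 0, "z": 0.005, "wx": 0, "wy": 0, "wz": 0, "fingers": 255},
    {"x": 0.0004, "y": 0, "z": 0.003, "wx": 0, "wy": 0, "wz": 0, "fingers": 255},
    {"x": 0.0004, "y": 0, "z": 0.003, "wx": 0, "wy": 0, "wz": 0, "fingers": 255},
    {"x": 0, "y": 0, "z": 0, "wx": 0, "wy": 0, "wz": 0, "fingers": 255},
    {"x": 0, "y": 0, "z": 0, "wx": 0, "wy": 0, "wz": 0, "fingers": 255}
  ]
}}

```text
time: 40.12
ee_pos: [0.5278, -0.0485, 0.0595]
tcp_rot: [3.141, 0.145, -3.129]
wrist_force: [0.9, 2.2, 4.3]
grip_width: 0.0287
grip_force: 64.0
```

Call:
{"name": "jog_arm", "arguments": {
  "plan": [
    {"x": 0.0004, "y": 0, "z": 0.003, "wx": 0, "wy": 0, "wz": 0, "fingers": 255},
    {"x": 0.0003, "y": 0, "z": 0.002, "wx": 0, "wy": 0, "wz": 0, "fingers": 255},
    {"x": 0, "y": 0, "z": 0, "wx": 0, "wy": 0, "wz": 0, "fingers": 255},
    {"x": 0, "y": 0, "z": 0, "wx": 0, "wy": 0, "wz": 0, "fingers": 255}
  ]
}}

```text
time: 40.45
ee_pos: [0.5296, -0.0486, 0.0554]
tcp_rot: [-3.141, 0.149, -3.129]
wrist_force: [4.1, 4.4, 7.8]
grip_width: 0.029
grip_force: 65.3
```

```bash
cat >> fit.py <<'E'
def report(fn,hz):
    s,im=snap('wrist',fn); print(s['ee_pos'],s['tcp_rot'],s['wrist_force'])
    for p,a in wells(im):
        h=atz('wrist',p,hz,s)[:2]; t=atz('wrist',p,.07,s)[:2]
        if .47<h[0]<.58 and -.07<h[1]<-.03: print('held',np.round(p),h)
        elif .47<t[0]<.58 and (-.12<t[1]<-.095 or .06<t[1]<.09): print('seat',np.round(p),t)
E
python3 - <<'E'
from fit import *
report('wrist15.png',robot.sense()['ee_pos'][2]+.0206)
E
```

```text
[ 0.5296 -0.0486  0.0554] [-3.1415  0.1487 -3.129 ] [4.1005 4.406  7.8429]
held [357. 232.] [ 0.4849 -0.0346]
seat [130. 238.] [ 0.4909 -0.1176]
seat [166. 238.] [ 0.4907 -0.1026]
seat [588. 242.] [0.4903 0.0679]
seat [611. 242.] [0.49  0.083]
held [292. 265.] [ 0.4973 -0.0561]
held [339. 264.] [ 0.4969 -0.0401]
seat [139. 275.] [ 0.507  -0.1173]
seat [601. 274.] [0.5061 0.0833]
seat [173. 276.] [ 0.5068 -0.1023]
seat [578. 275.] [0.5062 0.0681]
held [293. 302.] [ 0.5128 -0.0557]
held [337. 303.] [ 0.5127 -0.0401]
seat [590. 303.] [0.5221 0.0834]
seat [568. 305.] [0.5223 0.0684]
seat [147. 309.] [ 0.5231 -0.1171]
seat [180. 311.] [ 0.5229 -0.1021]
seat [579. 330.] [0.5383 0.0837]
held [295. 334.] [ 0.5277 -0.0555]
held [335. 335.] [ 0.5277 -0.0402]
seat [557. 333.] [0.5385 0.0686]
seat [155. 337.] [ 0.5384 -0.1172]
seat [188. 336.] [ 0.5362 -0.1009]
seat [568. 354.] [0.5543 0.0839]
seat [546. 358.] [0.5546 0.0689]
held [296. 362.] [ 0.5421 -0.0552]
held [333. 362.] [ 0.5421 -0.0402]
held [297. 385.] [ 0.5561 -0.0549]
held [332. 385.] [ 0.556  -0.0402]
```

```bash
cat >> fit.py <<'E'
def fitblock(obs,s,free=True):
    # obs: list of (px,(bx,by)) wells on top (z=.05); solves block pose (x,y,z bottom centre, pitch, yaw) in world
    def pr(v,b):
        x,y,z,th,yw=v; q=R.from_euler('ZY',[yw,th]).apply([b[0],b[1],.05])+[x,y,z]; return proj('wrist',q,s)
    r=least_squares(lambda v:np.concatenate([pr(v,b)-p for p,b in obs]),[.52,obs[0][2] if len(obs[0])>2 else -.05,.03,0,.012]); return r.x,np.abs(r.fun).max()
def autofit(fn,zg,yc,x0=.523):
    s,im=snap('wrist',fn) if not fn.startswith('=') else (robot.sense(),cv2.imread('pics/'+fn[1:])[:,:,::-1])
    ws=np.array([p for p,a in wells(im)]); v=np.array([x0,yc,zg,0,.012])
    G=[(bx,by) for bx in (-.032,-.016,0,.016,.032) for by in (-.0076,.0076)]
    def pr(v,b):
        q=R.from_euler('ZY',[v[4],v[3]]).apply([b[0],b[1],.05])+v[:3]; return proj('wrist',q,s)
    for it in range(6):
        m=[]
        for b in G:
            p=pr(v,b); d=np.linalg.norm(ws-p,axis=1); i=d.argmin()
            if d[i]<(14 if it<2 else 6): m.append((ws[i],b))
        if len(m)<5: return s,None,len(m)
        r=least_squares(lambda v:np.concatenate([pr(v,b)-p for p,b in m]),v); v=r.x
    return s,v,(len(m),np.abs(r.fun).max())
E
python3 - <<'E'
from fit import *
for n,y,z in (('A',-.11,.02),('C',.0757,.02),('B',-.048,.028)):
    s,v,i=autofit('=wrist15.png',z,y); print(n,v,i)
E
```

```text
A [ 0.5216 -0.1099  0.0191  0.028   0.0098] (8, np.float64(2.7764670149772996))
C [ 0.5224  0.0758  0.0201 -0.0051  0.0088] (10, np.float64(0.17001883492756065))
B [ 0.521  -0.0479  0.0278  0.1071  0.0091] (10, np.float64(0.6091951679675844))
```

The fit puts block B at z 0.028 with its nose about 10 mm up on the robot-side chamfer, and roughly 1.5 mm short in x. I'll nudge it +x, release, and push it down from above with closed fingers if needed.

Call:
{"name": "jog_arm", "arguments": {
  "plan": [
    {"x": -0.0015, "y": 0, "z": -0.001, "wx": 0, "wy": 0, "wz": 0, "fingers": 255},
    {"x": 0, "y": 0, "z": 0, "wx": 0, "wy": 0, "wz": 0, "fingers": 255},
    {"x": 0, "y": 0, "z": 0, "wx": 0, "wy": 0, "wz": 0, "fingers": 125},
    {"x": 0, "y": 0, "z": 0, "wx": 0, "wy": 0, "wz": 0, "fingers": 125},
    {"x": 0, "y": 0, "z": 0, "wx": 0, "wy": 0, "wz": 0, "fingers": 125},
    {"x": 0, "y": 0, "z": 0, "wx": 0, "wy": 0, "wz": 0, "fingers": 125},
    {"x": 0, "y": 0, "z": 0, "wx": 0, "wy": 0, "wz": 0, "fingers": 125}
  ]
}}

```text
time: 41.08
ee_pos: [0.5274, -0.0485, 0.0546]
tcp_rot: [3.142, 0.142, -3.13]
wrist_force: [-1.2, -0.2, -0.2]
grip_width: 0.0436
grip_force: 0.0
```

Call:
{"name": "jog_arm", "arguments": {
  "plan": [
    {"x": 0, "y": 0, "z": -0.01, "wx": 0, "wy": 0, "wz": 0, "fingers": 125},
    {"x": 0, "y": 0, "z": -0.02, "wx": 0, "wy": 0, "wz": 0, "fingers": 125},
    {"x": 0, "y": 0, "z": -0.02, "wx": 0, "wy": 0, "wz": 0, "fingers": 125},
    {"x": 0, "y": 0, "z": -0.02, "wx": 0, "wy": 0.0715, "wz": 0, "fingers": 125},
    {"x": 0, "y": 0, "z": -0.02, "wx": 0, "wy": 0.0715, "wz": 0, "fingers": 125},
    {"x": 0, "y": 0, "z": 0, "wx": 0, "wy": 0, "wz": 0, "fingers": 125},
    {"x": 0, "y": 0, "z": 0, "wx": 0, "wy": 0, "wz": 0, "fingers": 125},
    {"x": 0, "y": 0, "z": 0, "wx": 0, "wy": 0, "wz": 0, "fingers": 125}
  ]
}}

```text
time: 41.75
ee_pos: [0.5161, -0.0485, 0.1437]
tcp_rot: [3.142, 0.001, -3.129]
wrist_force: [0.4, -0.3, -0.1]
grip_width: 0.0439
grip_force: 0.0
```

```bash
python3 - <<'E'
from fit import *
s,_,_=autofit('wrist16.png',.02,-.11)
print(s['ee_pos'],s['tcp_rot'])
for n,y,z in (('A',-.11,.02),('C',.0757,.02),('B',-.048,.022)):
    s,v,i=autofit('=wrist16.png',z,y); print(n,v,i)
E
```

```text
[ 0.5161 -0.0485  0.1437] [ 3.1415  0.0006 -3.1294]
A [ 0.5231 -0.1096  0.0189 -0.0146  0.0216] (9, np.float64(0.20592067641604217))Traceback (most recent call last):
  File "<stdin>", line 5, in <module>
  File "fit.py", line 31, in autofit
    r=least_squares(lambda v:np.concatenate([pr(v,b)-p for p,b in m]),v); v=r.x
    return func(*args, **kwargs)
    result = trf(vector_fun.fun, vector_fun.jac, x0, f0, J0, lb, ub, ftol, xtol,
                 gtol, max_nfev, x_scale, loss_function, tr_solver,
                 tr_options.copy(), verbose, callback=callback_wrapped)
    return trf_no_bounds(
        fun, jac, x0, f0, J0, ftol, xtol, gtol, max_nfev, x_scale,
        loss_function, tr_solver, tr_options, verbose, callback=callback)
    f_new = fun(x_new)
    self._update_fun()
    ~~~~~~~~~~~~~~~~^^
    self.f = self.fun_wrapped(xp_copy(self.x))
             ~~~~~~~~~~~~~~~~^^^^^^^^^^^^^^^^^
    return np.atleast_1d(self.fun(x))
                         ~~~~~~~~^^^
    return self.f(x, *self.args, **self.kwargs)
           ~~~~~~^^^^^^^^^^^^^^^^^^^^^^^^^^^^^^
  File "fit.py", line 31, in <lambda>
    r=least_squares(lambda v:np.concatenate([pr(v,b)-p for p,b in m]),v); v=r.x
                                             ~~^^^^^
  File "fit.py", line 24, in pr
    q=R.from_euler('ZY',[v[4],v[3]]).apply([b[0],b[1],.05])+v[:3]; return proj('wrist',q,s)
                                                                          ~~~~^^^^^^^^^^^^^
  File "h.py", line 28, in proj
    c=robot.get_calibration(cam); K=np.array(c['intrinsics'])
ValueError: time passes only in moves, steps and waits
```

```bash
sed -i 's/robot.get_calibration(cam)/CAL(cam)/' h.py; sed -i '3a import functools\nCAL=functools.lru_cache(None)(robot.get_calibration)' h.py
sed -i 's/100<st\[i,4\]/40<st[i,4]/; s/(41,41)/(25,25)/; s/pr(v,b)-p for p,b in m\]),v)/pr(v,b)-p for p,b in m]+[(v-[x0,yc,zg,0,.012])*[20,20,50,20,50]]),v,max_nfev=30)/' fit.py
python3 - <<'E'
from fit import *
for n,y,z in (('A',-.11,.02),('C',.0757,.02),('B',-.048,.022)):
    s,v,i=autofit('=wrist16.png',z,y); print(n,v,i)
s=robot.sense(); im=cv2.imread('pics/wrist16.png')
for p,a in wells(im):
    t=atz('wrist',p,.07,s)[:2]
    if .47<t[0]<.58 and -.08<t[1]<.0: print(p,a,t)
E
```

```text
A [ 0.5225 -0.1095  0.0193 -0.0054  0.0166] (9, np.float64(0.4330181340789352))
C [ 0.5217  0.0758  0.0195 -0.0045  0.0119] (10, np.float64(0.20180643157164013))
B [ 0.525  -0.0478  0.0199  0.0726  0.0097] (10, np.float64(1.4523576261567053))
[301.0, 224.7] 252 [ 0.4971 -0.0562]
[328.0, 225.4] 286 [ 0.4973 -0.04  ]
[301.6, 250.4] 241 [ 0.5133 -0.0558]
[327.0, 250.3] 236 [ 0.513  -0.0402]
[327.5, 273.0] 255 [ 0.5279 -0.0396]
[301.8, 274.4] 212 [ 0.5291 -0.0556]
[302.1, 295.9] 207 [ 0.5439 -0.0555]
[326.1, 296.0] 208 [ 0.5438 -0.0401]
[267.3, 302.6] 44 [ 0.5492 -0.0781]
[302.7, 316.6] 190 [ 0.559  -0.0551]
[325.7, 316.7] 189 [ 0.5589 -0.04  ]
```

Call:
{"name": "jog_arm", "arguments": {
  "plan": [
    {"x": 0.012, "y": 0.0005, "z": 0, "wx": 0, "wy": 0, "wz": 0, "fingers": 255},
    {"x": 0.011, "y": 0, "z": 0, "wx": 0, "wy": 0, "wz": 0, "fingers": 255},
    {"x": 0, "y": 0, "z": 0, "wx": 0, "wy": 0, "wz": 0, "fingers": 255},
    {"x": 0, "y": 0, "z": 0, "wx": 0, "wy": 0, "wz": 0, "fingers": 255},
    {"x": 0, "y": 0, "z": 0.02, "wx": 0, "wy": 0, "wz": 0, "fingers": 255},
    {"x": 0, "y": 0, "z": 0.02, "wx": 0, "wy": 0, "wz": 0, "fingers": 255},
    {"x": 0, "y": 0, "z": 0.018, "wx": 0, "wy": 0, "wz": 0, "fingers": 255},
    {"x": 0, "y": 0, "z": 0, "wx": 0, "wy": 0, "wz": 0, "fingers": 255}
  ]
}}

```text
time: 42.47
ee_pos: [0.4922, -0.048, 0.0834]
tcp_rot: [3.141, -0.003, -3.13]
wrist_force: [-0.8, 0.8, 0.3]
grip_width: 0.0003
grip_force: 0.0
```

Call:
{"name": "jog_arm", "arguments": {
  "plan": [
    {"x": 0, "y": 0, "z": 0.003, "wx": 0, "wy": 0, "wz": 0, "fingers": 255},
    {"x": 0, "y": 0, "z": 0.003, "wx": 0, "wy": 0, "wz": 0, "fingers": 255},
    {"x": 0, "y": 0, "z": 0.003, "wx": 0, "wy": 0, "wz": 0, "fingers": 255},
    {"x": 0, "y": 0, "z": 0, "wx": 0, "wy": 0, "wz": 0, "fingers": 255},
    {"x": 0, "y": 0, "z": 0, "wx": 0, "wy": 0, "wz": 0, "fingers": 255}
  ]
}}

```text
time: 42.88
ee_pos: [0.4979, -0.0487, 0.0815]
tcp_rot: [-3.141, 0.01, -3.129]
wrist_force: [-1.4, 4.1, 34.3]
grip_width: 0.0004
grip_force: 16.6
```

Call:
{"name": "jog_arm", "arguments": {
  "plan": [
    {"x": 0, "y": 0, "z": -0.02, "wx": 0, "wy": 0, "wz": 0, "fingers": 255},
    {"x": -0.02, "y": 0, "z": -0.02, "wx": 0, "wy": 0, "wz": 0, "fingers": 255},
    {"x": -0.02, "y": 0, "z": -0.02, "wx": 0, "wy": 0, "wz": 0, "fingers": 255},
    {"x": -0.03, "y": 0, "z": -0.02, "wx": 0, "wy": 0, "wz": 0, "fingers": 255},
    {"x": -0.02, "y": 0, "z": 0, "wx": 0, "wy": 0, "wz": 0, "fingers": 255},
    {"x": 0, "y": 0, "z": 0, "wx": 0, "wy": 0, "wz": 0, "fingers": 255},
    {"x": 0, "y": 0, "z": 0, "wx": 0, "wy": 0, "wz": 0, "fingers": 255},
    {"x": 0, "y": 0, "z": 0, "wx": 0, "wy": 0, "wz": 0, "fingers": 255}
  ]
}}

```text
time: 43.55
ee_pos: [0.5826, -0.0471, 0.1571]
tcp_rot: [3.141, -0.001, -3.129]
wrist_force: [-0.1, 0.7, -0.6]
grip_width: -0.0001
grip_force: 0.0
```

```bash
python3 - <<'E'
from fit import *
s,v,i=autofit('wrist17.png',.02,-.11); print(s['ee_pos'],s['tcp_rot'],v,i)
im=cv2.imread('pics/wrist17.png')
for n,y,z in (('C',.0757,.02),('B',-.048,.024)):
    s,v,i=autofit('=wrist17.png',z,y); print(n,v,i)
_,sd=snap('side','side2.png')
p=proj('wrist',[.52,-.048,.05],s); print(p)
x0,y0=int(p[0]-130),max(int(p[1]-110),0)
a=cv2.resize(im[y0:y0+220,max(x0,0):max(x0,0)+260],(800,676))[:,:]; a=cv2.resize(a,(500,423))
q=proj('side',[.5,-.02,.05]); u,w=int(q[0]),int(q[1]); b=cv2.resize(sd[w-70:w+70,u-50:u+50,::-1],(300,423),interpolation=cv2.INTER_CUBIC)
cv2.imwrite('pics/m17.png',np.hstack([a,b])); print(x0,y0,u,w)
E
```

```text
[ 0.5826 -0.0471  0.1571] [ 3.1415 -0.0008 -3.1294] [ 0.5266 -0.1093  0.0207  0.0034  0.0142] (10, np.float64(0.38041182922216876))
C [ 0.5259  0.0755  0.0201 -0.0026  0.0126] (10, np.float64(0.1969166346801785))
B [ 0.5292 -0.0479  0.0228  0.0303  0.0079] (10, np.float64(0.9352694155481345))
[313.675  149.1164]
183 39 324 243
```

View pics/m17.png

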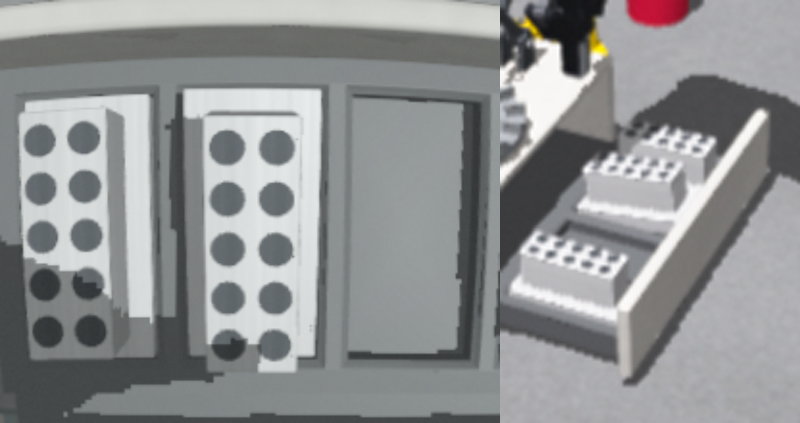

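The last view shows A and C seated. B's nose lies at the robot-side rim and its far end runs over the far edge (crop y 372 against 358 for A). I'll refit B without the prior.

```bash
sed -i 's/\[20,20,50,20,50\]/WT/; s/^def autofit/WT=np.array([20,20,50,20,50.])\ndef autofit/' fit.py
python3 - <<'E'
import fit; from fit import *
fit.WT=np.array([1,1,1,1,50.])
for f in ('=wrist17.png',):
  for n,y,z,x0 in (('A',-.1095,.02,.526),('C',.0757,.02,.526),('B',-.048,.026,.527)):
    s,v,i=autofit(f,z,y,x0); print(n,v,i)
ws=[p for p,a in wells(cv2.imread('pics/wrist17.png'))]; 
print([np.round(p).tolist() for p in ws if 270<p[0]<350 and 80<p[1]<250])
E
```

```text
A [ 0.526  -0.1093  0.0206  0.0074  0.0132] (10, np.float64(0.36639631153553864))
C [ 0.526   0.0755  0.02   -0.0039  0.012 ] (10, np.float64(0.19962427670657235))
B [ 0.5253 -0.048   0.0254  0.1063  0.0076] (10, np.float64(0.9409756740274133))
[[301.0, 115.0], [327.0, 116.0], [301.0, 142.0], [326.0, 142.0], [301.0, 168.0], [326.0, 168.0], [301.0, 194.0], [326.0, 194.0], [302.0, 218.0], [324.0, 218.0]]
```

Call:
{"name": "jog_arm", "arguments": {
  "plan": [
    {"x": 0.015, "y": -0.0004, "z": 0, "wx": 0, "wy": 0, "wz": 0, "fingers": 125},
    {"x": 0.015, "y": 0, "z": 0.006, "wx": 0, "wy": 0, "wz": 0, "fingers": 125},
    {"x": 0.0146, "y": 0, "z": 0.0064, "wx": 0, "wy": 0, "wz": 0, "fingers": 125},
    {"x": 0, "y": 0, "z": 0, "wx": 0, "wy": 0.106, "wz": 0, "fingers": 125},
    {"x": 0, "y": 0, "z": 0, "wx": 0, "wy": 0, "wz": 0, "fingers": 125},
    {"x": 0, "y": 0, "z": 0, "wx": 0, "wy": 0, "wz": 0, "fingers": 125},
    {"x": 0, "y": 0, "z": 0, "wx": 0, "wy": 0, "wz": 0, "fingers": 125}
  ]
}}

```text
time: 44.23
ee_pos: [0.5408, -0.0487, 0.1456]
tcp_rot: [-3.141, -0.1, -3.13]
wrist_force: [-0.7, 0.7, 0.6]
grip_width: 0.0437
grip_force: 0.0
```

```bash
python3 - <<'E'
import fit; from fit import *
fit.WT=np.array([1,1,1,1,50.])
s=robot.sense(); print(s['ee_pos'],s['tcp_rot'],s['grip_width'])
for k,(n,y,z,x0) in enumerate((('A',-.1095,.02,.526),('C',.0757,.02,.526),('B',-.048,.0254,.5253))):
    s,v,i=autofit('wrist18.png' if k==0 else '=wrist18.png',z,y,x0); print(n,v,i)
# revisit wrist14
import h
s14=dict(s); s14['ee_pos']=np.array([.5275,-.0491,.0882]); s14['tcp_rot']=np.array([-3.1413,.1421,-3.1297])
class F: sense=staticmethod(lambda:s14)
fit.robot=F
for n,y,z,x0 in (('A',-.1095,.02,.523),('C',.0757,.02,.523),('B',-.048,.059,.524)):
    _,v,i=autofit('=wrist14.png',z,y,x0); print('w14',n,v,i)
E
```

```text
[ 0.5408 -0.0487  0.1456] [-3.1407 -0.1    -3.1295] 0.04370208427567351
A [ 0.527  -0.1095  0.0202 -0.0062  0.0151] (10, np.float64(0.3470326226299676))
C [ 0.5261  0.0755  0.0205 -0.003   0.0121] (10, np.float64(0.24565914868043137))
B [ 0.5245 -0.048   0.0269  0.1288  0.0085] (10, np.float64(0.3764286314617493))
w14 A [ 0.5243 -0.1096  0.0199 -0.0068  0.0182] (9, np.float64(0.3096724204972038))
w14 C [ 0.5234  0.0757  0.0201 -0.0031  0.0113] (10, np.float64(0.24154473801456788))
w14 B [ 0.5253 -0.0484  0.0587 -0.0073  0.0134] (6, np.float64(0.1089926337651832))
```

```bash
python3 - <<'E'
from fit import *
s=robot.sense(); s=dict(s); s['ee_pos']=np.array([.5826,-.0471,.1571]); s['tcp_rot']=np.array([3.1415,-.0008,-3.1294])
g=lambda x,y,z: atz('wrist',(183+x/1.923,39+y/1.923),z,s)[:2]
print('p1 mouth near/far',g(254,89,.034),g(254,365,.034),'L/R',g(178,228,.034),g(329,228,.034))
print('A base nose edge',g(90,97,.036),'A far base',g(140,356,.036)); print('p0 mouth near/far',g(90,93,.034),g(140,365,.034))
print('p2 mouth',g(420,88,.034),g(420,366,.034),g(347,228,.034),g(490,228,.034))
E
python3 - <<'E'
import cv2,numpy as np
im=cv2.imread('pics/wrist17.png',0).astype(int)
# row profiles along columns: pocket1 centre-left col, wall etc.
for c in (275,282,316,340,395): print(c,[int(v) for v in im[78:96,c]],'|',[int(v) for v in im[215:240,c]])
E
```

```text
p1 mouth near/far [ 0.4749 -0.0476] [ 0.5794 -0.0463] L/R [ 0.5271 -0.0752] [ 0.5264 -0.0191]
A base nose edge [ 0.4771 -0.108 ] A far base [ 0.5758 -0.0901]
p0 mouth near/far [ 0.4753 -0.1084] [ 0.5799 -0.0905]
p2 mouth [0.4718 0.0141] [0.5789 0.0188] [ 0.5262 -0.0123] [0.5236 0.0436]
275 [134, 134, 134, 134, 132, 119, 119, 121, 123, 94, 67, 67, 66, 65, 66, 67, 66, 67] | [72, 70, 71, 69, 71, 71, 72, 71, 72, 70, 71, 71, 70, 73, 73, 72, 71, 69, 73, 71, 71, 76, 130, 133, 134]
282 [134, 133, 134, 134, 128, 114, 112, 193, 221, 223, 222, 222, 223, 222, 223, 222, 222, 222] | [125, 126, 125, 124, 125, 125, 124, 125, 110, 70, 62, 70, 71, 69, 70, 70, 69, 72, 71, 70, 72, 79, 132, 132, 132]
316 [135, 135, 136, 138, 121, 112, 121, 206, 228, 228, 228, 228, 227, 227, 228, 228, 227, 227] | [213, 201, 202, 122, 110, 115, 124, 129, 127, 127, 128, 127, 126, 127, 127, 127, 124, 129, 135, 135, 134, 134, 135, 134, 133]
340 [137, 135, 136, 139, 128, 111, 110, 190, 230, 231, 231, 231, 231, 231, 231, 231, 231, 231] | [216, 216, 216, 215, 215, 216, 215, 215, 198, 142, 75, 111, 112, 112, 112, 121, 133, 136, 136, 136, 136, 135, 134, 135, 136]
395 [137, 138, 139, 138, 138, 139, 133, 114, 113, 117, 117, 79, 58, 96, 150, 151, 150, 151] | [147, 148, 147, 147, 148, 147, 147, 132, 58, 60, 62, 106, 114, 116, 116, 125, 136, 139, 138, 138, 137, 137, 137, 137, 138]
```

Call:
{"name": "jog_arm", "arguments": {
  "plan": [
    {"x": 0.0009, "y": 0.0006, "z": 0, "wx": 0, "wy": 0.025, "wz": 0.004, "fingers": 125},
    {"x": 0, "y": 0, "z": 0.025, "wx": 0, "wy": 0, "wz": 0, "fingers": 125},
    {"x": 0, "y": 0, "z": 0.02, "wx": 0, "wy": 0, "wz": 0, "fingers": 125},
    {"x": 0, "y": 0, "z": 0.02, "wx": 0, "wy": 0, "wz": 0, "fingers": 125},
    {"x": 0, "y": 0, "z": 0.015, "wx": 0, "wy": 0, "wz": 0, "fingers": 125},
    {"x": 0, "y": 0, "z": 0.008, "wx": 0, "wy": 0, "wz": 0, "fingers": 125},
    {"x": 0, "y": 0, "z": 0, "wx": 0, "wy": 0, "wz": 0, "fingers": 125},
    {"x": 0, "y": 0, "z": 0, "wx": 0, "wy": 0, "wz": 0, "fingers": 125}
  ]
}}

```text
time: 44.95
ee_pos: [0.5272, -0.0479, 0.0586]
tcp_rot: [-3.141, -0.129, -3.134]
wrist_force: [-1.0, -0.8, 0.0]
grip_width: 0.0434
grip_force: 0.0
```

Call:
{"name": "jog_arm", "arguments": {
  "plan": [
    {"x": 0, "y": 0, "z": 0, "wx": 0, "wy": 0, "wz": 0, "fingers": 255},
    {"x": 0, "y": 0, "z": 0, "wx": 0, "wy": 0, "wz": 0, "fingers": 255},
    {"x": 0, "y": 0, "z": 0, "wx": 0, "wy": 0, "wz": 0, "fingers": 255},
    {"x": 0, "y": 0, "z": 0, "wx": 0, "wy": 0, "wz": 0, "fingers": 255},
    {"x": 0, "y": 0, "z": 0, "wx": 0, "wy": 0, "wz": 0, "fingers": 255},
    {"x": 0, "y": 0, "z": 0, "wx": 0, "wy": 0, "wz": 0, "fingers": 255}
  ]
}}

```text
time: 45.45
ee_pos: [0.5277, -0.048, 0.0591]
tcp_rot: [-3.141, -0.128, -3.134]
wrist_force: [-1.5, 0.0, 5.5]
grip_width: 0.0283
grip_force: 59.1
```

Call:
{"name": "jog_arm", "arguments": {
  "plan": [
    {"x": 0, "y": 0, "z": -0.01, "wx": 0, "wy": 0, "wz": 0, "fingers": 255},
    {"x": 0, "y": 0, "z": -0.015, "wx": 0, "wy": 0, "wz": 0, "fingers": 255},
    {"x": 0, "y": 0, "z": -0.01, "wx": 0, "wy": -0.064, "wz": -0.004, "fingers": 255},
    {"x": 0, "y": 0, "z": 0, "wx": 0, "wy": -0.064, "wz": 0, "fingers": 255},
    {"x": 0, "y": 0, "z": 0, "wx": 0, "wy": 0, "wz": 0, "fingers": 255},
    {"x": 0, "y": 0, "z": 0, "wx": 0, "wy": 0, "wz": 0, "fingers": 255},
    {"x": 0, "y": 0, "z": 0, "wx": 0, "wy": 0, "wz": 0, "fingers": 255},
    {"x": 0, "y": 0, "z": 0, "wx": 0, "wy": 0, "wz": 0, "fingers": 255}
  ]
}}

```text
time: 46.12
ee_pos: [0.5316, -0.0478, 0.0923]
tcp_rot: [-3.141, -0.004, -3.13]
wrist_force: [0.1, -0.4, -3.7]
grip_width: 0.0289
grip_force: 60.3
```

```bash
cat > rep.py <<'E'
import fit,sys; from fit import *
def wells(im):   # merge two kernel sizes
    g=cv2.cvtColor(np.ascontiguousarray(im),cv2.COLOR_RGB2GRAY); out=[]
    for ks in (25,45):
        bh=cv2.morphologyEx(g,cv2.MORPH_BLACKHAT,cv2.getStructuringElement(cv2.MORPH_ELLIPSE,(ks,ks)))
        n,lab,st,ce=cv2.connectedComponentsWithStats((bh>40).astype(np.uint8))
        for i in range(1,n):
            if 40<st[i,4]<1500 and .6<st[i,2]/st[i,3]<1.6 and st[i,4]/(st[i,2]*st[i,3])>.65: out.append((ce[i].tolist(),int(st[i,4])))
    return out
fit.wells=wells; fit.WT=np.array([1,1,1,1,20.])
def rep(fn,zb,x0=.526):
    for k,(n,y,z) in enumerate((('A',-.1095,.02),('C',.0755,.02),('B',-.0475,zb))):
        s,v,i=autofit(fn if k==0 else '='+fn,z,y,x0)
        if k==0: print(s['ee_pos'],s['tcp_rot'],s['wrist_force'])
        print(n,v,i)
E
python3 -c "
from rep import *
rep('wrist19.png',robot.sense()['ee_pos'][2]-.03)"
```

```text
[ 0.5316 -0.0478  0.0923] [-3.1414 -0.0038 -3.1295] [ 0.0994 -0.3974 -3.7366]
A [ 0.5259 -0.1094  0.0202  0.0184  0.0088] (10, np.float64(0.5619269872274799))
C [ 0.5267  0.0759  0.0197 -0.0089  0.0084] (10, np.float64(0.2598015606339459))
B [ 0.5333 -0.047   0.0589 -0.0006  0.0142] (9, np.float64(0.8720225574763276))
```

Call:
{"name": "jog_arm", "arguments": {
  "plan": [
    {"x": 0.0063, "y": 0, "z": 0.005, "wx": 0, "wy": 0, "wz": 0, "fingers": 255},
    {"x": 0, "y": 0, "z": 0.008, "wx": 0, "wy": 0, "wz": 0, "fingers": 255},
    {"x": 0, "y": 0, "z": 0, "wx": 0, "wy": 0, "wz": 0, "fingers": 255},
    {"x": 0, "y": 0, "z": 0, "wx": 0, "wy": 0, "wz": 0, "fingers": 255},
    {"x": 0, "y": 0, "z": 0, "wx": 0, "wy": 0, "wz": 0, "fingers": 255}
  ]
}}

```text
time: 46.58
ee_pos: [0.5245, -0.0478, 0.079]
tcp_rot: [3.142, -0.003, -3.13]
wrist_force: [0.2, -0.1, -3.5]
grip_width: 0.0288
grip_force: 60.3
```

```bash
python3 -c "
from rep import *
rep('wrist20.png',robot.sense()['ee_pos'][2]-.0334)"
```

```text
[ 0.5245 -0.0478  0.079 ] [ 3.1415 -0.0035 -3.1295] [ 0.1869 -0.134  -3.5432]
A [ 0.5272 -0.1097  0.0196 -0.003   0.0158] (7, np.float64(0.18632593955686616))
C [ 0.5267  0.0757  0.0203 -0.0055  0.0104] (10, np.float64(0.19269336893762556))
B [ 0.5268 -0.047   0.0458 -0.0064  0.011 ] (9, np.float64(0.8320706927195829))
```

Call:
{"name": "jog_arm", "arguments": {
  "plan": [
    {"x": 0, "y": 0, "z": 0.005, "wx": 0, "wy": 0, "wz": 0, "fingers": 255},
    {"x": 0, "y": 0, "z": 0.004, "wx": 0, "wy": 0, "wz": 0, "fingers": 255},
    {"x": 0, "y": 0, "z": 0.004, "wx": 0, "wy": 0, "wz": 0, "fingers": 255},
    {"x": 0, "y": 0, "z": 0.003, "wx": 0, "wy": 0, "wz": 0, "fingers": 255},
    {"x": 0, "y": 0, "z": 0.003, "wx": 0, "wy": 0, "wz": 0, "fingers": 255},
    {"x": 0, "y": 0, "z": 0, "wx": 0, "wy": 0, "wz": 0, "fingers": 255},
    {"x": 0, "y": 0, "z": 0, "wx": 0, "wy": 0, "wz": 0, "fingers": 255}
  ]
}}

```text
time: 47.22
ee_pos: [0.5269, -0.048, 0.0614]
tcp_rot: [-3.141, 0.002, -3.129]
wrist_force: [3.2, 0.1, 8.2]
grip_width: 0.0286
grip_force: 62.4
```

```bash
python3 -c "
from rep import *
rep('wrist21.png',robot.sense()['ee_pos'][2]-.0334)"
```

```text
[ 0.5269 -0.048   0.0614] [-3.141   0.0015 -3.1294] [3.1662 0.1087 8.2448]
A [ 0.5267 -0.1096  0.0199 -0.0091  0.0199] (6, np.float64(0.16056471420733942))
C [ 0.5259  0.0759  0.0199 -0.0065  0.0091] (10, np.float64(0.14342996011419018))
B [ 0.5255 -0.0473  0.0281  0.0664  0.0101] (9, np.float64(0.7928895160422371))
```

Call:
{"name": "jog_arm", "arguments": {
  "plan": [
    {"x": 0, "y": 0, "z": -0.008, "wx": 0, "wy": 0, "wz": 0, "fingers": 255},
    {"x": 0, "y": 0, "z": -0.006, "wx": 0, "wy": -0.066, "wz": 0, "fingers": 255},
    {"x": -0.003, "y": -0.0003, "z": 0, "wx": 0, "wy": 0, "wz": 0, "fingers": 255},
    {"x": 0, "y": 0, "z": 0, "wx": 0, "wy": 0, "wz": 0, "fingers": 255},
    {"x": 0, "y": 0, "z": 0, "wx": 0, "wy": 0, "wz": 0, "fingers": 255},
    {"x": 0, "y": 0, "z": 0, "wx": 0, "wy": 0, "wz": 0, "fingers": 255}
  ]
}}

```text
time: 47.77
ee_pos: [0.5278, -0.0481, 0.0742]
tcp_rot: [-3.141, 0.062, -3.13]
wrist_force: [-0.1, -0.5, -3.9]
grip_width: 0.0286
grip_force: 60.8
```

```bash
python3 -c "
from rep import *
rep('wrist22.png',robot.sense()['ee_pos'][2]-.0334)"
```

```text
[ 0.5278 -0.0481  0.0742] [-3.1415  0.0619 -3.1295] [-0.1009 -0.5166 -3.9033]
A [ 0.5259 -0.1094  0.0201  0.0021  0.0147] (8, np.float64(0.4304246118874744))
C [ 0.5257  0.0758  0.0199 -0.0047  0.0104] (10, np.float64(0.21079035231753096))
B [ 0.528  -0.0474  0.0414  0.0046  0.0129] (10, np.float64(0.25990946836742523))
```

Call:
{"name": "jog_arm", "arguments": {
  "plan": [
    {"x": 0.0008, "y": 0, "z": 0.005, "wx": 0, "wy": 0, "wz": 0, "fingers": 255},
    {"x": 0.0003, "y": 0, "z": 0.004, "wx": 0, "wy": 0, "wz": 0, "fingers": 255},
    {"x": 0.0002, "y": 0, "z": 0.003, "wx": 0, "wy": 0, "wz": 0, "fingers": 255},
    {"x": 0.0002, "y": 0, "z": 0.003, "wx": 0, "wy": 0, "wz": 0, "fingers": 255},
    {"x": 0, "y": 0, "z": 0, "wx": 0, "wy": 0, "wz": 0, "fingers": 255},
    {"x": 0, "y": 0, "z": 0, "wx": 0, "wy": 0, "wz": 0, "fingers": 255}
  ]
}}

```text
time: 48.32
ee_pos: [0.5267, -0.048, 0.059]
tcp_rot: [3.141, 0.062, -3.129]
wrist_force: [0.3, 0.1, -2.6]
grip_width: 0.0286
grip_force: 60.9
```

```bash
python3 -c "
from rep import *
rep('wrist23.png',robot.sense()['ee_pos'][2]-.0334)"
```

```text
[ 0.5267 -0.048   0.059 ] [ 3.1415  0.0623 -3.1295] [ 0.2724  0.0842 -2.6163]
A [ 0.5269 -0.1096  0.0198 -0.011   0.0196] (6, np.float64(0.15242966963353477))
C [ 0.526   0.0758  0.0203 -0.0049  0.0102] (10, np.float64(0.14027808808526743))
B [ 0.5276 -0.0473  0.0263  0.0014  0.012 ] (9, np.float64(0.29778137082311673))
```

It's entering level, with almost no force. I'll continue home.

Call:
{"name": "jog_arm", "arguments": {
  "plan": [
    {"x": 0.0002, "y": 0, "z": 0.003, "wx": 0, "wy": 0, "wz": 0, "fingers": 255},
    {"x": 0.0001, "y": 0, "z": 0.002, "wx": 0, "wy": 0, "wz": 0, "fingers": 255},
    {"x": 0.0001, "y": 0, "z": 0.002, "wx": 0, "wy": 0, "wz": 0, "fingers": 255},
    {"x": 0, "y": 0, "z": 0.001, "wx": 0, "wy": 0, "wz": 0, "fingers": 255},
    {"x": 0, "y": 0, "z": 0, "wx": 0, "wy": 0, "wz": 0, "fingers": 255},
    {"x": 0, "y": 0, "z": 0, "wx": 0, "wy": 0, "wz": 0, "fingers": 255}
  ]
}}

```text
time: 48.87
ee_pos: [0.5281, -0.0481, 0.0523]
tcp_rot: [-3.141, 0.065, -3.129]
wrist_force: [-1.6, 1.0, 8.0]
grip_width: 0.0289
grip_force: 62.4
```

```bash
python3 -c "
from rep import *
rep('wrist24.png',robot.sense()['ee_pos'][2]-.0334)"
```

```text
[ 0.5281 -0.0481  0.0523] [-3.1414  0.0653 -3.1293] [-1.6025  0.992   8.0166]
A [ 0.5283 -0.1096  0.0199 -0.0112  0.0198] (6, np.float64(0.16176113748122134))
C [ 0.5272  0.0759  0.0201 -0.0055  0.0097] (9, np.float64(0.1871841437268813))
B [ 0.5294 -0.0473  0.0191 -0.0127  0.0134] (10, np.float64(0.6102743809020126))
```

Call:
{"name": "jog_arm", "arguments": {
  "plan": [
    {"x": 0, "y": 0, "z": 0, "wx": 0, "wy": 0, "wz": 0, "fingers": 125},
    {"x": 0, "y": 0, "z": 0, "wx": 0, "wy": 0, "wz": 0, "fingers": 125},
    {"x": 0, "y": 0, "z": 0, "wx": 0, "wy": 0, "wz": 0, "fingers": 125},
    {"x": 0, "y": 0, "z": 0, "wx": 0, "wy": 0, "wz": 0, "fingers": 125},
    {"x": 0, "y": 0, "z": -0.01, "wx": 0, "wy": 0, "wz": 0, "fingers": 125},
    {"x": 0, "y": 0, "z": -0.02, "wx": 0, "wy": 0, "wz": 0, "fingers": 125},
    {"x": 0, "y": 0, "z": -0.025, "wx": 0, "wy": 0, "wz": 0, "fingers": 125},
    {"x": 0, "y": 0, "z": -0.025, "wx": 0, "wy": 0.066, "wz": 0, "fingers": 255}
  ]
}}

```text
time: 49.58
ee_pos: [0.5188, -0.0475, 0.1321]
tcp_rot: [3.141, -0.006, -3.13]
wrist_force: [0.2, -0.2, -0.0]
grip_width: 0.033
grip_force: 0.0
```

Call:
{"name": "jog_arm", "arguments": {
  "plan": [
    {"x": -0.02, "y": 0, "z": -0.025, "wx": 0, "wy": 0, "wz": 0, "fingers": 255},
    {"x": -0.02, "y": 0, "z": 0, "wx": 0, "wy": 0, "wz": 0, "fingers": 255},
    {"x": -0.02, "y": 0, "z": 0, "wx": 0, "wy": 0, "wz": 0, "fingers": 255},
    {"x": 0, "y": 0, "z": 0, "wx": 0, "wy": 0, "wz": 0, "fingers": 255},
    {"x": 0, "y": 0, "z": 0, "wx": 0, "wy": 0, "wz": 0, "fingers": 255},
    {"x": 0, "y": 0, "z": 0, "wx": 0, "wy": 0, "wz": 0, "fingers": 255}
  ]
}}

```text
time: 50.08
ee_pos: [0.5812, -0.0473, 0.1559]
tcp_rot: [3.141, -0.004, -3.129]
wrist_force: [-0.2, 0.8, -0.2]
grip_width: -0.0001
grip_force: 0.0
```

```bash
python3 -c "
from rep import *
rep('wrist25.png',.02)
robot.grab_frame('scene')
for d in robot.spot_in('scene','block0'): print(d)
"
```

```text
[ 0.5812 -0.0473  0.1559] [ 3.1415 -0.0042 -3.1294] [-0.179   0.7671 -0.1859]
A [ 0.5277 -0.1095  0.0203 -0.0085  0.0166] (10, np.float64(0.17055774084414566))
C [ 0.5266  0.0754  0.0203 -0.      0.0129] (10, np.float64(0.17298428761853302))
B [ 0.5287 -0.0475  0.02   -0.026   0.0074] (9, np.float64(0.5772795482209858))
{'bbox': [268.2, 242.9, 23.6, 25.6], 'confidence': 0.91}
{'bbox': [170.7, 271.5, 23.8, 43.8], 'confidence': 0.86}
{'bbox': [288.3, 242.9, 25.4, 27.3], 'confidence': 0.72}
{'bbox': [328.0, 255.8, 27.6, 31.0], 'confidence': 0.68}
{'bbox': [234.3, 179.2, 21.7, 29.3], 'confidence': 0.62}
```

```bash
python3 - <<'E'
from rep import *
import fit
s=robot.sense(); im=cv2.imread('pics/wrist25.png')[:,:,::-1]
for p,a in fit.wells(im):
    t=atz('wrist',p,.07,s)[:2]
    if .48<t[0]<.57 and -.13<t[1]<-.03: print(np.round(p,1),a,t)
E
```

```text
[302.  113.2] 257 [ 0.4958 -0.0554]
[326.8 113.2] 255 [ 0.4956 -0.0404]
[202.9 115.2] 231 [ 0.4954 -0.1176]
[226.  113.9] 237 [ 0.4953 -0.1025]
[226.6 139.1] 237 [ 0.5112 -0.1022]
[302.1 139. ] 248 [ 0.5117 -0.0552]
[326.7 139. ] 250 [ 0.5115 -0.0402]
[203.6 140.5] 228 [ 0.5115 -0.1173]
[204.5 165.6] 225 [ 0.5276 -0.1172]
[227.3 164.6] 235 [ 0.5273 -0.1021]
[302.2 165. ] 249 [ 0.5278 -0.055 ]
[326.6 165. ] 248 [ 0.5276 -0.04  ]
[205.7 190.4] 209 [ 0.5436 -0.1169]
[228.1 190.4] 196 [ 0.5437 -0.102 ]
[302.3 190.6] 247 [ 0.5438 -0.0549]
[326.5 190.6] 246 [ 0.5437 -0.0398]
[207.3 215. ] 207 [ 0.5597 -0.1167]
[229.7 214.6] 210 [ 0.5594 -0.1016]
[325.5 216. ] 251 [ 0.5599 -0.0401]
[302.  113.2] 257 [ 0.4958 -0.0554]
[326.8 113.2] 255 [ 0.4956 -0.0404]
[202.9 115.2] 231 [ 0.4954 -0.1176]
[225.9 113.9] 240 [ 0.4953 -0.1026]
[226.6 139.1] 237 [ 0.5112 -0.1022]
[302.1 139. ] 248 [ 0.5117 -0.0552]
[326.7 139. ] 250 [ 0.5115 -0.0402]
[203.6 140.5] 228 [ 0.5115 -0.1173]
[204.5 165.6] 225 [ 0.5276 -0.1172]
[227.3 164.6] 237 [ 0.5273 -0.1021]
[302.2 165. ] 249 [ 0.5278 -0.055 ]
[326.6 165. ] 248 [ 0.5276 -0.04  ]
[205.7 190.3] 212 [ 0.5435 -0.1169]
[228.3 189.9] 220 [ 0.5434 -0.1019]
[302.3 190.6] 247 [ 0.5438 -0.0549]
[326.5 190.6] 246 [ 0.5437 -0.0398]
[207.3 215. ] 208 [ 0.5597 -0.1167]
[229.6 214.7] 213 [ 0.5595 -0.1016]
```

B's wells match A's spacing and height, so all three blocks are seated flat. Next I'll push the drawer shut with closed fingers at y about -0.05, clear of the returning crank.

Call:
{"name": "jog_arm", "arguments": {
  "plan": [
    {"x": 0.025, "y": 0, "z": 0, "wx": 0, "wy": 0, "wz": 0, "fingers": 255},
    {"x": 0.025, "y": 0, "z": 0, "wx": 0, "wy": 0, "wz": 0, "fingers": 255},
    {"x": 0.025, "y": 0, "z": 0, "wx": 0, "wy": 0, "wz": 0, "fingers": 255},
    {"x": 0.025, "y": 0, "z": 0, "wx": 0, "wy": 0, "wz": 0, "fingers": 255},
    {"x": 0.025, "y": 0, "z": 0, "wx": 0, "wy": 0, "wz": 0, "fingers": 255},
    {"x": 0.025, "y": 0, "z": 0, "wx": 0, "wy": 0, "wz": 0, "fingers": 255},
    {"x": 0.025, "y": 0, "z": 0, "wx": 0, "wy": 0, "wz": 0, "fingers": 255},
    {"x": 0, "y": 0, "z": 0, "wx": 0, "wy": 0, "wz": 0, "fingers": 255}
  ]
}}

```text
time: 50.9
ee_pos: [0.402, -0.0487, 0.1562]
tcp_rot: [3.141, -0.007, -3.13]
wrist_force: [0.5, -0.1, -0.4]
grip_width: -0.0
grip_force: 0.0
```

Call:
{"name": "jog_arm", "arguments": {
  "plan": [
    {"x": 0, "y": 0, "z": 0, "wx": 0, "wy": 0, "wz": 0, "fingers": 255},
    {"x": 0, "y": 0, "z": 0.025, "wx": 0, "wy": 0, "wz": 0, "fingers": 255},
    {"x": 0, "y": 0, "z": 0.025, "wx": 0, "wy": 0, "wz": 0, "fingers": 255},
    {"x": 0, "y": 0, "z": 0.025, "wx": 0, "wy": 0, "wz": 0, "fingers": 255},
    {"x": 0, "y": 0, "z": 0.015, "wx": 0, "wy": 0, "wz": 0, "fingers": 255},
    {"x": 0, "y": 0, "z": 0, "wx": 0, "wy": 0, "wz": 0, "fingers": 255},
    {"x": 0, "y": 0, "z": 0, "wx": 0, "wy": 0, "wz": 0, "fingers": 255}
  ]
}}

```text
time: 51.48
ee_pos: [0.407, -0.0494, 0.0663]
tcp_rot: [3.141, -0.004, -3.129]
wrist_force: [0.8, 0.3, 0.6]
grip_width: 0.0001
grip_force: 0.0
```

```bash
python3 -c "
from h import *
s,im=snap('wrist','wrist26.png'); print(s['ee_pos'],s['qpos'])
for c in ['wrist','side']:
    if c=='side': robot.grab_frame('side')
    for d in robot.tip_of(c,'drawer_front'): print(c,d['confidence'],atz(c,d['xy'],.084,s))
"
```

```text
[ 0.40701761 -0.04943093  0.06632874] [-0.29887416  0.26537359 -0.68954705  0.61990633 -0.00091205 -0.31106278]
side 0.72 [ 0.4411452  -0.00284224  0.084     ]
```

Call:
{"name": "jog_arm", "arguments": {
  "plan": [
    {"x": -0.01, "y": 0, "z": 0, "wx": 0, "wy": 0, "wz": 0, "fingers": 255},
    {"x": -0.01, "y": 0, "z": 0, "wx": 0, "wy": 0, "wz": 0, "fingers": 255},
    {"x": -0.01, "y": 0, "z": 0, "wx": 0, "wy": 0, "wz": 0, "fingers": 255},
    {"x": -0.01, "y": 0, "z": 0, "wx": 0, "wy": 0, "wz": 0, "fingers": 255},
    {"x": -0.01, "y": 0, "z": 0, "wx": 0, "wy": 0, "wz": 0, "fingers": 255},
    {"x": -0.01, "y": 0, "z": 0, "wx": 0, "wy": 0, "wz": 0, "fingers": 255},
    {"x": -0.01, "y": 0, "z": 0, "wx": 0, "wy": 0, "wz": 0, "fingers": 255},
    {"x": -0.01, "y": 0, "z": 0, "wx": 0, "wy": 0, "wz": 0, "fingers": 255}
  ]
}}

```text
time: 52.35
ee_pos: [0.4869, -0.0485, 0.066]
tcp_rot: [-3.141, -0.005, -3.129]
wrist_force: [-6.2, -1.3, 5.5]
grip_width: 0.0002
grip_force: 2.9
```

Call:
{"name": "jog_arm", "arguments": {
  "plan": [
    {"x": -0.01, "y": 0, "z": 0, "wx": 0, "wy": 0, "wz": 0, "fingers": 255},
    {"x": -0.01, "y": 0, "z": 0, "wx": 0, "wy": 0, "wz": 0, "fingers": 255},
    {"x": -0.01, "y": 0, "z": 0, "wx": 0, "wy": 0, "wz": 0, "fingers": 255},
    {"x": -0.01, "y": 0, "z": 0, "wx": 0, "wy": 0, "wz": 0, "fingers": 255},
    {"x": -0.01, "y": 0, "z": 0, "wx": 0, "wy": 0, "wz": 0, "fingers": 255},
    {"x": -0.01, "y": 0, "z": 0, "wx": 0, "wy": 0, "wz": 0, "fingers": 255},
    {"x": -0.01, "y": 0, "z": 0, "wx": 0, "wy": 0, "wz": 0, "fingers": 255},
    {"x": -0.01, "y": 0, "z": 0, "wx": 0, "wy": 0, "wz": 0, "fingers": 255}
  ]
}}

```text
time: 53.02
ee_pos: [0.5669, -0.0474, 0.0657]
tcp_rot: [-3.141, -0.005, -3.129]
wrist_force: [-5.9, -1.0, 5.8]
grip_width: -0.0002
grip_force: 2.9
```

Call:
{"name": "jog_arm", "arguments": {
  "plan": [
    {"x": -0.004, "y": 0, "z": 0, "wx": 0, "wy": 0, "wz": 0, "fingers": 255},
    {"x": -0.003, "y": 0, "z": 0, "wx": 0, "wy": 0, "wz": 0, "fingers": 255},
    {"x": 0, "y": 0, "z": 0, "wx": 0, "wy": 0, "wz": 0, "fingers": 255},
    {"x": 0, "y": 0, "z": 0, "wx": 0, "wy": 0, "wz": 0, "fingers": 255}
  ]
}}

```text
time: 53.35
ee_pos: [0.5743, -0.0474, 0.0659]
tcp_rot: [3.142, -0.002, -3.129]
wrist_force: [-0.1, -0.4, -0.2]
grip_width: -0.0001
grip_force: 0.0
```

Call:
{"name": "jog_arm", "arguments": {
  "plan": [
    {"x": -0.003, "y": 0, "z": 0, "wx": 0, "wy": 0, "wz": 0, "fingers": 255},
    {"x": -0.002, "y": 0, "z": 0, "wx": 0, "wy": 0, "wz": 0, "fingers": 255},
    {"x": 0, "y": 0, "z": 0, "wx": 0, "wy": 0, "wz": 0, "fingers": 255}
  ]
}}

```text
time: 53.6
ee_pos: [0.5787, -0.0473, 0.0659]
tcp_rot: [3.141, -0.004, -3.129]
wrist_force: [-2.6, -0.2, 1.0]
grip_width: 0.0
grip_force: 1.5
```

Call:
{"name": "jog_arm", "arguments": {
  "plan": [
    {"x": -0.002, "y": 0, "z": 0, "wx": 0, "wy": 0, "wz": 0, "fingers": 255},
    {"x": -0.002, "y": 0, "z": 0, "wx": 0, "wy": 0, "wz": 0, "fingers": 255},
    {"x": 0, "y": 0, "z": 0, "wx": 0, "wy": 0, "wz": 0, "fingers": 255}
  ]
}}

```text
time: 53.85
ee_pos: [0.5825, -0.0473, 0.0659]
tcp_rot: [3.141, -0.004, -3.129]
wrist_force: [-5.2, 0.7, 2.6]
grip_width: -0.0
grip_force: 2.7
```

```bash
python3 -c "
from h import *
for c in ['side','scene']:
    robot.grab_frame(c)
    for l,z in (('drawer_front',.084),('crank_top',.164),('pawl_knob',.185)):
        for d in robot.tip_of(c,l): print(c,l,round(d['confidence'],2),atz(c,d['xy'],z))
"
```

```text
side drawer_front 0.76 [ 0.59456717 -0.01198934  0.084     ]
side drawer_front 0.16 [ 0.71698301 -0.17585887  0.084     ]
side crank_top 0.7 [0.64402154 0.01497544 0.164     ]
side pawl_knob 0.69 [ 0.66956619 -0.10156125  0.185     ]
side pawl_knob 0.35 [0.63300332 0.03548306 0.185     ]
scene crank_top 0.43 [0.62965801 0.01372505 0.164     ]
scene pawl_knob 0.83 [ 0.68855412 -0.11198329  0.185     ]
scene pawl_knob 0.63 [ 0.58578287 -0.32455406  0.185     ]
```

Close to shut. I'll continue until the force rises at the stop.

Call:
{"name": "jog_arm", "arguments": {
  "plan": [
    {"x": -0.002, "y": 0, "z": 0, "wx": 0, "wy": 0, "wz": 0, "fingers": 255},
    {"x": -0.001, "y": 0, "z": 0, "wx": 0, "wy": 0, "wz": 0, "fingers": 255},
    {"x": 0, "y": 0, "z": 0, "wx": 0, "wy": 0, "wz": 0, "fingers": 255},
    {"x": 0, "y": 0, "z": 0, "wx": 0, "wy": 0, "wz": 0, "fingers": 255}
  ]
}}

```text
time: 54.58
ee_pos: [0.5825, -0.0472, 0.0658]
tcp_rot: [-3.141, -0.009, -3.13]
wrist_force: [-16.9, -0.2, 11.5]
grip_width: 0.0002
grip_force: 8.5
```

Call:
{"name": "jog_arm", "arguments": {
  "plan": [
    {"x": -0.002, "y": 0, "z": 0, "wx": 0, "wy": 0, "wz": 0, "fingers": 255},
    {"x": 0, "y": 0, "z": 0, "wx": 0, "wy": 0, "wz": 0, "fingers": 255},
    {"x": 0, "y": 0, "z": 0, "wx": 0, "wy": 0, "wz": 0, "fingers": 255}
  ]
}}

```text
time: 54.83
ee_pos: [0.5825, -0.0472, 0.0655]
tcp_rot: [-3.141, -0.013, -3.13]
wrist_force: [-24.4, -0.8, 17.3]
grip_width: -0.0002
grip_force: 12.2
```

Call:
{"name": "jog_arm", "arguments": {
  "plan": [
    {"x": 0.01, "y": 0, "z": 0, "wx": 0, "wy": 0, "wz": 0, "fingers": 255},
    {"x": 0.015, "y": 0, "z": 0, "wx": 0, "wy": 0, "wz": 0, "fingers": 255},
    {"x": 0.01, "y": 0, "z": -0.02, "wx": 0, "wy": 0, "wz": 0, "fingers": 255},
    {"x": 0, "y": 0, "z": -0.03, "wx": 0, "wy": 0, "wz": 0, "fingers": 255},
    {"x": 0, "y": 0, "z": -0.03, "wx": 0, "wy": 0, "wz": 0, "fingers": 0},
    {"x": 0, "y": 0, "z": -0.03, "wx": 0, "wy": 0, "wz": 0, "fingers": 0},
    {"x": 0, "y": 0, "z": -0.03, "wx": 0, "wy": 0, "wz": 0, "fingers": 0},
    {"x": 0, "y": 0, "z": -0.03, "wx": 0, "wy": 0, "wz": 0.12, "fingers": 0}
  ]
}}

```text
time: 55.5
ee_pos: [0.5543, -0.0479, 0.2382]
tcp_rot: [-3.141, -0.0, 3.036]
wrist_force: [1.2, -0.1, -1.0]
grip_width: 0.0482
grip_force: 0.0
```

Call:
{"name": "jog_arm", "arguments": {
  "plan": [
    {"x": 0, "y": 0, "z": 0, "wx": 0, "wy": 0, "wz": 0.12, "fingers": 0},
    {"x": 0, "y": 0, "z": 0, "wx": 0, "wy": 0, "wz": 0.12, "fingers": 0},
    {"x": 0, "y": 0, "z": 0, "wx": 0, "wy": 0, "wz": 0.12, "fingers": 0},
    {"x": 0, "y": 0, "z": 0, "wx": 0, "wy": 0, "wz": 0.12, "fingers": 0},
    {"x": 0, "y": 0, "z": 0, "wx": 0, "wy": 0, "wz": 0.12, "fingers": 0},
    {"x": 0, "y": 0, "z": 0, "wx": 0, "wy": 0, "wz": 0.12, "fingers": 0},
    {"x": 0, "y": 0, "z": 0, "wx": 0, "wy": 0, "wz": 0.12, "fingers": 0},
    {"x": 0, "y": 0, "z": 0, "wx": 0, "wy": 0, "wz": 0.12, "fingers": 0}
  ]
}}

```text
time: 56.17
ee_pos: [0.5545, -0.0479, 0.2365]
tcp_rot: [-3.141, 0.0, 2.068]
wrist_force: [0.9, 0.6, 0.1]
grip_width: 0.0856
grip_force: 0.0
```

Call:
{"name": "jog_arm", "arguments": {
  "plan": [
    {"x": 0, "y": 0, "z": 0, "wx": 0, "wy": 0, "wz": 0.12, "fingers": 0},
    {"x": 0, "y": 0, "z": 0, "wx": 0, "wy": 0, "wz": 0.12, "fingers": 0},
    {"x": 0, "y": 0, "z": 0, "wx": 0, "wy": 0, "wz": 0.12, "fingers": 0},
    {"x": 0, "y": 0, "z": 0, "wx": 0, "wy": 0, "wz": 0.12, "fingers": 0},
    {"x": 0, "y": 0, "z": 0, "wx": 0, "wy": 0, "wz": 0, "fingers": 0},
    {"x": 0, "y": 0, "z": 0, "wx": 0, "wy": 0, "wz": 0, "fingers": 0}
  ]
}}

```text
time: 56.67
ee_pos: [0.5541, -0.0478, 0.2364]
tcp_rot: [-3.14, 0.0, 1.597]
wrist_force: [-0.3, -0.6, -0.8]
grip_width: 0.0856
grip_force: 0.0
```

```bash
python3 -c "
from h import *
s,im=snap('wrist','wrist27.png'); print(s['ee_pos'],s['tcp_rot'],s['qpos'])
for l,z in (('drawer_front',.084),('crank_top',.164),('pawl_knob',.184),('wheel_axis',.116)):
    for d in robot.tip_of('wrist',l): print(l,round(d['confidence'],2),d['xy'],atz('wrist',d['xy'],z,s))
"
```

```text
[ 0.55411831 -0.04781937  0.2363974 ] [-3.14025118e+00  2.51278323e-04  1.59748559e+00] [-2.17202631e-01  3.48671220e-01 -5.71714300e-02  1.16619477e+00
 -5.67782117e-04  1.32690495e+00]
drawer_front 0.63 [369.8, 187.8] [ 0.59727138 -0.01663335  0.084     ]
crank_top 0.63 [461.9, 148.4] [0.6409305  0.02194351 0.164     ]
pawl_knob 0.96 [500.1, 359.4] [ 0.68496511 -0.11548526  0.184     ]
wheel_axis 0.83 [486.2, 165.8] [0.68232487 0.00994983 0.116     ]
```

Call:
{"name": "jog_arm", "arguments": {
  "plan": [
    {"x": -0.0126, "y": 0.0215, "z": 0, "wx": 0, "wy": 0, "wz": 0.015, "fingers": 0},
    {"x": -0.0126, "y": 0.0215, "z": 0, "wx": 0, "wy": 0, "wz": 0, "fingers": 0},
    {"x": -0.0126, "y": 0.0215, "z": 0, "wx": 0, "wy": 0, "wz": 0, "fingers": 0},
    {"x": -0.0126, "y": 0.0215, "z": 0, "wx": 0, "wy": 0, "wz": 0, "fingers": 0},
    {"x": -0.0126, "y": 0.0215, "z": 0, "wx": 0, "wy": 0, "wz": 0, "fingers": 0},
    {"x": -0.0126, "y": 0.0215, "z": 0, "wx": 0, "wy": 0, "wz": 0, "fingers": 0},
    {"x": 0, "y": 0, "z": 0, "wx": 0, "wy": 0, "wz": 0, "fingers": 0},
    {"x": 0, "y": 0, "z": 0, "wx": 0, "wy": 0, "wz": 0, "fingers": 0}
  ]
}}

```text
time: 57.58
ee_pos: [0.6836, -0.1226, 0.2345]
tcp_rot: [-3.138, -0.0, 1.579]
wrist_force: [0.2, -0.6, 0.4]
grip_width: 0.0855
grip_force: 0.0
```

Call:
{"name": "jog_arm", "arguments": {
  "plan": [
    {"x": 0, "y": 0, "z": 0, "wx": 0, "wy": 0, "wz": 0, "fingers": 0},
    {"x": 0, "y": 0, "z": 0, "wx": 0, "wy": 0, "wz": 0, "fingers": 0}
  ]
}}

```text
time: 57.75
ee_pos: [0.6826, -0.1215, 0.236]
tcp_rot: [-3.138, -0.0, 1.579]
wrist_force: [0.7, 0.6, -0.5]
grip_width: 0.0853
grip_force: 0.0
```

```bash
python3 -c "
from h import *
s,im=snap('wrist','wrist28.png'); print(s['ee_pos'],s['tcp_rot'])
for l,z in (('drawer_front',.084),('pawl_hinge',.126),('pawl_knob',.184)):
    for d in robot.tip_of('wrist',l): print(l,round(d['confidence'],2),d['xy'],atz('wrist',d['xy'],z,s))
print(proj('wrist',[.684,-.125,.184],s))
g=cv2.cvtColor(im,cv2.COLOR_RGB2GRAY); n,lab,st,ce=cv2.connectedComponentsWithStats((g[230:400,230:400]<45).astype(np.uint8))
print([(st[i].tolist(),ce[i].round(1).tolist()) for i in range(1,n) if st[i,4]>80])
"
```

```text
[ 0.68260345 -0.12147645  0.23596607] [-3.13846630e+00 -2.09453747e-05  1.57949636e+00]
drawer_front 0.92 [207.0, 98.2] [ 0.59474027 -0.01768106  0.084     ]
pawl_hinge 0.65 [317.5, 236.4] [ 0.68397945 -0.12019384  0.126     ]
pawl_knob 0.61 [314.1, 257.9] [ 0.68182565 -0.11620632  0.184     ]
[317.83373463 272.67936489]
[([70, 8, 37, 39, 862], [87.4, 26.7])]
```

Call:
{"name": "jog_arm", "arguments": {
  "plan": [
    {"x": 0.0055, "y": 0.0014, "z": 0.02, "wx": 0, "wy": 0, "wz": 0, "fingers": 0},
    {"x": 0, "y": 0, "z": 0.025, "wx": 0, "wy": 0, "wz": 0, "fingers": 0},
    {"x": 0, "y": 0, "z": 0.02, "wx": 0, "wy": 0, "wz": 0, "fingers": 0},
    {"x": 0, "y": 0, "z": 0.008, "wx": 0, "wy": 0, "wz": 0, "fingers": 0},
    {"x": 0, "y": 0, "z": 0, "wx": 0, "wy": 0, "wz": 0, "fingers": 0},
    {"x": 0, "y": 0, "z": 0, "wx": 0, "wy": 0, "wz": 0, "fingers": 0},
    {"x": 0, "y": 0, "z": 0, "wx": 0, "wy": 0, "wz": 0, "fingers": 0}
  ]
}}

```text
time: 58.53
ee_pos: [0.6851, -0.1167, 0.1644]
tcp_rot: [-3.141, 0.001, 1.579]
wrist_force: [0.1, 0.7, 0.3]
grip_width: 0.0854
grip_force: 0.0
```

```bash
python3 -c "
from h import *
s,im=snap('wrist','wrist29.png'); print(s['ee_pos'],s['tcp_rot'])
g=cv2.cvtColor(im,cv2.COLOR_RGB2GRAY); n,lab,st,ce=cv2.connectedComponentsWithStats((g[200:400,230:400]<45).astype(np.uint8))
for i in range(1,n):
    if st[i,4]>80: print(st[i].tolist(),ce[i].round(1).tolist(),atz('wrist',ce[i]+[230,200],.19,s),atz('wrist',ce[i]+[230,200],.184,s))
for d in robot.tip_of('wrist','pawl_knob'): print(d,atz('wrist',d['xy'],.184,s))
"
```

```text
[ 0.6850632  -0.11668677  0.16439001] [-3.14076432e+00  7.22891660e-04  1.57872536e+00]
[55, 103, 55, 57, 2432] [80.8, 130.5] [ 0.68343716 -0.11245335  0.19      ] [ 0.68338732 -0.11596616  0.184     ]
{'xy': [312.3, 332.4], 'confidence': 0.6} [ 0.68394526 -0.11683098  0.184     ]
```

Call:
{"name": "jog_arm", "arguments": {
  "plan": [
    {"x": 0.0007, "y": -0.0013, "z": 0.001, "wx": 0, "wy": 0, "wz": 0, "fingers": 255},
    {"x": 0, "y": 0, "z": 0, "wx": 0, "wy": 0, "wz": 0, "fingers": 255},
    {"x": 0, "y": 0, "z": 0, "wx": 0, "wy": 0, "wz": 0, "fingers": 255},
    {"x": 0, "y": 0, "z": 0, "wx": 0, "wy": 0, "wz": 0, "fingers": 255},
    {"x": 0, "y": 0, "z": 0, "wx": 0, "wy": 0, "wz": 0, "fingers": 255},
    {"x": 0, "y": 0, "z": 0, "wx": 0, "wy": 0, "wz": 0, "fingers": 255},
    {"x": 0, "y": 0, "z": 0, "wx": 0, "wy": 0, "wz": 0, "fingers": 255},
    {"x": 0, "y": 0, "z": 0, "wx": 0, "wy": 0, "wz": 0, "fingers": 255}
  ]
}}

```text
time: 59.3
ee_pos: [0.684, -0.1158, 0.1621]
tcp_rot: [-3.141, 0.0, 1.579]
wrist_force: [6.4, 0.4, 0.6]
grip_width: 0.0193
grip_force: 60.7
```

Call:
{"name": "jog_arm", "arguments": {
  "plan": [
    {"x": 0.006, "y": 0, "z": 0.0008, "wx": 0, "wy": 0, "wz": 0, "fingers": 255},
    {"x": 0.0059, "y": 0, "z": 0.0014, "wx": 0, "wy": 0, "wz": 0, "fingers": 255},
    {"x": 0.0058, "y": 0, "z": 0.002, "wx": 0, "wy": 0, "wz": 0, "fingers": 255},
    {"x": 0.0054, "y": 0, "z": 0.0026, "wx": 0, "wy": 0, "wz": 0, "fingers": 255},
    {"x": 0.0051, "y": 0, "z": 0.0031, "wx": 0, "wy": 0, "wz": 0, "fingers": 255},
    {"x": 0.0049, "y": 0, "z": 0.0037, "wx": 0, "wy": 0, "wz": 0, "fingers": 255},
    {"x": 0.0044, "y": 0, "z": 0.0041, "wx": 0, "wy": 0, "wz": 0, "fingers": 255},
    {"x": 0.0039, "y": 0, "z": 0.0045, "wx": 0, "wy": 0, "wz": 0, "fingers": 255}
  ]
}}

```text
time: 59.97
ee_pos: [0.6838, -0.0763, 0.1415]
tcp_rot: [3.141, 0.004, 1.578]
wrist_force: [1.3, -6.2, 11.2]
grip_width: 0.0189
grip_force: 68.1
```

Call:
{"name": "jog_arm", "arguments": {
  "plan": [
    {"x": 0, "y": 0, "z": 0, "wx": 0, "wy": 0, "wz": 0, "fingers": 255},
    {"x": 0, "y": 0, "z": 0, "wx": 0, "wy": 0, "wz": 0, "fingers": 255},
    {"x": 0, "y": 0, "z": 0, "wx": 0, "wy": 0, "wz": 0, "fingers": 255}
  ]
}}

```text
time: 60.22
ee_pos: [0.6838, -0.0758, 0.141]
tcp_rot: [3.142, 0.003, 1.578]
wrist_force: [1.4, -3.6, 6.7]
grip_width: 0.0193
grip_force: 67.9
```

Call:
{"name": "jog_arm", "arguments": {
  "plan": [
    {"x": 0.001, "y": 0, "z": 0.002, "wx": 0, "wy": 0, "wz": 0, "fingers": 255},
    {"x": 0.001, "y": 0, "z": 0.002, "wx": 0, "wy": 0, "wz": 0, "fingers": 255},
    {"x": 0, "y": 0, "z": 0, "wx": 0, "wy": 0, "wz": 0, "fingers": 255},
    {"x": 0, "y": 0, "z": 0, "wx": 0, "wy": 0, "wz": 0, "fingers": 255}
  ]
}}

```text
time: 60.55
ee_pos: [0.6838, -0.0735, 0.1374]
tcp_rot: [3.141, 0.003, 1.578]
wrist_force: [0.6, -2.4, 10.7]
grip_width: 0.0192
grip_force: 69.6
```

Call:
{"name": "jog_arm", "arguments": {
  "plan": [
    {"x": 0.001, "y": 0, "z": 0.002, "wx": 0, "wy": 0, "wz": 0, "fingers": 255},
    {"x": 0, "y": 0, "z": 0.001, "wx": 0, "wy": 0, "wz": 0, "fingers": 255},
    {"x": 0, "y": 0, "z": 0, "wx": 0, "wy": 0, "wz": 0, "fingers": 255},
    {"x": 0, "y": 0, "z": 0, "wx": 0, "wy": 0, "wz": 0, "fingers": 255}
  ]
}}

```text
time: 60.88
ee_pos: [0.6838, -0.072, 0.1348]
tcp_rot: [3.141, 0.002, 1.579]
wrist_force: [0.3, 0.5, 13.0]
grip_width: 0.0192
grip_force: 70.7
```

Call:
{"name": "jog_arm", "arguments": {
  "plan": [
    {"x": 0, "y": 0, "z": 0, "wx": 0, "wy": 0, "wz": 0, "fingers": 0},
    {"x": 0, "y": 0, "z": 0, "wx": 0, "wy": 0, "wz": 0, "fingers": 0},
    {"x": 0, "y": 0, "z": 0, "wx": 0, "wy": 0, "wz": 0, "fingers": 0},
    {"x": 0, "y": 0, "z": 0, "wx": 0, "wy": 0, "wz": 0, "fingers": 0},
    {"x": 0, "y": 0, "z": 0, "wx": 0, "wy": 0, "wz": 0, "fingers": 0},
    {"x": 0, "y": 0, "z": -0.025, "wx": 0, "wy": 0, "wz": 0, "fingers": 0},
    {"x": 0, "y": 0, "z": -0.035, "wx": 0, "wy": 0, "wz": 0, "fingers": 0},
    {"x": 0, "y": 0, "z": -0.035, "wx": 0, "wy": 0, "wz": 0, "fingers": 0}
  ]
}}

```text
time: 61.55
ee_pos: [0.6818, -0.0712, 0.2275]
tcp_rot: [-3.136, -0.001, 1.579]
wrist_force: [0.8, -1.0, -0.2]
grip_width: 0.0857
grip_force: 0.0
```

Call:
{"name": "jog_arm", "arguments": {
  "plan": [
    {"x": 0.024, "y": -0.008, "z": 0, "wx": 0, "wy": 0, "wz": 0, "fingers": 0},
    {"x": 0.024, "y": -0.008, "z": 0, "wx": 0, "wy": 0, "wz": 0, "fingers": 0},
    {"x": 0.024, "y": -0.008, "z": 0, "wx": 0, "wy": 0, "wz": 0, "fingers": 0},
    {"x": 0, "y": 0, "z": 0, "wx": 0, "wy": 0, "wz": 0, "fingers": 0},
    {"x": 0, "y": 0, "z": 0, "wx": 0, "wy": 0, "wz": 0, "fingers": 0},
    {"x": 0, "y": 0, "z": 0, "wx": 0, "wy": 0, "wz": 0, "fingers": 0}
  ]
}}

```text
time: 62.05
ee_pos: [0.6584, 0.0002, 0.2275]
tcp_rot: [-3.139, 0.0, 1.579]
wrist_force: [0.1, 0.1, 0.4]
grip_width: 0.0854
grip_force: 0.0
```

```bash
python3 -c "
from h import *
s,im=snap('wrist','wrist30.png'); print(s['ee_pos'],s['tcp_rot'])
s0=dict(s); s0['ee_pos']=np.array([.6598,0,.2306]); s0['tcp_rot']=np.array([-3.1405,-.0001,1.5709]); im0=cv2.imread('pics/wrist2.png')[:,:,::-1].copy()
for a,q in ((im0,s0),(im,s)):
    g=cv2.cvtColor(a,cv2.COLOR_RGB2GRAY); n,lab,st,ce=cv2.connectedComponentsWithStats((g[320:398,300:400]<45).astype(np.uint8))
    for i in range(1,n):
        if st[i,4]>150: print(st[i].tolist(),ce[i].round(1).tolist(),atz('wrist',ce[i]+[300,320],.162,q))
print(proj('wrist',[.6838,-.0755,.162],s0),proj('wrist',[.6838,-.0755,.162],s))
for c in ('scene','side'):
    robot.grab_frame(c)
    for l in ('pawl_knob','crank_top','pawl_hinge'): print(c,l,[(round(d['confidence'],2),np.round(d['xy'],1).tolist()) for d in robot.tip_of(c,l)])
for d in robot.tip_of('wrist','drawer_front'): print(d,atz('wrist',d['xy'],.084,s))
"
```

```text
[6.58355034e-01 1.58528805e-04 2.27467854e-01] [-3.13852258e+00  4.28728701e-04  1.57898332e+00]
[28, 16, 38, 41, 976] [47.8, 39.2] [ 0.68215023 -0.07413233  0.162     ]
[37, 20, 31, 40, 915] [50.5, 41.8] [ 0.68276305 -0.07385903  0.162     ]
[350.15885745 360.80065244] [351.92018353 363.7612542 ]
scene pawl_knob [(0.86, [259.6, 270.0])]
scene crank_top [(0.66, [298.4, 262.8])]
scene pawl_hinge [(0.78, [246.9, 271.6])]
side pawl_knob [(0.75, [270.4, 182.1]), (0.21, [154.2, 355.8])]
side crank_top [(0.62, [265.2, 201.3])]
side pawl_hinge []
{'xy': [239.4, 246.8], 'confidence': 0.87} [ 0.59605883 -0.01749951  0.084     ]
```

The knob is back where it started to within 0.3 mm, the crank is in its shut position, and the arm is clear. I'll hand in.

```bash
python3 -c "
from cell import robot
print(robot.finish_job())"
```

```text
the job is handed in; nothing more can be done
None
```

I handed the job in: the three aluminium blocks I found on the bench are seated flat in pockets 0, 1 and 3, the drawer is pushed shut to its stop, and the pawl is back down within 0.3 mm of its starting place. I didn't test whether the pawl holds, and the hand-in returned no verdict.

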